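# Lever up a beam end and slip a packer under it

### The job

The oak beam is out of level because the bearer near its free end is too thin: lever that end up with the pry bar over the fulcrum block, press the bar's tail down only until it lightly touches the bench, and swing it under the holdfast's pad so that it stays down when you let go. Then slide the flat wooden packer lengthwise in between the low bearer and the beam, squarely on the bearer and under the beam's full width. Finally swing the bar out again, ease the beam gently down onto the packer, draw the bar out and lay it flat on the open bench; raise the beam only with the bar, never force the bar against bench, beam or holdfast, and leave the other tools where they are.

Things in the scene. Friction and masses are not known exactly. Their poses are not given: they have to be found in the camera images.
- beam: Heavy oak beam, 80 mm wide, 100 mm high, 650 mm long, about 4 kg, lying on two bearers. y runs along it towards the high bearer, x across, z up; origin on the underside's middle line, over the middle of the low bearer, 72 mm from the free end. At first it leans 0.02 rad, free end low (underside there 33 mm over the bench). The free end weighs 16 to 23 N.
- beam_end (a point): Middle of the lower edge of the beam's free end (the end to raise; axes as the beam's). The beam overhangs the low bearer by 50 mm there. With the bar under the holdfast the beam stands 13 to 27 mm higher over the low bearer; swinging the loaded bar about its heel drags this end sideways by some 10 mm, and back when it is swung back.
- bearer_low: The thin bearer near the beam's free end: batten fixed to the bench, 160 mm long in its x (across the beam; 40 mm shows on each side), 44 mm wide in its y, 34 mm high. Origin: centre of its underside, on the bench. Its y points along the beam towards the other bearer, 500 mm away and 44 mm high.
- block_spot (a point): The spot on the bench in the middle of the fulcrum block's foot. The block is a hardwood offcut screwed to the bench, 80 mm in x, 30 mm in y (the beam's direction), its near face 28 mm from the beam's end. Its thickness is not measured: 18 to 28 mm, another block each time, so that how far the bar must go down has to be felt.
- bar_grip (a point): Steel pry bar, 0.6 kg, lying on the bench at first. This point is at half thickness of its straight shank (18 mm wide, 14 mm thick), near the balance point, 140 mm behind the heel; the tail end is 145 mm further back. Axes of the bar: x along the shank towards the toe, z up when the bar lies flat.
- bar_heel (a point): The pry bar's heel, on its underside, in the middle of its width (axes as bar_grip): here the bar bends upward by 0.28 rad into the toe, 75 mm long, 24 mm wide, 6 mm thick (10 mm in its first 28 mm). Toe level: the tail is 79 mm above the heel. Toe under the beam and heel on the block, the bar's own weight does not lift the beam.
- packer_mid (a point): Centre of the hardwood packer: a flat strip 160 mm long (its x), 40 mm wide (its y), 10 mm thick (the difference of the two bearers), lying on the bench at first.
- bench_top (a point): A point on the surface of the bench (plywood top, z = 0), to the front of the robot.
- holdfast_pad (a point): Middle of the underside of the holdfast's flat pad (32 mm in x, 30 mm in y), 18.5 mm over the bench, 240 to 260 mm beyond the block in line with the beam. The holdfast, a steel hook, stands fixed in the bench 160 mm away on the pad's +x side, its arched arm 130 mm high; the -x side is open. The shank just passes under, with 1.5 mm to spare, when its tail touches the bench.
- mallet: Bystander: wooden joiner's mallet, head 120 x 75 x 60 mm, on the left; origin on the bench.
- chisel_wide: Bystander: chisel, 250 mm long, beyond the fulcrum block; origin where blade meets handle, on the bench.
- square: Bystander: try square, stock 120 mm, blade 200 mm, far right; origin under its stock.
- gauge: Bystander: wooden marking gauge, beam 200 mm, 60 mm high, near the robot; origin under its head.
- glue: Bystander: white glue bottle, 64 mm across, 170 mm tall, right of the holdfast; origin under its base.
- offcut: Bystander: softwood offcut 110 x 70 x 28 mm, beyond the beam's end; origin under its centre.
- tape: Bystander: tape measure, 66 x 32 x 64 mm, on the robot's right; origin under its centre.
Mind the look-alikes: they are no part of the job. Of the things like the part that bears packer_mid, leave any that is purple; of the rest the smaller one is meant.

How it is judged:
On the way, in this order (a step that is already met when the one before it is completed fails the run):
1. the beam's end is levered up and stays up by itself: the bar's tail is caught under the holdfast's pad, toe under the beam, and the hand is off the bar (contact force between bar and holdfast above 0.5 N and contact force between bar and beam above 5 N and contact force between each of the arm, the fingers and bar below 0.1 N and contact force between beam and bearer_low below 0.1 N), for 0.3 s.
2. the packer lies on the low bearer under the full width of the raised beam (x of packer_mid in the frame of beam between -0.06 and 0.06 m and y of packer_mid in the frame of bearer_low between -0.014 and 0.014 m and z of packer_mid in the frame of bearer_low below 0.043 m and contact force between bar and holdfast above 0.5 N and contact force between the fingers and packer below 0.1 N), for 0.2 s.
At the end, for the whole second after the job is handed in: Beam level (0.006 rad) on the packer and the high bearer, shifted under 25 mm across, 20 mm along; packer on the low bearer, in line (14 mm, 0.15 rad), its middle within 60 mm of the beam's middle line; bar flat on the bench, off beam and holdfast; all at rest (angle between beam's own z axis and vertical below 0.006 rad and contact force between beam and packer above 8 N and contact force between packer and bearer_low above 8 N and contact force between beam and bearer_low below 0.1 N and x of packer_mid in the frame of beam between -0.06 and 0.06 m and y of packer_mid in the frame of bearer_low between -0.014 and 0.014 m and angle between the x axis of bearer_low and the x axis of packer_mid, either way round below 0.15 rad and x of beam in the frame of bearer_low between -0.025 and 0.025 m and y of beam in the frame of bearer_low between -0.02 and 0.02 m and contact force between bar and table above 3 N and height (world z) of bar_grip below 0.012 m and angle between bar_grip's own z axis and vertical below 0.06 rad and contact force between bar and beam below 0.1 N and contact force between bar and holdfast below 0.1 N and linear speed of each of bar, beam below 0.02 m/s); the robot touches nothing.
It fails at once if the hand or arm pushes or lifts the beam (over 4 N) (contact force between any of the arm, the fingers and beam above 4 N).
It fails at once if the bar is dug into the bench while levering (over 14 N) (contact force between bar and table above 14 N and contact force between bar and beam above 3 N).
It fails at once if the bar is wrenched against the holdfast (over 60 N) or driven against the beam (over 60 N) (contact force between bar and holdfast above 60 N or contact force between bar and beam above 60 N).
It fails at once if the beam is dropped on the packer, or the packer is jammed against it (over 100 N) (contact force between packer and beam above 100 N).
It fails at once if another tool on the bench is moved more than 30 mm (distance of any of mallet, chisel_wide, square, gauge, glue, offcut, tape from where it was at the start of the episode above 0.03 m).
It also fails if it takes over 72 s, if anything falls off the work surface, if the arm or the gripper's body presses on something with over 40 N, if the wrist force passes 120 N, or if a joint passes its speed limit or range.

### The arm

A 7-joint arm with a two-finger parallel gripper is mounted at the origin on the work surface. World frame = base frame: x ahead of the robot, y to its left, z up, the work surface at z = 0. Lengths are in m, angles in rad, forces in N, time in s.
With the tool pointing down it reaches from about 0.425 to 0.925 m from the base axis. Payload 6.8 kg.
Tool frame: the origin (TCP) lies on the centre line of the jaws, within the pads' length; the fingertips stand 14 mm ahead of it and the grasp point (between the pads) lies 5 mm behind it; y points along the fingers, x is the direction in which the jaws open and shut, and the axes are right-handed (so a half turn about y gives the same grasp; the last joint's range is limited). The gripper opens to 85 mm and grips with 20 to 120 N. Pads are 22 mm wide; open, the fingers measure 114 mm over their backs; the gripper's body (76 mm by 85 mm) begins 54 mm behind the grasp point. The pads swing forward as they close: fully open they stand 13 mm farther back than shut.
Start: joints at [-1.211, 0.477, 0.022, 1.555, -0.011, 1.109, -0.083], TCP at [0.304, 0.602, 0.222] pointing down, gripper open.
Joint ranges: [-2.96, 2.96], [-0.34, 2.1], [-1.41, 1.46], [0.24, 2.44], [-1.37, 4.51], [0.17, 1.92], [-2.96, 2.96]. Speed limits (rad/s): [2.39, 2.39, 3.14, 3.14, 3.14, 3.14, 3.14].

### API

Orientations are given as a rotation vector (axis times angle).
In Python, from bench import get_obs, vision, ticket gives the robot as it stands. The module is installed in compiled form; this text tells all that it offers.
- The arm moves only by the tool jog_arm, never from a script. Its argument "motion" is a list of rows, each an object of numbers: "gripper": the finger opening in mm, from 0 to 85.4; "tx", "ty", "tz": the shift along the tool's x, y, z in mm; "ax", "ay", "az": the turn, a rotation vector about the tool's x, y, z in rad. In form: [{"gripper": .., "tx": .., "ty": .., "tz": .., "ax": .., "ay": .., "az": ..}, ...]. A call has 1 to 12 rows; each row shifts and turns the commanded pose from where the row before left it, along the tool's axes as they then stand; what a row does not reach is not made up. A row lasts 1/10 s, in which the tool goes at most 50 mm and 8.59 degrees, less where a joint would pass 70% of its speed; a pose out of reach is approached as far as the arm can. A call is refused whole if a number of a shift passes 50 or a number of a turn 0.15, either way. A call with a gripper value outside its range is refused whole. The fingers move at their own pace and stop on an object; "newtons" is the grip in N (left out, the last holds). Time passes only in rows, so rows that do not move let the fingers close. It gives the time, the measured TCP pose, the force and the opening at its end, in the units of the state.
- get_obs(): the state, without advancing time (a new reading comes with each control period).
- vision.grab_frame(name): name is "scene" or "top"; returns the picture (420x560x3 uint8, red, green, blue); there is no depth.
- vision.get_calibration(name): a dict with "camera_matrix" (3x3 intrinsics, pixels), "k1" (the pictures are not rectified: a ray, as slopes to the right and down, at radius r is drawn at 1 + k1 r^2 times it, then the intrinsics apply), "world_from_camera" (4x4, takes a point from camera to world coordinates). Camera axes: x right, y down, z forward; pixel columns grow to the right and rows downward; lengths in m; the calibration is good to about 2 mm. A picture is of the moment at which its call begins. get_calibration takes no time and is no camera call.
- ticket.hand_in(): hands the job in, once; it reports no verdict.
The state is a dict: "clock": time; "joints": joint angles; "qvel": joint speeds; "tau": joint torques, N m; "tcp_pos": TCP position; "orientation": TCP orientation; "contact_force": force on the tool from outside, world axes, zero at the start; "moment": the same for the moment, N m; "grip_width": finger opening in m.
Only numpy, scipy, OpenCV 4.12 (cv2) and the standard library are available. Lean on these libraries where they do the work, as an engineer would, in place of code of your own. Each camera call takes 0.05 s, during which the arm holds its last target.

## Working session

There is one attempt and no reset: what is moved stays moved. The work goes in short steps, Python scripts to look and compute and a tool call to move; the robot and the scene stay as the last step left them, time stands still between calls to the robot, and variables do not carry over. Pictures are saved under pics/ and viewed, and the job is handed in when it is done.

Besides the shell and the picture viewer there is one more tool, called after ">>>" as a command line: name --argument value ..., lists and objects as JSON in quotes. jog_arm: Moves the arm, as the interface text tells. Its arguments: {"type":"object","properties":{"motion":{"type":"array"},"newtons":{"type":"number"}},"required":["motion"]}

```bash
mkdir -p pics
cat > h.py <<'E'
import numpy as np, cv2
from bench import get_obs, vision, ticket
def grab(n,f):
    im=vision.grab_frame(n); cv2.imwrite('pics/%s.png'%f, im[:,:,::-1]); return im
def ray(n,u,v):
    c=vision.get_calibration(n);K=np.array(c['camera_matrix']);T=np.array(c['world_from_camera'])
    d=np.array([(u-K[0,2])/K[0,0],(v-K[1,2])/K[1,1]]);
    s=d.copy()
    for _ in range(20): s=d/(1+c['k1']*(s@s))
    r=T[:3,:3]@np.array([s[0],s[1],1]); return T[:3,3],r
def onz(n,u,v,z):
    o,r=ray(n,u,v); return o+r*(z-o[2])/r[2]
def proj(n,p):
    c=vision.get_calibration(n);K=np.array(c['camera_matrix']);T=np.array(c['world_from_camera'])
    q=T[:3,:3].T@(np.array(p)-T[:3,3]); s=q[:2]/q[2]; s=s*(1+c['k1']*(s@s)); return np.array([K[0,0]*s[0]+K[0,2],K[1,1]*s[1]+K[1,2]])
E
python3 - <<'E'
from h import *
np.set_printoptions(precision=4,suppress=True)
for n in ('scene','top'):
    grab(n,n+'0'); c=vision.get_calibration(n); print(c)
print(get_obs())
E
```

```text
{'camera_matrix': array([[422.2345,   0.    , 278.0727],
       [  0.    , 422.2345, 210.2499],
       [  0.    ,   0.    ,   1.    ]]), 'k1': -0.05348631857074882, 'world_from_camera': array([[ 0.3199,  0.809 , -0.4931,  1.0535],
       [ 0.9475, -0.2709,  0.1701, -0.1769],
       [ 0.0041, -0.5216, -0.8532,  1.0763],
       [ 0.    ,  0.    ,  0.    ,  1.    ]])}
{'camera_matrix': array([[481.9972,   0.    , 271.8192],
       [  0.    , 481.9972, 206.7904],
       [  0.    ,   0.    ,   1.    ]]), 'k1': -0.10489585027735189, 'world_from_camera': array([[-0.014 , -0.986 ,  0.166 ,  0.2153],
       [-0.9998,  0.0165,  0.0136,  0.0227],
       [-0.0161, -0.1658, -0.986 ,  1.5192],
       [ 0.    ,  0.    ,  0.    ,  1.    ]])}
{'clock': 0.1, 'joints': array([-1.2111,  0.4777,  0.0224,  1.5563, -0.0115,  1.1093, -0.0831]), 'qvel': array([ 0.0002, -0.0032,  0.0001, -0.0021, -0.0003, -0.0005, -0.0012]), 'tau': array([  0.0043, -59.7763,   1.6139, -28.1957,   0.0129,   0.005 ,
        -0.    ]), 'tcp_pos': array([0.3041, 0.602 , 0.221 ]), 'orientation': array([-1.3959, -0.8572,  0.8593]), 'contact_force': array([-0.1835, -0.3848, -0.4785]), 'moment': array([ 0.0547, -0.0056,  0.097 ]), 'grip_width': 0.08532947849083872}
```

View pics/scene0.png

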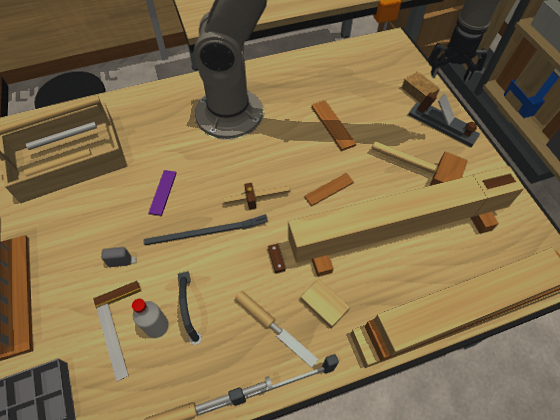

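View pics/top0.png

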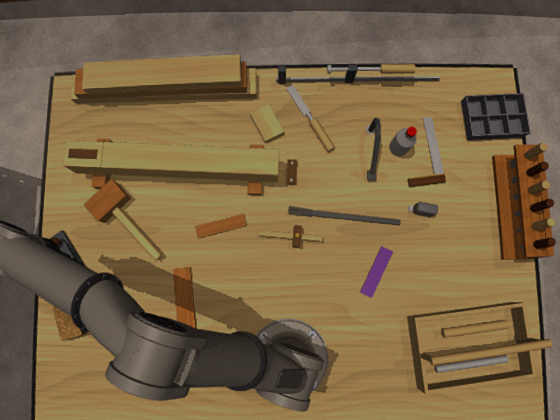

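The scene view shows the beam with its free end at (290,240), the block at (277,257), the holdfast with its pad near (195,338), and the bar from (145,241) to (267,219). In the top view the free end is at (279,165), the block at (292,172), the pad at about (372,175), and the bar runs from (290,210) to (400,222).
Packer candidates in the top view are orange short (222,226), orange long (185,295) and purple (377,272). By the description I choose (222,226).

Run:
```python
from h import *
im=cv2.imread('pics/top0.png'); 
a=cv2.resize(im[130:250,180:420],(800,400),interpolation=cv2.INTER_CUBIC); cv2.imwrite('pics/c1.png',a)
im=cv2.imread('pics/scene0.png')
a=cv2.resize(im[150:350,130:390],(780,600),interpolation=cv2.INTER_CUBIC); cv2.imwrite('pics/c2.png',a)
```

```text
(no output)
```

View pics/c1.png

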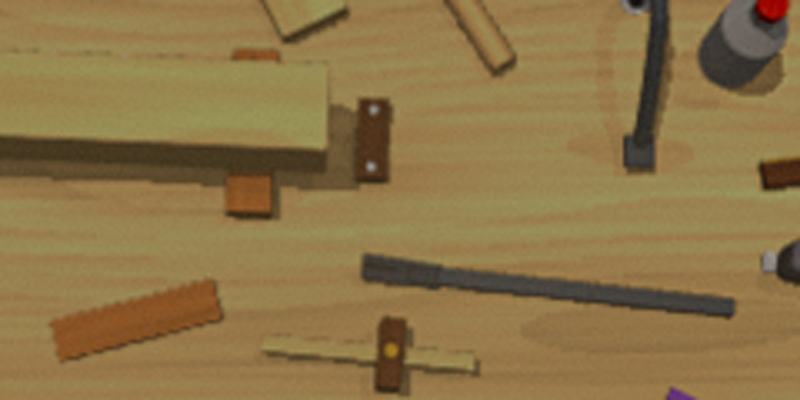

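View pics/c2.png

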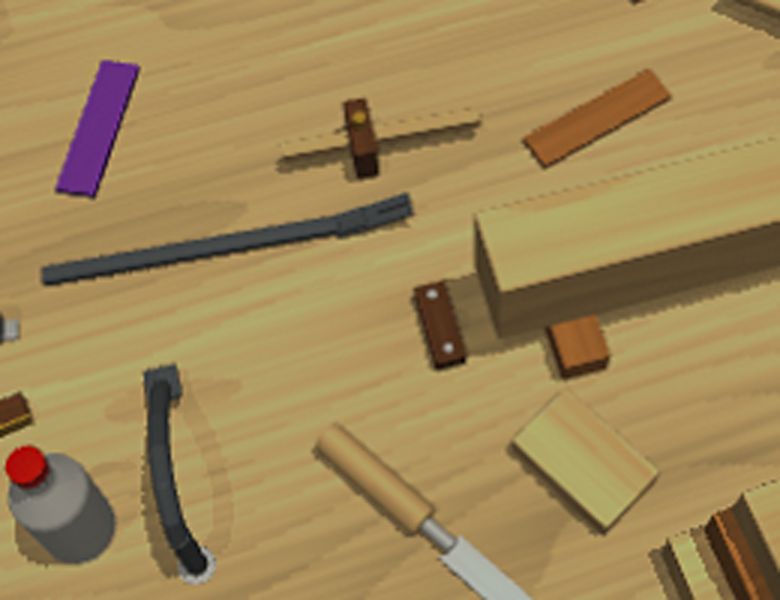

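Run:
```python
from h import *
np.set_printoptions(precision=4,suppress=True)
T=lambda x,y:(180+(x+.5)/3.3333-.5,130+(y+.5)/3.3333-.5)
S=lambda x,y:(130+(x+.5)/3-.5,150+(y+.5)/3-.5)
def P(name,cam,pts,z):
    for p in pts:
        q=(T if cam=='top' else S)(*p); print(name,cam,onz(cam,*q,z))
def two(name,t,s):
    o1,r1=ray('top',*T(*t));o2,r2=ray('scene',*S(*s))
    r1=r1/np.linalg.norm(r1);r2=r2/np.linalg.norm(r2)
    A=np.stack([r1,-r2],1);k=np.linalg.lstsq(A,o2-o1,rcond=None)[0];a=o1+k[0]*r1;b=o2+k[1]*r2
    print(name,(a+b)/2,'gap',np.linalg.norm(a-b))
for c,p in(('top',[(362,98),(389,98),(389,181),(357,181)]),('scene',[(443,282),(415,288),(436,367),(466,359)])): P('blocktop',c,p,.023)
two('screw1',(374,110),(447,348));two('screw2',(371,166),(431,294))
for c,p in(('top',[(328,63),(326,149)]),('scene',[(498,291),(476,215)])): P('beamtopend',c,p,.133)
two('beamend+x',(328,63),(498,291));two('beamend-x',(326,149),(476,215))
P('bearer-x face top','top',[(227,176),(272,176),(272,212),(227,212)],.034)
P('bearer+x top','scene',[(549,326),(597,318),(608,347),(562,358)],.034)
P('pad top','top',[(628,136),(655,136),(655,167),(625,167)],.03)
P('pad top','scene',[(146,370),(178,366),(180,395),(148,400)],.03)
P('bar','top',[(733,307),(440,276)],.014)
P('bar','scene',[(43,275),(340,226)],.014)
P('bartoe','top',[(363,267)],.028)
P('bartoe','scene',[(408,205)],.028)
P('packer','top',[(50,322),(213,280),(222,318),(62,360)],.010)
P('packer','scene',[(525,143),(652,70),(671,97),(546,166)],.010)
```

```text
blocktop top [ 0.6213 -0.0115  0.023 ]
blocktop top [ 0.6209 -0.0374  0.023 ]
blocktop top [ 0.5393 -0.0356  0.023 ]
blocktop top [ 0.5398 -0.0051  0.023 ]
blocktop scene [ 0.5475 -0.0037  0.023 ]
blocktop scene [ 0.5452 -0.0303  0.023 ]
blocktop scene [ 0.6263 -0.0368  0.023 ]
blocktop scene [ 0.6275 -0.0088  0.023 ]
screw1 [ 0.6103 -0.022   0.0198] gap 0.0018494194644020523
screw2 [ 0.5548 -0.0183  0.0211] gap 0.0009061587558144642
beamtopend top [0.6244 0.0207 0.133 ]
beamtopend top [0.5454 0.0238 0.133 ]
beamtopend scene [0.6228 0.0188 0.133 ]
beamtopend scene [0.5484 0.0256 0.133 ]
beamend+x [0.6237 0.0197 0.1343] gap 0.0022789239928805217
beamend-x [0.5465 0.025  0.13  ] gap 0.002535668687470017
bearer-x face top top [0.5445 0.118  0.034 ]
bearer-x face top top [0.5437 0.0754 0.034 ]
bearer-x face top top [0.509  0.0757 0.034 ]
bearer-x face top top [0.5097 0.1182 0.034 ]
bearer+x top scene [0.6254 0.071  0.034 ]
bearer+x top scene [0.6319 0.1152 0.034 ]
bearer+x top scene [0.6616 0.1137 0.034 ]
bearer+x top scene [0.6583 0.0708 0.034 ]
pad top top [ 0.578  -0.2643  0.03  ]
pad top top [ 0.5776 -0.2902  0.03  ]
pad top top [ 0.5473 -0.2886  0.03  ]
pad top top [ 0.5478 -0.2599  0.03  ]
pad top scene [ 0.5502 -0.2835  0.03  ]
pad top scene [ 0.5555 -0.2556  0.03  ]
pad top scene [ 0.583  -0.2599  0.03  ]
pad top scene [ 0.5788 -0.2877  0.03  ]
bar top [ 0.414  -0.3596  0.014 ]
bar top [ 0.4484 -0.0821  0.014 ]
bar scene [ 0.4167 -0.3582  0.014 ]
bar scene [ 0.4546 -0.077   0.014 ]
bartoe top [ 0.456  -0.0091  0.028 ]
bartoe scene [ 0.461 -0.01   0.028]
packer top [0.4109 0.2891 0.01  ]
packer top [0.4488 0.1335 0.01  ]
packer top [0.4122 0.1251 0.01  ]
packer top [0.3744 0.2772 0.01  ]
packer scene [0.4194 0.1265 0.01  ]
packer scene [0.376  0.2847 0.01  ]
packer scene [0.414  0.2895 0.01  ]
packer scene [0.4516 0.1368 0.01  ]
```

Run:
```python
from h import *
np.set_printoptions(precision=4,suppress=True)
from scipy.spatial.transform import Rotation as R
print(R.from_rotvec(get_obs()['orientation']).as_matrix())
# beam top edges in top image: crop along beam
im=cv2.imread('pics/top0.png');
cv2.imwrite('pics/c3.png',cv2.resize(im[130:200,55:300],None,fx=3.25,fy=3.25,interpolation=cv2.INTER_CUBIC))
def axis(n,mask,z):
    cs,_=cv2.findContours(mask,cv2.RETR_EXTERNAL,cv2.CHAIN_APPROX_NONE);c=max(cs,key=cv2.contourArea)
    pts=np.array([onz(n,*p[0],z)[:2] for p in c])
    r=cv2.minAreaRect(pts.astype(np.float32)*1000); b=cv2.boxPoints(r)
    print(n,'area',cv2.contourArea(c),'ctr',np.array(r[0]),'size',r[1],'box',b.round(1).tolist())
for n in('top','scene'):
    im=cv2.imread('pics/%s0.png'%n);h=cv2.cvtColor(im,cv2.COLOR_BGR2HSV)
    m=cv2.inRange(h,(2,130,90),(16,255,255)); roi=np.zeros_like(m)
    if n=='top': roi[205:245,185:255]=255
    else: roi[165:212,295:365]=255
    axis(n,m&roi,.01 if n=='top' else .01)
    m=cv2.inRange(im,(0,0,0),(95,85,80)); m&=cv2.inRange(h[:,:,1],0,110);roi=np.zeros_like(m)
    if n=='top': roi[200:230,285:405]=255
    else: roi[208:250,140:275]=255
    cv2.imwrite('pics/m%s.png'%n,m&roi)
    axis(n,m&roi,.014)
```

```text
[[ 0.4509 -0.0006 -0.8926]
 [ 0.8926 -0.0015  0.4509]
 [-0.0016 -1.     -0.0001]]
top area 594.0 ctr [411.9148 206.7734] size (42.5667724609375, 160.3986053466797) box [[372.0, 279.5], [410.5, 123.80000305175781], [451.8999938964844, 134.0], [413.29998779296875, 289.70001220703125]]
top area 493.0 ctr [ 433.5136 -183.7325] size (351.5208740234375, 22.882810592651367) box [[398.0, -356.29998779296875], [420.70001220703125, -359.3999938964844], [469.0, -11.199999809265137], [446.29998779296875, -8.100000381469727]]
scene area 517.0 ctr [411.7778 208.9411] size (40.11339569091797, 160.62515258789062) box [[372.8999938964844, 282.0], [411.70001220703125, 126.19999694824219], [450.6000061035156, 135.8000030517578], [411.8999938964844, 291.70001220703125]]
scene area 677.0 ctr [ 440.6573 -182.892 ] size (354.3937072753906, 30.699289321899414) box [[409.20001220703125, -357.8999938964844], [439.79998779296875, -360.79998779296875], [472.1000061035156, -7.800000190734863], [441.5, -5.0]]
```

View pics/c3.png

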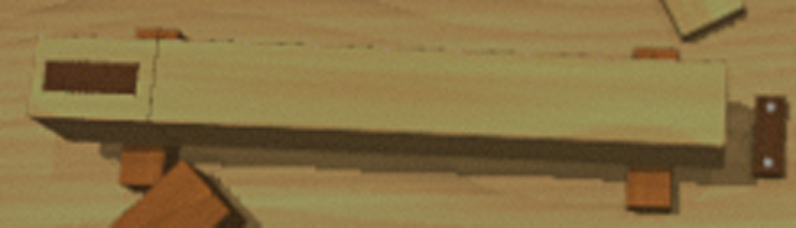

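View pics/mtop.png

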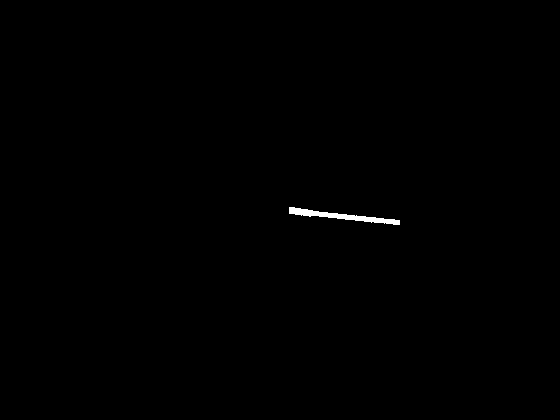

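Run:
```python
from h import *
np.set_printoptions(precision=4,suppress=True)
C=lambda x,y:(55+(x+.5)/3.25-.5,130+(y+.5)/3.25-.5)
a=onz('top',*C(155,39),.143);b=onz('top',*C(725,61),.133);c=onz('top',*C(150,121),.143);d=onz('top',*C(725,145),.133)
print(a,b,c,d,np.arctan2(a[0]-b[0],a[1]-b[1]),np.arctan2(c[0]-d[0],c[1]-d[1]))
T=lambda x,y:(180+(x+.5)/3.3333-.5,130+(y+.5)/3.3333-.5)
for p in [(448,0),(500,70),(515,62),(490,74)]: print('chisel',onz('top',*T(*p),.025))
print('pad/arch',onz('top',*T(657,20),.12))
```

```text
[0.6556 0.5521 0.143 ] [0.6248 0.0217 0.133 ] [0.5768 0.5526 0.143 ] [0.5457 0.023  0.133 ] 0.057930873319091865 0.05878888605221548
chisel [ 0.7178 -0.097   0.025 ]
chisel [ 0.6464 -0.1449  0.025 ]
chisel [ 0.6542 -0.1597  0.025 ]
chisel [ 0.6426 -0.1351  0.025 ]
pad/arch [ 0.6641 -0.2791  0.12  ]
```

```bash
cat >> h.py <<'E'
from scipy.spatial.transform import Rotation as Rn
np.set_printoptions(precision=4,suppress=True)
def Rt(phi,th=0.):
    u=np.array([np.sin(phi),np.cos(phi),0]);z=np.cos(th)*u-np.sin(th)*np.array([0,0,1]);x=np.array([np.cos(phi),-np.sin(phi),0])
    return np.stack([x,np.cross(z,x),z],1)
def cur():
    o=get_obs(); return np.array(o['tcp_pos']),Rn.from_rotvec(o['orientation']).as_matrix(),o
def rows(segs,start=None):
    """segs: (pos,R,n)"""
    p,R=start if start else cur()[:2]
    for q,Q,n in segs:
        dv=Rn.from_matrix(R.T@Q).as_rotvec()
        for k in range(n):
            p1=p+(np.array(q)-p)/(n-k)
            R1=R@Rn.from_rotvec(Rn.from_matrix(R.T@Q).as_rotvec()/(n-k)).as_matrix()
            t=R.T@(p1-p)*1000;a=Rn.from_matrix(R.T@R1).as_rotvec()
            print('t',t.round(1),'a',a.round(3)); p,R=p1,R1
        print('--')
HT=np.array([0,.018,.150])
def heelpose(H,phi,th): 
    R=Rt(phi,th); return np.array(H)-R@HT,R
def barstate():
    p,R,o=cur(); z=R[:,2]; print('t',o['clock'],'tcp',p,'heel',p+R@HT,'phi',np.arctan2(z[0],z[1]).round(4),'th',(-np.arcsin(z[2])).round(4),'roll',R[2,0].round(4),'F',np.array(o['contact_force']),'M',np.array(o['moment']),'w',o['grip_width'])
E
python3 - <<'E'
from h import *
phi=.122
g=np.array([.451,-.075])-.15*np.array([np.sin(phi),np.cos(phi)])
print(g)
rows([((.48,.18,.2),Rt(.7),11),((*g,.12),Rt(phi),11)])
E
```

```text
[ 0.4327 -0.2239]
t [-27.    2.  -31.6] a [ 0.     0.164 -0.   ]
t [-21.5   2.  -35.6] a [ 0.     0.164 -0.   ]
t [-15.4   1.9 -38.6] a [ 0.     0.164 -0.   ]
t [ -8.9   1.9 -40.6] a [ 0.     0.164 -0.   ]
t [ -2.2   1.9 -41.5] a [ 0.     0.164 -0.   ]
t [  4.6   1.9 -41.3] a [ 0.     0.164 -0.   ]
t [ 11.3   1.9 -40. ] a [ 0.     0.164 -0.   ]
t [ 17.7   1.9 -37.6] a [ 0.     0.164 -0.   ]
t [ 23.6   1.9 -34.2] a [ 0.     0.164 -0.   ]
t [ 28.8   1.9 -29.9] a [ 0.     0.164 -0.   ]
t [ 33.3   1.9 -24.8] a [ 0.     0.164 -0.   ]
--
t [ 20.4   7.3 -30.9] a [ 0.    -0.053 -0.   ]
t [ 18.7   7.3 -31.9] a [ 0.    -0.053 -0.   ]
t [ 17.    7.3 -32.8] a [ 0.    -0.053 -0.   ]
t [ 15.3   7.3 -33.7] a [ 0.    -0.053 -0.   ]
t [ 13.5   7.3 -34.4] a [ 0.    -0.053 -0.   ]
t [ 11.7   7.3 -35.1] a [ 0.    -0.053 -0.   ]
t [  9.8   7.3 -35.6] a [ 0.    -0.053 -0.   ]
t [  7.9   7.3 -36.1] a [ 0.    -0.053 -0.   ]
t [  6.    7.3 -36.5] a [ 0.    -0.053 -0.   ]
t [  4.1   7.3 -36.7] a [ 0.    -0.053 -0.   ]
t [  2.1   7.3 -36.9] a [ 0.    -0.053 -0.   ]
--
```

Run:
```python
from h import *
rows([((.48,.18,.2),Rt(-.4),12),((.4327,-.2239,.1),Rt(.122),12)])
```

```text
t [-24.8   1.8 -28.9] a [ 0.     0.059 -0.   ]
t [-23.    1.8 -30.3] a [ 0.     0.059 -0.   ]
t [-21.2   1.8 -31.6] a [ 0.     0.059 -0.   ]
t [-19.3   1.8 -32.8] a [ 0.     0.059 -0.   ]
t [-17.4   1.8 -33.9] a [ 0.     0.059 -0.   ]
t [-15.4   1.8 -34.9] a [ 0.     0.059 -0.   ]
t [-13.3   1.8 -35.7] a [ 0.     0.059 -0.   ]
t [-11.2   1.8 -36.4] a [ 0.     0.059 -0.   ]
t [ -9.    1.8 -37. ] a [ 0.     0.059 -0.   ]
t [ -6.9   1.8 -37.5] a [ 0.     0.059 -0.   ]
t [ -4.6   1.8 -37.8] a [ 0.     0.059 -0.   ]
t [ -2.4   1.8 -38. ] a [ 0.     0.059 -0.   ]
--
t [-16.7   8.3 -29.5] a [0.    0.044 0.   ]
t [-15.4   8.3 -30.2] a [0.    0.044 0.   ]
t [-14.1   8.3 -30.8] a [0.    0.044 0.   ]
t [-12.8   8.3 -31.4] a [0.    0.044 0.   ]
t [-11.4   8.3 -31.9] a [0.    0.044 0.   ]
t [-10.    8.3 -32.4] a [0.    0.044 0.   ]
t [ -8.6   8.3 -32.8] a [0.    0.044 0.   ]
t [ -7.1   8.3 -33.1] a [0.    0.044 0.   ]
t [ -5.7   8.3 -33.4] a [0.    0.044 0.   ]
t [ -4.2   8.3 -33.6] a [0.    0.044 0.   ]
t [ -2.8   8.3 -33.8] a [0.    0.044 0.   ]
t [ -1.3   8.3 -33.9] a [ 0.     0.044 -0.   ]
--
```

>>> jog_arm --motion '[{"gripper":60,"tx":-25,"ty":2,"tz":-29,"ay":0.059},{"tx":-23,"ty":2,"tz":-30,"ay":0.059},{"tx":-21,"ty":2,"tz":-32,"ay":0.059},{"tx":-19,"ty":2,"tz":-33,"ay":0.059},{"tx":-17,"ty":2,"tz":-34,"ay":0.059},{"tx":-15,"ty":2,"tz":-35,"ay":0.059},{"tx":-13,"ty":2,"tz":-36,"ay":0.059},{"tx":-11,"ty":2,"tz":-36,"ay":0.059},{"tx":-9,"ty":2,"tz":-37,"ay":0.059},{"tx":-7,"ty":2,"tz":-37,"ay":0.059},{"tx":-5,"ty":2,"tz":-38,"ay":0.059},{"tx":-2,"ty":2,"tz":-38,"ay":0.059}]'

```text
schema error: expected keys gripper, tx, ty, tz, ax, ay, az
```

>>> jog_arm --motion '[{"tx":-17,"ty":8,"tz":-29,"ay":0.044},{"tx":-15,"ty":8,"tz":-30,"ay":0.044},{"tx":-14,"ty":8,"tz":-31,"ay":0.044},{"tx":-13,"ty":8,"tz":-31,"ay":0.044},{"tx":-11,"ty":8,"tz":-32,"ay":0.044},{"tx":-10,"ty":8,"tz":-32,"ay":0.044},{"tx":-9,"ty":8,"tz":-33,"ay":0.044},{"tx":-7,"ty":8,"tz":-33,"ay":0.044},{"tx":-6,"ty":8,"tz":-33,"ay":0.044},{"tx":-4,"ty":8,"tz":-34,"ay":0.044},{"tx":-3,"ty":8,"tz":-34,"ay":0.044},{"tx":-1,"ty":8,"tz":-34,"ay":0.044}]'

```text
schema error: expected keys gripper, tx, ty, tz, ax, ay, az
```

Run:
```python
from h import *
barstate()
rows([((.4327,-.2239,.05),Rt(.122),3),((.4327,-.2239,.018),Rt(.122),5)])
grab('top','t1')
```

```text
t 0.1 tcp [0.3041 0.602  0.221 ] heel [0.1702 0.6696 0.203 ] phi -1.103 th 0.0001 roll -0.0016 F [-0.1835 -0.3848 -0.4785] M [ 0.0547 -0.0056  0.097 ] w 0.08532947849083872
t [-226.3   57.4 -162.4] a [ 0.     0.408 -0.   ]
t [-143.2   57.2 -238.9] a [ 0.     0.408 -0.   ]
t [ -36.6   57.1 -276.2] a [ 0.     0.408 -0.   ]
--
t [ 0.   6.4 -0. ] a [ 0.  0. -0.]
t [ 0.   6.4 -0. ] a [ 0.  0. -0.]
t [ 0.   6.4 -0. ] a [ 0.  0. -0.]
t [ 0.   6.4 -0. ] a [ 0.  0. -0.]
t [ 0.   6.4 -0. ] a [ 0.  0. -0.]
--
```

View pics/t1.png

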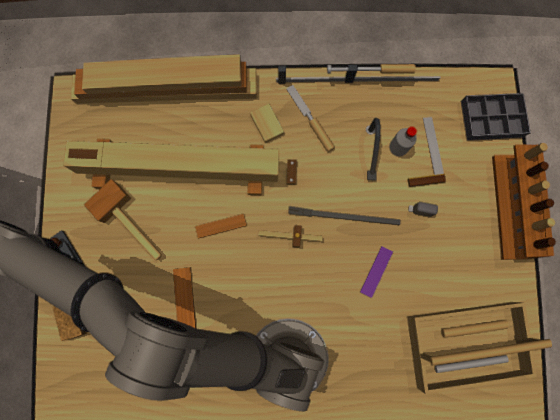

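Both moves were refused because every row needs all the keys, and the picture shows the scene unchanged. I'm re-sending them with all keys.

>>> jog_arm --motion '[{"gripper":60,"tx":-25,"ty":2,"tz":-29,"ax":0,"ay":0.059,"az":0},{"gripper":60,"tx":-23,"ty":2,"tz":-30,"ax":0,"ay":0.059,"az":0},{"gripper":60,"tx":-21,"ty":2,"tz":-32,"ax":0,"ay":0.059,"az":0},{"gripper":60,"tx":-19,"ty":2,"tz":-33,"ax":0,"ay":0.059,"az":0},{"gripper":60,"tx":-17,"ty":2,"tz":-34,"ax":0,"ay":0.059,"az":0},{"gripper":60,"tx":-15,"ty":2,"tz":-35,"ax":0,"ay":0.059,"az":0},{"gripper":60,"tx":-13,"ty":2,"tz":-36,"ax":0,"ay":0.059,"az":0},{"gripper":60,"tx":-11,"ty":2,"tz":-36,"ax":0,"ay":0.059,"az":0},{"gripper":60,"tx":-9,"ty":2,"tz":-37,"ax":0,"ay":0.059,"az":0},{"gripper":60,"tx":-7,"ty":2,"tz":-37,"ax":0,"ay":0.059,"az":0},{"gripper":60,"tx":-5,"ty":2,"tz":-38,"ax":0,"ay":0.059,"az":0},{"gripper":60,"tx":-2,"ty":2,"tz":-38,"ax":0,"ay":0.059,"az":0}]'

```text
clock: 1.35
tcp_pos: [0.4807, 0.1797, 0.1978]
orientation: [-1.549, -0.308, 0.308]
contact_force: [1.1, 0.5, 1.1]
grip_width: 0.0602
```

>>> jog_arm --motion '[{"gripper":60,"tx":-17,"ty":8,"tz":-29,"ax":0,"ay":0.044,"az":0},{"gripper":60,"tx":-15,"ty":8,"tz":-30,"ax":0,"ay":0.044,"az":0},{"gripper":60,"tx":-14,"ty":8,"tz":-31,"ax":0,"ay":0.044,"az":0},{"gripper":60,"tx":-13,"ty":8,"tz":-31,"ax":0,"ay":0.044,"az":0},{"gripper":60,"tx":-11,"ty":8,"tz":-32,"ax":0,"ay":0.044,"az":0},{"gripper":60,"tx":-10,"ty":8,"tz":-32,"ax":0,"ay":0.044,"az":0},{"gripper":60,"tx":-9,"ty":8,"tz":-33,"ax":0,"ay":0.044,"az":0},{"gripper":60,"tx":-7,"ty":8,"tz":-33,"ax":0,"ay":0.044,"az":0},{"gripper":60,"tx":-6,"ty":8,"tz":-33,"ax":0,"ay":0.044,"az":0},{"gripper":60,"tx":-4,"ty":8,"tz":-34,"ax":0,"ay":0.044,"az":0},{"gripper":60,"tx":-3,"ty":8,"tz":-34,"ax":0,"ay":0.044,"az":0},{"gripper":60,"tx":-1,"ty":8,"tz":-34,"ax":0,"ay":0.044,"az":0}]'

```text
clock: 2.55
tcp_pos: [0.4294, -0.2227, 0.1015]
orientation: [-1.568, 0.106, -0.106]
contact_force: [0.7, 0.1, 0.1]
grip_width: 0.0598
```

Run:
```python
from h import *
barstate()
rows([((.4327,-.2239,.05),Rt(.122),2),((.4327,-.2239,.018),Rt(.122),2)])
grab('scene','s2')
```

```text
t 2.55 tcp [ 0.4294 -0.2227  0.1015] heel [ 0.4495 -0.0741  0.0836] phi 0.1345 th -0.0001 roll -0.0 F [0.6582 0.0729 0.1358] M [-0.0259 -0.0764 -0.0112] w 0.05977343513790978
t [ 1.7 25.8 -0.4] a [-0.    -0.006 -0.   ]
t [ 1.7 25.8 -0.4] a [-0.    -0.006 -0.   ]
--
t [ 0. 16. -0.] a [-0.  0.  0.]
t [ 0. 16. -0.] a [-0.  0.  0.]
--
```

View pics/s2.png

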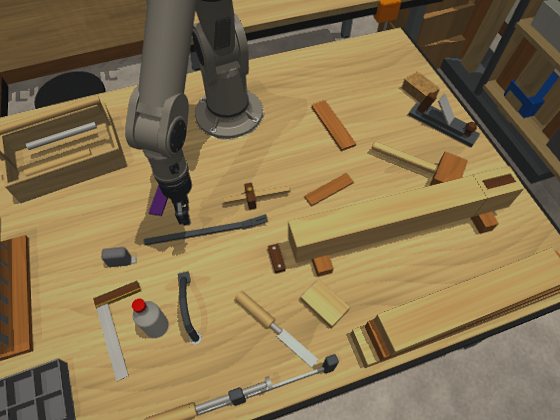

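The gripper stands above the bar shank near (182,215) in the scene view. I'm going down to grip it.

>>> jog_arm --motion '[{"gripper":60,"tx":1.7,"ty":26,"tz":-0.4,"ax":0,"ay":-0.006,"az":0},{"gripper":60,"tx":1.6,"ty":26,"tz":-0.4,"ax":0,"ay":-0.006,"az":0},{"gripper":60,"tx":0,"ty":18,"tz":0,"ax":0,"ay":0,"az":0},{"gripper":60,"tx":0,"ty":12,"tz":0,"ax":0,"ay":0,"az":0},{"gripper":10,"tx":0,"ty":1.5,"tz":0,"ax":0,"ay":0,"az":0},{"gripper":10,"tx":0,"ty":0,"tz":0,"ax":0,"ay":0,"az":0},{"gripper":10,"tx":0,"ty":0,"tz":0,"ax":0,"ay":0,"az":0},{"gripper":10,"tx":0,"ty":0,"tz":0,"ax":0,"ay":0,"az":0}]' --newtons 80

```text
clock: 3.4
tcp_pos: [0.4336, -0.2229, 0.0192]
orientation: [-1.569, 0.094, -0.096]
contact_force: [0.1, -1.0, 0.5]
grip_width: 0.01
```

Run:
```python
from h import *
barstate()
```

```text
t 3.4 tcp [ 0.4336 -0.2229  0.0192] heel [ 0.4517 -0.074   0.0012] phi 0.1209 th 0.0002 roll 0.0016 F [ 0.085  -0.9598  0.4868] M [-0.0112  0.0448 -0.0417] w 0.0100107563710612
```

The fingers reached 10 mm without catching the 18 mm shank, so I'm looking.

Run:
```python
from h import *
a=grab('scene','s3');b=grab('top','t3')
c=np.hstack([cv2.resize(a[170:280,120:260],(420,330),interpolation=cv2.INTER_CUBIC),cv2.resize(b[190:250,290:360],(385,330),interpolation=cv2.INTER_CUBIC)])[:,:800]
cv2.imwrite('pics/c4.png',c[:,:,::-1])
```

View pics/c4.png

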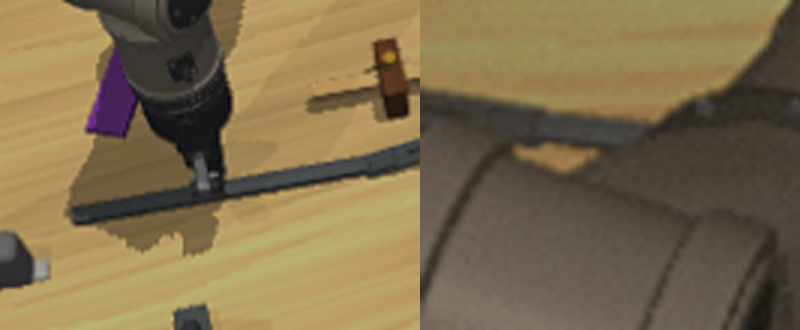

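Run:
```python
from h import *
a=cv2.imread('pics/s3.png')
cv2.imwrite('pics/c5.png',cv2.resize(a[205:250,165:225],(800,600),interpolation=cv2.INTER_CUBIC))
for p in [(.4336,-.2229,.005),(.4336,-.2229,.019),(.4386,-.2239,.005),(.4286,-.2223,.005)]: print(proj('scene',p))
for n,f in(('scene','s0'),):
    pass
for f in('scene0','s3'):
    im=cv2.imread('pics/%s.png'%f)
    for u in (155,170,215,230,245): 
        col=im[200:255,u].sum(1); i=np.where(col<260)[0]; print(f,u,200+i)
```

```text
[192.4733 234.5144]
[191.6422 232.192 ]
[192.5157 236.0703]
[192.2957 233.0039]
scene0 155 [214 237 238 239 240 241 242 243]
scene0 170 [234 235 236 237 238 239 240]
scene0 215 [227 228 229 230 231 232]
scene0 230 [201 202 203 204 205 224 225 226 227 228 229 230]
scene0 245 [200 201 202 208 221 222 223 224 225 226 227 228]
s3 155 [200 201 202 203 204 205 206 207 208 209 210 211 212 213 214 215 228 229
 236 237 238 239 240 241 242 243 244]
s3 170 [200 201 202 203 204 205 206 207 208 209 210 211 212 213 224 225 233 234
 235 236 237 238 239 240 241]
s3 215 [227 228 229 230 231 232]
s3 230 [201 202 203 204 205 224 225 226 227 228 229 230]
s3 245 [200 201 202 221 222 223 224 225 226 227 228]
```

View pics/c5.png

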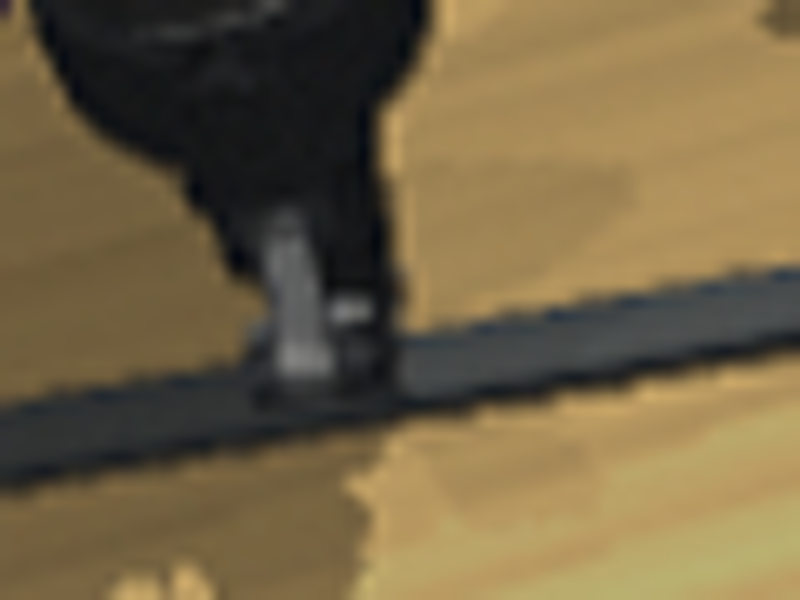

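The tips seem to have closed on top of the shank, near scene pixel (188,234), and the bar has not moved. I'm opening and going a little lower while watching the force.

>>> jog_arm --motion '[{"gripper":40,"tx":0,"ty":0,"tz":0,"ax":0,"ay":0,"az":0},{"gripper":40,"tx":0,"ty":0,"tz":0,"ax":0,"ay":0,"az":0},{"gripper":40,"tx":0,"ty":2,"tz":0,"ax":0,"ay":0,"az":0},{"gripper":40,"tx":0,"ty":2,"tz":0,"ax":0,"ay":0,"az":0},{"gripper":40,"tx":0,"ty":0,"tz":0,"ax":0,"ay":0,"az":0}]'

```text
clock: 4.0
tcp_pos: [0.4327, -0.2227, 0.014]
orientation: [-1.569, 0.095, -0.095]
contact_force: [-0.6, 0.4, 0.7]
grip_width: 0.0405
```

Run:
```python
from h import *
barstate()
a=grab('scene','s4')
cv2.imwrite('pics/c6.png',cv2.resize(a[205:250,165:225],(800,600),interpolation=cv2.INTER_CUBIC)[:,:,::-1])
```

```text
t 4.0 tcp [ 0.4327 -0.2227  0.014 ] heel [ 0.4508 -0.0737 -0.0039] phi 0.121 th -0.0001 roll -0.0006 F [-0.6223  0.3785  0.6968] M [-0.0067 -0.0049 -0.0299] w 0.04046549840817337
```

View pics/c6.png

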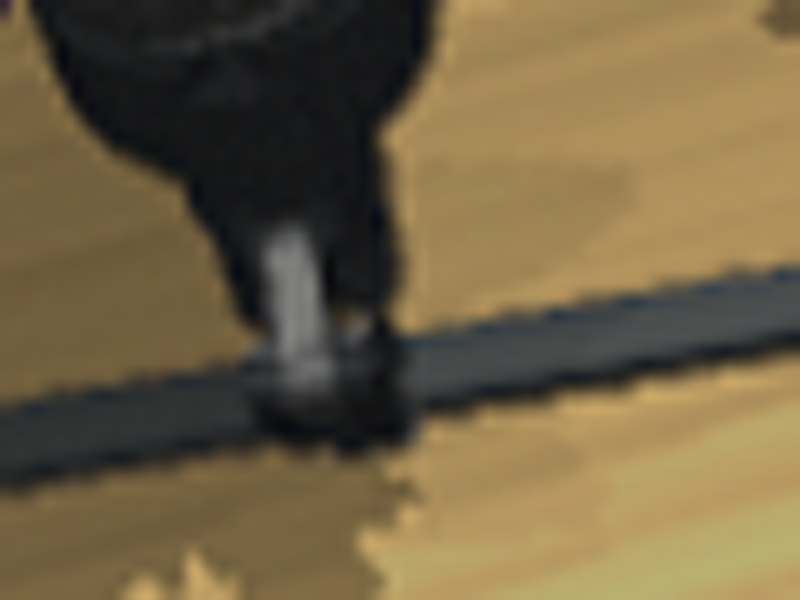

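>>> jog_arm --motion '[{"gripper":40,"tx":0,"ty":2,"tz":0,"ax":0,"ay":0,"az":0},{"gripper":40,"tx":0,"ty":2,"tz":0,"ax":0,"ay":0,"az":0},{"gripper":40,"tx":0,"ty":2,"tz":0,"ax":0,"ay":0,"az":0},{"gripper":40,"tx":0,"ty":0,"tz":0,"ax":0,"ay":0,"az":0}]'

```text
clock: 4.45
tcp_pos: [0.4327, -0.2227, 0.0081]
orientation: [-1.569, 0.095, -0.095]
contact_force: [0.2, -0.2, -0.6]
grip_width: 0.0401
```

>>> jog_arm --motion '[{"gripper":25,"tx":0,"ty":0,"tz":0,"ax":0,"ay":0,"az":0},{"gripper":12,"tx":0,"ty":0,"tz":0,"ax":0,"ay":0,"az":0},{"gripper":12,"tx":0,"ty":0,"tz":0,"ax":0,"ay":0,"az":0},{"gripper":12,"tx":0,"ty":0,"tz":0,"ax":0,"ay":0,"az":0}]' --newtons 40

```text
clock: 4.85
tcp_pos: [0.433, -0.2228, 0.0084]
orientation: [-1.569, 0.095, -0.095]
contact_force: [-0.0, 0.5, -0.3]
grip_width: 0.0119
```

Run:
```python
from h import *
barstate()
a=grab('scene','s5')
cv2.imwrite('pics/c7.png',cv2.resize(a[205:250,165:225],(800,600),interpolation=cv2.INTER_CUBIC)[:,:,::-1])
```

```text
t 4.85 tcp [ 0.433  -0.2228  0.0084] heel [ 0.4511 -0.0739 -0.0096] phi 0.121 th -0.0 roll 0.0001 F [-0.0441  0.5334 -0.2803] M [ 0.0298  0.0226 -0.0298] w 0.011850304972345122
```

View pics/c7.png

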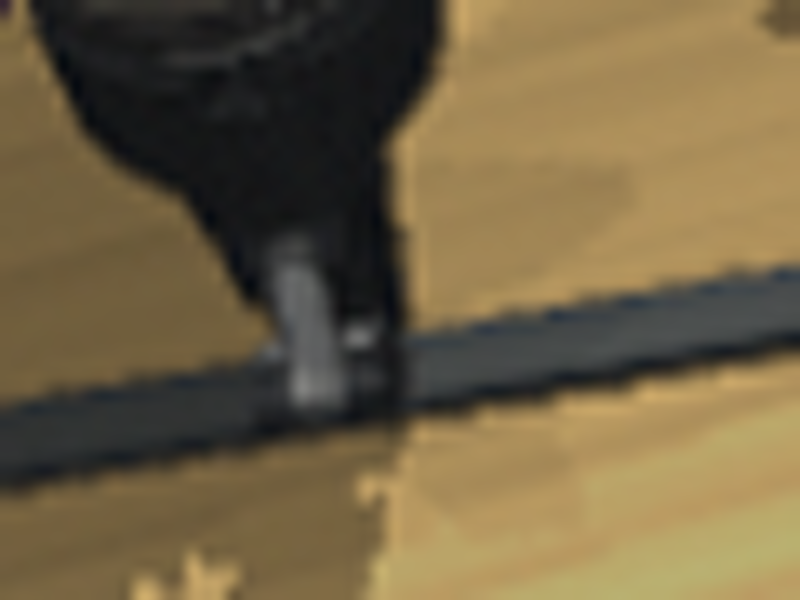

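>>> jog_arm --motion '[{"gripper":12,"tx":0,"ty":1,"tz":0,"ax":0,"ay":0,"az":0},{"gripper":12,"tx":0,"ty":1,"tz":0,"ax":0,"ay":0,"az":0},{"gripper":12,"tx":0,"ty":0,"tz":0,"ax":0,"ay":0,"az":0}]'

```text
clock: 5.2
tcp_pos: [0.4329, -0.2227, 0.0062]
orientation: [-1.569, 0.095, -0.095]
contact_force: [-0.3, 0.9, -0.3]
grip_width: 0.0117
```

>>> jog_arm --motion '[{"gripper":12,"tx":0,"ty":1,"tz":0,"ax":0,"ay":0,"az":0},{"gripper":12,"tx":0,"ty":1,"tz":0,"ax":0,"ay":0,"az":0},{"gripper":12,"tx":0,"ty":1,"tz":0,"ax":0,"ay":0,"az":0},{"gripper":12,"tx":0,"ty":0,"tz":0,"ax":0,"ay":0,"az":0}]'

```text
clock: 5.6
tcp_pos: [0.4331, -0.2228, 0.0048]
orientation: [-1.567, 0.095, -0.096]
contact_force: [-4.5, 3.0, 23.6]
grip_width: 0.0119
```

Run:
```python
from h import *
barstate()
a=grab('scene','s6');b=grab('top','t6')
cv2.imwrite('pics/c8.png',cv2.resize(a[180:250,140:240],(800,560),interpolation=cv2.INTER_CUBIC)[:,:,::-1])
```

```text
t 5.6 tcp [ 0.4331 -0.2228  0.0048] heel [ 0.4513 -0.0739 -0.0129] phi 0.1217 th -0.0015 roll 0.0006 F [-4.5233  2.9727 23.5568] M [0.7961 1.1988 0.0333] w 0.011904382991683525
```

View pics/c8.png

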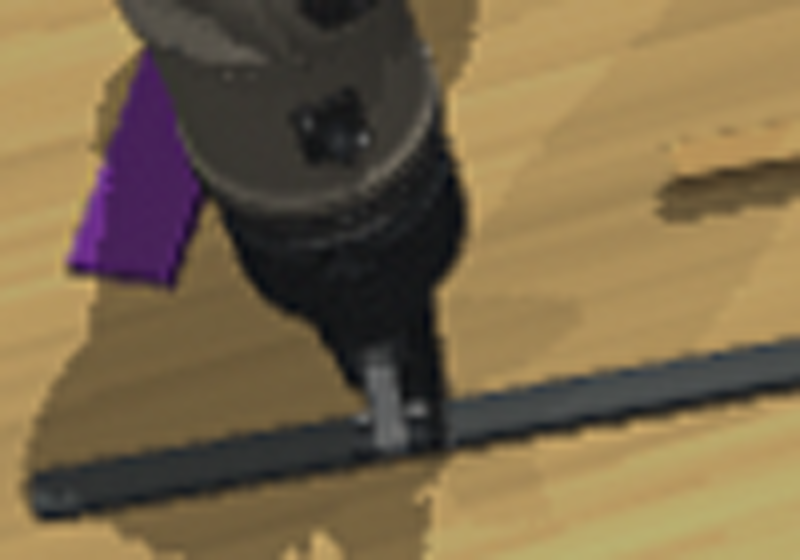

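Run:
```python
from h import *
im=cv2.imread('pics/scene0.png').astype(int).sum(2)
for u in (160,185,194,210): print(u,im[222:250,u])
print('scene front bottom',onz('scene',194,236.6,0),'back top',onz('scene',194,230,.014))
im=cv2.imread('pics/top0.png').astype(int).sum(2)
for u in (340,352,365): print(u,im[205:230,u])
uv=proj('top',(.4327,-.2239,.014));print(uv)
print(proj('scene',(.4327,-.2239,.014)))
```

```text
160 [399 395 399 403 388 368 375 386 393 395 390 391 397 361 223 204 211 212
 198 132 120 307 422 409 402 400 397 392]
185 [386 392 395 389 386 391 398 398 377 285 204 211 217 215 181  84 186 341
 407 397 407 417 419 418 419 416 415 435]
194 [387 384 386 395 395 394 388 362 220 203 215 218 205 132 132 293 408 395
 416 420 409 411 414 412 430 434 434 430]
210 [413 423 421 432 407 260 206 220 224 217 156 112 279 432 421 406 397 409
 433 435 433 431 426 418 424 444 446 452]
scene front bottom [ 0.4388 -0.2204  0.    ] back top [ 0.4258 -0.2151  0.014 ]
340 [368 366 367 353 338 336 348 307 219 207 211 211 203 161 314 369 355 354
 357 359 356 329 325 322 322]
352 [368 362 368 352 337 348 355 351 338 240 193 203 207 198 152 200 343 354
 328 334 331 331 336 331 334]
365 [370 359 348 352 355 356 354 350 343 345 276 210 191 210 205 175 165 305
 333 342 330 341 334 329 335]
[356.621  216.6282]
[191.5301 232.8612]
```

Closed at 12 mm, the tips only met the bar's top at a reading of TCP z of about 5 mm, so they stand much farther back than the text says. I'm opening to confirm, then going down astride the bar.

>>> jog_arm --motion '[{"gripper":40,"tx":0,"ty":-2,"tz":0,"ax":0,"ay":0,"az":0},{"gripper":40,"tx":0,"ty":0,"tz":0,"ax":0,"ay":0,"az":0},{"gripper":40,"tx":0,"ty":2,"tz":0,"ax":0,"ay":0,"az":0},{"gripper":40,"tx":0,"ty":2,"tz":0,"ax":0,"ay":0,"az":0},{"gripper":40,"tx":0,"ty":0,"tz":0,"ax":0,"ay":0,"az":0}]'

```text
clock: 6.2
tcp_pos: [0.4326, -0.2226, 0.0008]
orientation: [-1.568, 0.096, -0.094]
contact_force: [-0.9, -0.5, 1.2]
grip_width: 0.0399
```

Run:
```python
from h import *
barstate()
a=grab('scene','s7')
cv2.imwrite('pics/c9.png',cv2.resize(a[180:250,140:240],(800,560),interpolation=cv2.INTER_CUBIC)[:,:,::-1])
```

```text
t 6.2 tcp [ 0.4326 -0.2226  0.0008] heel [ 0.4506 -0.0737 -0.0171] phi 0.1209 th -0.0002 roll -0.0011 F [-0.8947 -0.4936  1.1858] M [-0.0439  0.0279  0.0522] w 0.039903272785079595
```

View pics/c9.png

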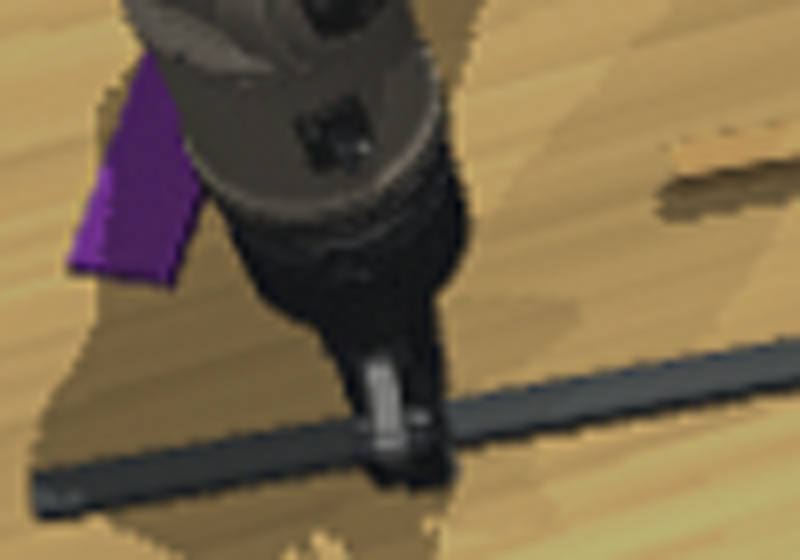

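The force vanished, so the reported TCP z reads about 22 mm low against the fingertips. I'll use that as the working offset.

>>> jog_arm --motion '[{"gripper":40,"tx":0,"ty":2,"tz":0,"ax":0,"ay":0,"az":0},{"gripper":40,"tx":0,"ty":2,"tz":0,"ax":0,"ay":0,"az":0},{"gripper":40,"tx":0,"ty":1,"tz":0,"ax":0,"ay":0,"az":0},{"gripper":10,"tx":0,"ty":0,"tz":0,"ax":0,"ay":0,"az":0},{"gripper":10,"tx":0,"ty":0,"tz":0,"ax":0,"ay":0,"az":0},{"gripper":10,"tx":0,"ty":0,"tz":0,"ax":0,"ay":0,"az":0}]' --newtons 80

```text
clock: 6.85
tcp_pos: [0.4328, -0.2227, -0.0034]
orientation: [-1.568, 0.095, -0.095]
contact_force: [-1.1, -0.6, 4.4]
grip_width: 0.0153
```

Run:
```python
from h import *
barstate()
```

```text
t 6.85 tcp [ 0.4328 -0.2227 -0.0034] heel [ 0.451  -0.0738 -0.0213] phi 0.1212 th -0.0003 roll -0.0001 F [-1.1079 -0.5963  4.3965] M [ 0.1823  0.2681 -0.0045] w 0.015318854530821498
```

>>> jog_arm --motion '[{"gripper":10,"tx":0,"ty":0,"tz":0,"ax":0,"ay":0,"az":0},{"gripper":10,"tx":0,"ty":0,"tz":0,"ax":0,"ay":0,"az":0}]'

```text
clock: 7.05
tcp_pos: [0.4328, -0.2227, -0.0034]
orientation: [-1.568, 0.095, -0.095]
contact_force: [-2.0, 1.5, 5.3]
grip_width: 0.0149
```

Run:
```python
from h import *
barstate()
a=grab('scene','s8')
cv2.imwrite('pics/c10.png',cv2.resize(a[180:250,140:240],(800,560),interpolation=cv2.INTER_CUBIC)[:,:,::-1])
```

```text
t 7.05 tcp [ 0.4328 -0.2227 -0.0034] heel [ 0.451  -0.0738 -0.0214] phi 0.1212 th -0.0002 roll -0.0001 F [-1.9627  1.4832  5.3232] M [ 0.1322  0.3784 -0.0207] w 0.01486543619429389
```

View pics/c10.png

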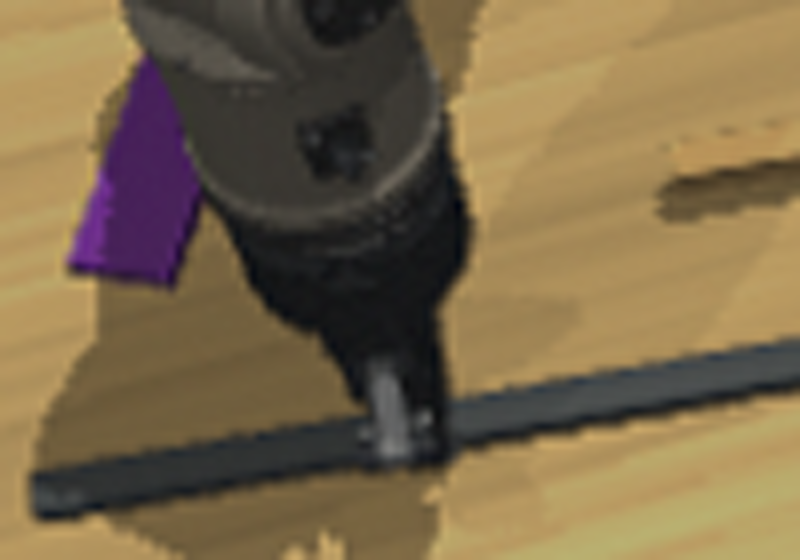

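The grip is shallow, with the width still creeping at 15 mm. I'm reopening and going 3 mm deeper.

>>> jog_arm --motion '[{"gripper":40,"tx":0,"ty":0,"tz":0,"ax":0,"ay":0,"az":0},{"gripper":40,"tx":0,"ty":0,"tz":0,"ax":0,"ay":0,"az":0},{"gripper":40,"tx":0,"ty":2,"tz":0,"ax":0,"ay":0,"az":0},{"gripper":40,"tx":0,"ty":1.5,"tz":0,"ax":0,"ay":0,"az":0},{"gripper":10,"tx":0,"ty":0,"tz":0,"ax":0,"ay":0,"az":0},{"gripper":10,"tx":0,"ty":0,"tz":0,"ax":0,"ay":0,"az":0},{"gripper":10,"tx":0,"ty":0,"tz":0,"ax":0,"ay":0,"az":0},{"gripper":10,"tx":0,"ty":0,"tz":0,"ax":0,"ay":0,"az":0}]'

```text
clock: 7.9
tcp_pos: [0.4328, -0.2227, -0.007]
orientation: [-1.569, 0.095, -0.095]
contact_force: [-0.8, 0.7, 3.7]
grip_width: 0.0157
```

Run:
```python
from h import *
barstate()
```

```text
t 7.9 tcp [ 0.4328 -0.2227 -0.007 ] heel [ 0.451  -0.0738 -0.025 ] phi 0.1211 th -0.0002 roll -0.0001 F [-0.7942  0.6904  3.6761] M [0.1577 0.2803 0.0031] w 0.015677828036709036
```

>>> jog_arm --motion '[{"gripper":10,"tx":0,"ty":0,"tz":0,"ax":0,"ay":0,"az":0},{"gripper":10,"tx":0,"ty":-5,"tz":0,"ax":0,"ay":0,"az":0},{"gripper":10,"tx":0,"ty":-15,"tz":0,"ax":0,"ay":0,"az":0},{"gripper":10,"tx":0,"ty":-20,"tz":0,"ax":0,"ay":0,"az":0},{"gripper":10,"tx":0,"ty":0,"tz":0,"ax":0,"ay":0,"az":0}]' --newtons 110

```text
clock: 8.4
tcp_pos: [0.434, -0.2233, 0.0342]
orientation: [-1.57, 0.093, -0.097]
contact_force: [0.6, -0.3, -6.3]
grip_width: 0.0148
```

Run:
```python
from h import *
barstate()
a=grab('scene','s9')
cv2.imwrite('pics/c11.png',cv2.resize(a[170:260,130:290],(800,450),interpolation=cv2.INTER_CUBIC)[:,:,::-1])
```

```text
t 8.4 tcp [ 0.434  -0.2233  0.0342] heel [ 0.4521 -0.0744  0.0161] phi 0.1209 th 0.0009 roll 0.0028 F [ 0.6489 -0.3201 -6.3238] M [-0.3226 -0.0735 -0.0312] w 0.014773779027451752
```

View pics/c11.png

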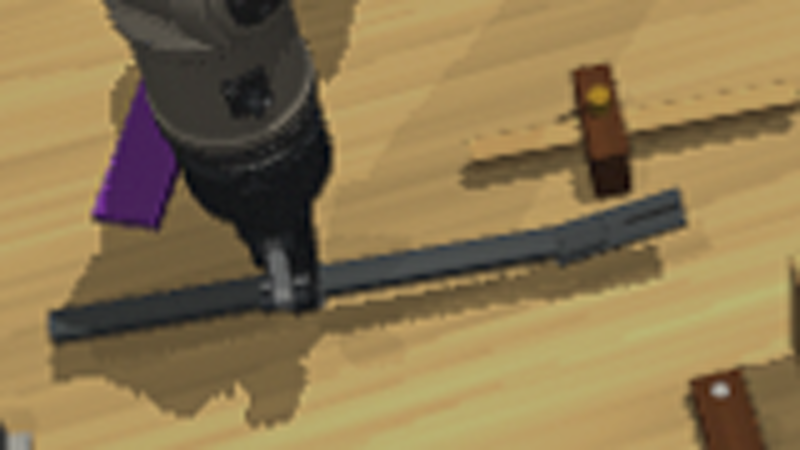

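```bash
sed -i 's/^HT=.*/HT=np.array([0,-.007,.150])/' h.py
cat >> h.py <<'E'
def barpts():
    p,R,o=cur()
    f=lambda l,h,w=0: p+R@(HT+np.array([w,-h,l]))
    c,s=np.cos(.28),np.sin(.28)
    return {'tail_bot':f(-.285,0),'tail_top':f(-.285,.014),'heel':f(0,0),'tip_bot':f(.075*c,.075*s),'tip_top':f(.075*c-.006*s,.075*s+.006*c),'heeltop':f(0,.014),'tipL':f(.075*c,.075*s,-.012),'tipR':f(.075*c,.075*s,.012),'tailL':f(-.285,0,-.009),'tailR':f(-.285,0,.009)}
E
python3 - <<'E'
from h import *
b=grab('top','t9')
a=cv2.imread('pics/s9.png')
for n,im,(x0,y0,x1,y1),fn in(('scene',a,(130,190,290,260),'c12'),('top',b[:,:,::-1],(280,190,420,250),'c13')):
    k=5; c=cv2.resize(im[y0:y1,x0:x1],None,fx=k,fy=k,interpolation=cv2.INTER_CUBIC)
    for nm,p in barpts().items():
        u,v=proj(n,p); cv2.circle(c,(int((u+.5-x0)*k),int((v+.5-y0)*k)),2,(0,0,255),-1); print(n,nm,p,u,v)
    cv2.imwrite('pics/%s.png'%fn,c)
E
```

```text
scene tail_bot [ 0.4167 -0.3565  0.0396] 142.17763696397924 236.94004635740083
scene tail_top [ 0.4167 -0.3565  0.0536] 140.80510510055456 234.56143500782744
scene heel [ 0.4509 -0.0736  0.0396] 243.2018900981796 219.16610942559242
scene tip_bot [ 0.4596 -0.002   0.0603] 267.9828568318506 211.0112835094462
scene tip_top [ 0.4594 -0.0036  0.0661] 267.3690716457207 210.0434647449285
scene heeltop [ 0.4509 -0.0736  0.0536] 242.87123026098092 216.65909227591868
scene tipL [ 0.4477 -0.0006  0.0603] 267.1714352560787 207.46595318439623
scene tipR [ 0.4715 -0.0034  0.0603] 268.80276015740395 214.5933114648933
scene tailL [ 0.4077 -0.3554  0.0396] 142.0489966072325 234.14379945075126
scene tailR [ 0.4256 -0.3576  0.0396] 142.3079419522456 239.75803394944998
top tail_bot [ 0.4167 -0.3565  0.0396] 400.5048811391969 219.79658398788055
top tail_top [ 0.4167 -0.3565  0.0536] 401.62058280720413 219.1640599141329
top heel [ 0.4509 -0.0736  0.0396] 309.4040242872034 210.43859517411357
top tip_bot [ 0.4596 -0.002   0.0603] 286.4180510308304 206.96700042889356
top tip_top [ 0.4594 -0.0036  0.0661] 286.9837628425903 206.71057241945329
top heeltop [ 0.4509 -0.0736  0.0536] 309.6802072118121 209.71927763363598
top tipL [ 0.4477 -0.0006  0.0603] 286.02130775271434 210.80857977450773
top tipR [ 0.4715 -0.0034  0.0603] 286.813546325303 203.1356057481767
top tailL [ 0.4077 -0.3554  0.0396] 400.32203394761507 222.65106009394555
top tailR [ 0.4256 -0.3576  0.0396] 400.6864023398005 216.94756382516914
```

View pics/c12.png

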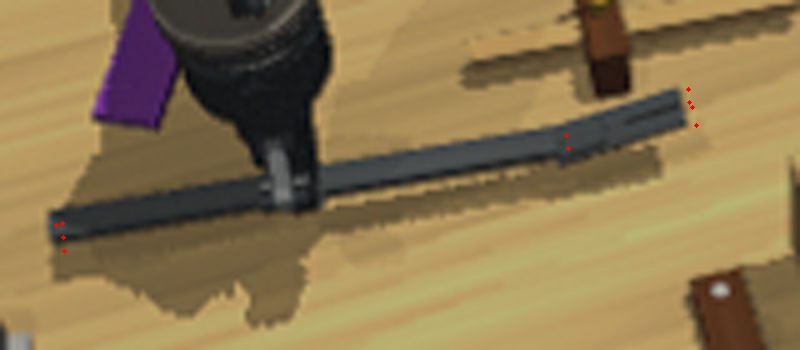

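View pics/c13.png

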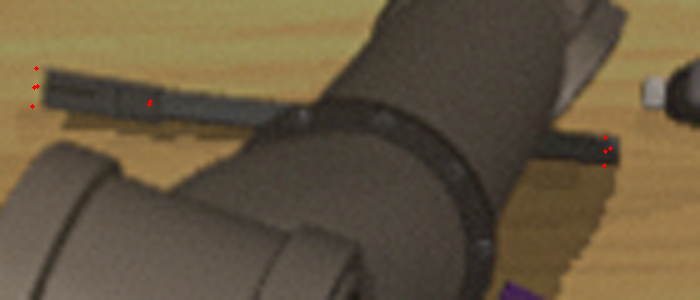

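```bash
cat > fit.py <<'E'
from h import *
from scipy.optimize import least_squares
c,s=np.cos(.28),np.sin(.28)
# bar coords (along, up, w) from heel
B={'tailRb':(-.285,0,.009),'tailRt':(-.285,.014,.009),'tailLt':(-.285,.014,-.009),
'tipRb':(.075*c,.075*s,.012),'tipRt':(.075*c-.006*s,.075*s+.006*c,.012),'tipLt':(.075*c-.006*s,.075*s+.006*c,-.012)}
def fit(obs,H0,phi0,th0,fixphi=False):
    def pt(v,k):
        R=Rt(v[3],v[4]); l,h,w=B[k]; return v[:3]+R@np.array([w,-h,l])
    f=lambda v:np.concatenate([proj(n,pt(v,k))-np.array(uv) for n,k,uv in obs]+[(v-v0)*w])
    v0=np.array([*H0,phi0,th0]); w=np.array([0,0,0,0,0.])
    r=least_squares(f,v0,x_scale=[.01,.01,.01,.05,.05]); print('heel',r.x[:3],'phi',r.x[3],'th',r.x[4],'res',r.fun[:len(obs)*2].round(2)); return r.x
E
python3 - <<'E'
from fit import *
S=lambda x,y:(130+(x+.5)/5-.5,190+(y+.5)/5-.5)
T=lambda x,y:(280+(x+.5)/5-.5,190+(y+.5)/5-.5)
obs=[('scene','tailRb',S(60,241)),('scene','tailLt',S(50,212)),('scene','tipRb',S(687,124)),('scene','tipLt',S(680,88)),
('top','tailRt',T(620,139)),('top','tailLt',T(617,165)),('top','tipRt',T(47,69)),('top','tipLt',T(43,106))]
fit(obs,(.45,-.074,.04),.12,0)
E
```

```text
heel [ 0.4495 -0.0774  0.0391] phi 0.1268474459467085 th 0.002690504639759485 res [-0.84  1.31 -0.41 -0.91  0.36  0.43 -0.42 -0.49 -0.53 -0.13 -0.33  0.43
 -0.33 -0.22 -0.37  0.07]
```

```bash
sed -i 's/^HT=.*/HT=np.array([-.001,-.007,.146])/' h.py
python3 - <<'E'
from h import *
barstate()
phi=.222; u=np.array([np.sin(phi),np.cos(phi),0]); HA=np.array([.584,-.017,0])
pre=HA-.078*u
print(pre)
p1=heelpose((.46,-.085,.06),phi,.28); p2=heelpose(pre+[0,0,.055],phi,.28); p3=heelpose(pre+[0,0,.03],phi,.28)
rows([(*p1,4),(*p2,4),(*p3,2)])
E
```

```text
t 8.5 tcp [ 0.4329 -0.2225  0.0326] heel [ 0.4495 -0.0774  0.0396] phi 0.1205 th 0.0 roll 0.0001 F [-0.1068 -0.5006 -5.6261] M [-0.1973  0.041   0.0196] w 0.01484364494675095
[ 0.5668 -0.0931  0.    ]
t [ -0.8 -15.3  -0.5] a [-0.07   0.025  0.004]
t [ -0.8 -15.2  -1.6] a [-0.07   0.025  0.004]
t [ -0.8 -15.   -2.6] a [-0.07   0.025  0.004]
t [ -0.8 -14.8  -3.7] a [-0.07   0.025  0.004]
--
t [26.5  0.1  4.1] a [ 0. -0.  0.]
t [26.5  0.1  4.1] a [ 0. -0.  0.]
t [26.5  0.1  4.1] a [ 0. -0. -0.]
t [26.5  0.1  4.1] a [ 0. -0.  0.]
--
t [ 0.  12.   3.5] a [ 0.  0. -0.]
t [ 0.  12.   3.5] a [ 0.  0. -0.]
--
```

>>> jog_arm --motion '[{"gripper":10,"tx":-1,"ty":-15,"tz":0,"ax":-0.07,"ay":0.025,"az":0.004},{"gripper":10,"tx":-1,"ty":-15,"tz":-2,"ax":-0.07,"ay":0.025,"az":0.004},{"gripper":10,"tx":-1,"ty":-15,"tz":-3,"ax":-0.07,"ay":0.025,"az":0.004},{"gripper":10,"tx":-1,"ty":-15,"tz":-4,"ax":-0.07,"ay":0.025,"az":0.004},{"gripper":10,"tx":26,"ty":0,"tz":4,"ax":0,"ay":0,"az":0},{"gripper":10,"tx":26,"ty":0,"tz":4,"ax":0,"ay":0,"az":0},{"gripper":10,"tx":27,"ty":0,"tz":4,"ax":0,"ay":0,"az":0},{"gripper":10,"tx":26,"ty":0,"tz":4,"ax":0,"ay":0,"az":0},{"gripper":10,"tx":0,"ty":12,"tz":3,"ax":0,"ay":0,"az":0},{"gripper":10,"tx":0,"ty":8,"tz":3,"ax":0,"ay":0,"az":0}]'

```text
clock: 9.5
tcp_pos: [0.5337, -0.232, 0.0661]
orientation: [-1.842, 0.208, -0.15]
contact_force: [-1.1, -0.1, -6.3]
grip_width: 0.0148
```

Run:
```python
from h import *
barstate()
a=grab('scene','s10'); b=grab('top','t10')
for n,im,(x0,y0,x1,y1),fn in(('scene',a,(140,190,300,300),'c14'),('top',b,(265,145,405,225),'c15')):
    k=5; c=cv2.resize(im[y0:y1,x0:x1],None,fx=k,fy=k,interpolation=cv2.INTER_CUBIC)[:,:,::-1].copy()
    for nm,p in barpts().items():
        u,v=proj(n,p); cv2.circle(c,(int((u+.5-x0)*k),int((v+.5-y0)*k)),2,(0,0,255),-1)
    cv2.imwrite('pics/%s.png'%fn,c)
```

```text
t 9.5 tcp [ 0.5337 -0.232   0.0661] heel [ 0.5638 -0.093   0.0324] phi 0.2201 th 0.2803 roll -0.0048 F [-1.0717 -0.1002 -6.3385] M [0.4677 0.0135 0.0054] w 0.01483525502881909
```

View pics/c14.png

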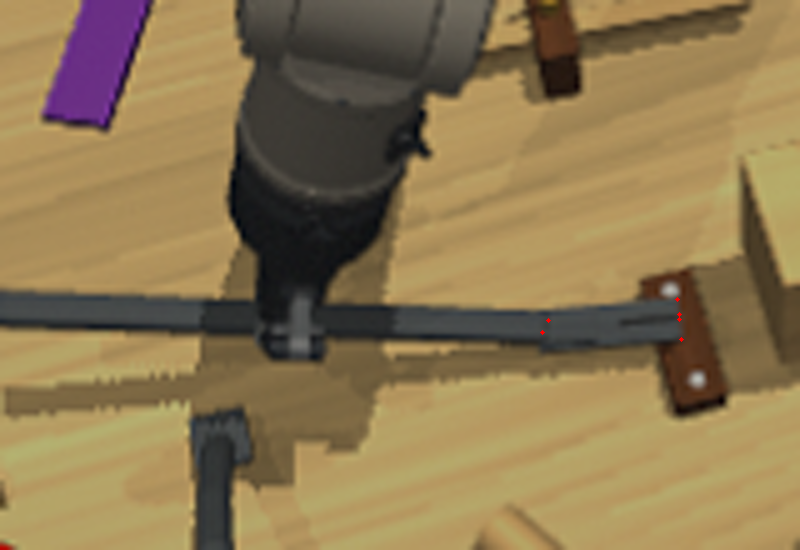

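View pics/c15.png

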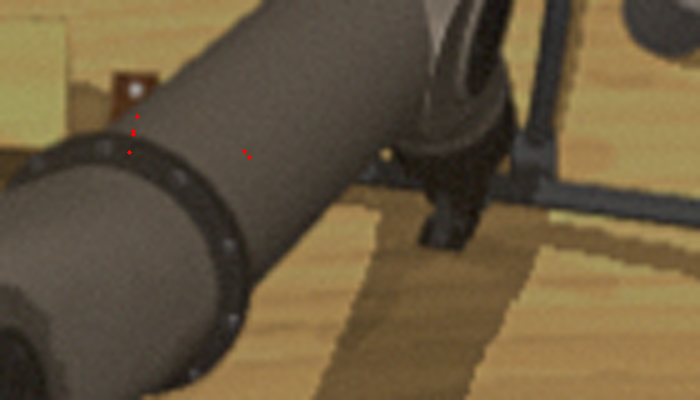

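The predicted toe corners sit on the seen toe, with the tip over the block at (277,253) in the scene view. I'm feeling for the block's top.

>>> jog_arm --motion '[{"gripper":10,"tx":0,"ty":2.9,"tz":0.8,"ax":0,"ay":0,"az":0},{"gripper":10,"tx":0,"ty":2.9,"tz":0.8,"ax":0,"ay":0,"az":0},{"gripper":10,"tx":0,"ty":1.9,"tz":0.6,"ax":0,"ay":0,"az":0},{"gripper":10,"tx":0,"ty":0,"tz":0,"ax":0,"ay":0,"az":0}]'

```text
clock: 10.0
tcp_pos: [0.5343, -0.2325, 0.0602]
orientation: [-1.842, 0.207, -0.153]
contact_force: [-0.9, -1.2, -5.4]
grip_width: 0.0144
```

Run:
```python
from h import *
barstate()
```

```text
t 10.0 tcp [ 0.5343 -0.2325  0.0602] heel [ 0.5646 -0.0935  0.0265] phi 0.2213 th 0.2801 roll -0.0021 F [-0.9467 -1.1674 -5.398 ] M [ 0.5052 -0.1274  0.0128] w 0.014406972472651734
```

>>> jog_arm --motion '[{"gripper":10,"tx":0,"ty":1,"tz":0.3,"ax":0,"ay":0,"az":0},{"gripper":10,"tx":0,"ty":1,"tz":0.3,"ax":0,"ay":0,"az":0},{"gripper":10,"tx":0,"ty":0,"tz":0,"ax":0,"ay":0,"az":0}]'

```text
clock: 10.3
tcp_pos: [0.5345, -0.2325, 0.0581]
orientation: [-1.842, 0.207, -0.153]
contact_force: [-0.4, -0.6, -5.1]
grip_width: 0.015
```

Run:
```python
from h import *
barstate()
```

```text
t 10.3 tcp [ 0.5345 -0.2325  0.0581] heel [ 0.5648 -0.0935  0.0245] phi 0.2214 th 0.2802 roll -0.0019 F [-0.379  -0.6138 -5.0835] M [ 0.4038 -0.0822  0.0063] w 0.015007356154145734
```

>>> jog_arm --motion '[{"gripper":10,"tx":0,"ty":1,"tz":0.3,"ax":0,"ay":0,"az":0},{"gripper":10,"tx":0,"ty":1,"tz":0.3,"ax":0,"ay":0,"az":0},{"gripper":10,"tx":0,"ty":0,"tz":0,"ax":0,"ay":0,"az":0}]'

```text
clock: 10.6
tcp_pos: [0.5344, -0.2325, 0.0559]
orientation: [-1.842, 0.207, -0.153]
contact_force: [-0.1, -0.1, -5.8]
grip_width: 0.0147
```

Run:
```python
from h import *
barstate()
```

```text
t 10.6 tcp [ 0.5344 -0.2325  0.0559] heel [ 0.5647 -0.0935  0.0222] phi 0.2213 th 0.2803 roll -0.0022 F [-0.1054 -0.089  -5.8398] M [ 0.4989 -0.0996  0.0223] w 0.014664821188260232
```

>>> jog_arm --motion '[{"gripper":10,"tx":0,"ty":1,"tz":0.3,"ax":0,"ay":0,"az":0},{"gripper":10,"tx":0,"ty":1,"tz":0.3,"ax":0,"ay":0,"az":0},{"gripper":10,"tx":0,"ty":0,"tz":0,"ax":0,"ay":0,"az":0}]'

```text
clock: 10.9
tcp_pos: [0.5345, -0.2325, 0.0539]
orientation: [-1.842, 0.207, -0.153]
contact_force: [0.3, -0.2, -5.2]
grip_width: 0.0148
```

Run:
```python
from h import *
barstate()
a=grab('scene','s11')
x0,y0,x1,y1=(230,220,310,280)
k=10; c=cv2.resize(a[y0:y1,x0:x1],None,fx=k,fy=k,interpolation=cv2.INTER_CUBIC)[:,:,::-1].copy()
for nm,p in barpts().items():
        u,v=proj('scene',p); cv2.circle(c,(int((u+.5-x0)*k),int((v+.5-y0)*k)),2,(0,0,255),-1)
cv2.imwrite('pics/c16.png',c)
```

```text
t 10.9 tcp [ 0.5345 -0.2325  0.0539] heel [ 0.5648 -0.0935  0.0202] phi 0.2214 th 0.2803 roll -0.002 F [ 0.2783 -0.1707 -5.2067] M [ 0.5263 -0.1041 -0.0036] w 0.014763563077520012
```

View pics/c16.png

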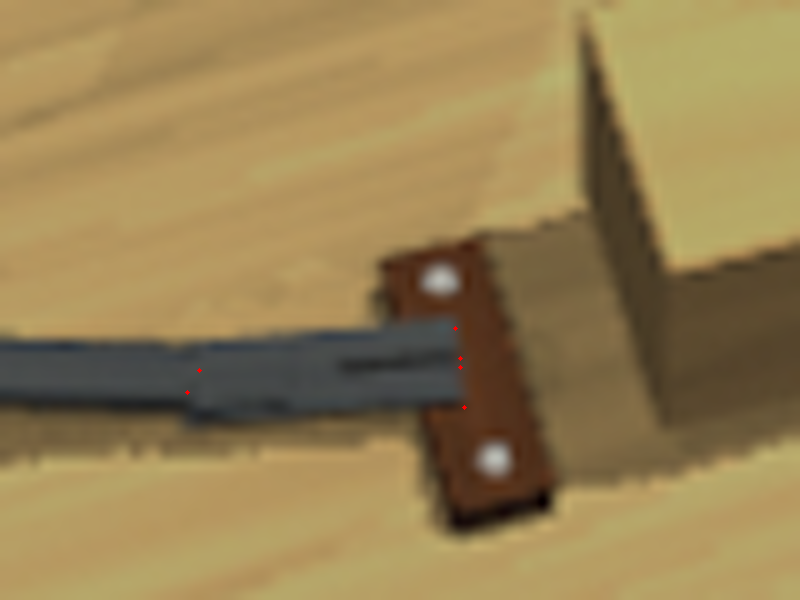

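>>> jog_arm --motion '[{"gripper":10,"tx":0,"ty":1,"tz":0.3,"ax":0,"ay":0,"az":0},{"gripper":10,"tx":0,"ty":0,"tz":0,"ax":0,"ay":0,"az":0}]'

```text
clock: 11.15
tcp_pos: [0.5346, -0.2325, 0.0529]
orientation: [-1.842, 0.207, -0.153]
contact_force: [-1.0, 0.4, -4.8]
grip_width: 0.0145
```

Run:
```python
from h import *
barstate()
```

```text
t 11.15 tcp [ 0.5346 -0.2325  0.0529] heel [ 0.5649 -0.0936  0.0193] phi 0.2215 th 0.2803 roll -0.0018 F [-1.0412  0.3909 -4.7622] M [ 0.5222 -0.1065 -0.0203] w 0.01448618203631912
```

>>> jog_arm --motion '[{"gripper":10,"tx":0,"ty":1,"tz":0.3,"ax":0,"ay":0,"az":0},{"gripper":10,"tx":0,"ty":0,"tz":0,"ax":0,"ay":0,"az":0}]'

```text
clock: 11.35
tcp_pos: [0.5346, -0.2326, 0.0519]
orientation: [-1.842, 0.207, -0.153]
contact_force: [1.3, -0.5, -4.5]
grip_width: 0.0147
```

Run:
```python
from h import *
barstate()
```

```text
t 11.35 tcp [ 0.5346 -0.2326  0.0519] heel [ 0.5649 -0.0937  0.0182] phi 0.2216 th 0.2804 roll -0.0017 F [ 1.2871 -0.4847 -4.4671] M [ 0.4416 -0.1452 -0.0512] w 0.014672420903391714
```

>>> jog_arm --motion '[{"gripper":10,"tx":0,"ty":1,"tz":0.3,"ax":0,"ay":0,"az":0},{"gripper":10,"tx":0,"ty":0,"tz":0,"ax":0,"ay":0,"az":0}]'

```text
clock: 11.55
tcp_pos: [0.5346, -0.2327, 0.0509]
orientation: [-1.842, 0.207, -0.153]
contact_force: [0.5, -0.3, -3.2]
grip_width: 0.0148
```

Run:
```python
from h import *
barstate()
```

```text
t 11.55 tcp [ 0.5346 -0.2327  0.0509] heel [ 0.5649 -0.0937  0.0172] phi 0.2217 th 0.2805 roll -0.0017 F [ 0.5267 -0.2713 -3.1763] M [ 0.4222 -0.0929 -0.0057] w 0.014806437428469866
```

Contact shows as Fz eases from −5.5 to −3.2, so the block's top is at about 18.5 mm. I'm raising slightly and sliding the toe in level.

>>> jog_arm --motion '[{"gripper":10,"tx":0,"ty":-3.2,"tz":-0.9,"ax":0,"ay":0,"az":0},{"gripper":10,"tx":0.4,"ty":-4.1,"tz":14.4,"ax":0,"ay":0,"az":0},{"gripper":10,"tx":0.4,"ty":-4.1,"tz":14.4,"ax":0,"ay":0,"az":0},{"gripper":10,"tx":0.4,"ty":-4.1,"tz":14.4,"ax":0,"ay":0,"az":0},{"gripper":10,"tx":0,"ty":0,"tz":0,"ax":0,"ay":0,"az":0}]'

```text
clock: 12.05
tcp_pos: [0.5474, -0.1843, 0.0533]
orientation: [-1.841, 0.201, -0.149]
contact_force: [0.0, 0.7, -6.4]
grip_width: 0.0149
```

```bash
cat > look.py <<'E'
from h import *
import sys
def look(fn,box=(230,220,310,280),k=10,n='scene',dots=True):
    a=grab(n,fn);x0,y0,x1,y1=box
    c=cv2.resize(a[y0:y1,x0:x1],None,fx=k,fy=k,interpolation=cv2.INTER_CUBIC)[:,:,::-1].copy()
    if dots:
      for nm,p in barpts().items():
        u,v=proj(n,p); cv2.circle(c,(int((u+.5-x0)*k),int((v+.5-y0)*k)),2,(0,0,255),-1)
    cv2.imwrite('pics/%sc.png'%fn,c)
E
python3 - <<'E'
from look import *
barstate(); look('s12')
E
```

```text
t 12.05 tcp [ 0.5474 -0.1843  0.0533] heel [ 0.5768 -0.0451  0.0199] phi 0.2155 th 0.2783 roll -0.0023 F [ 0.0141  0.6524 -6.3542] M [ 0.5871 -0.1278 -0.015 ] w 0.01493408103867992
```

View pics/s12c.png

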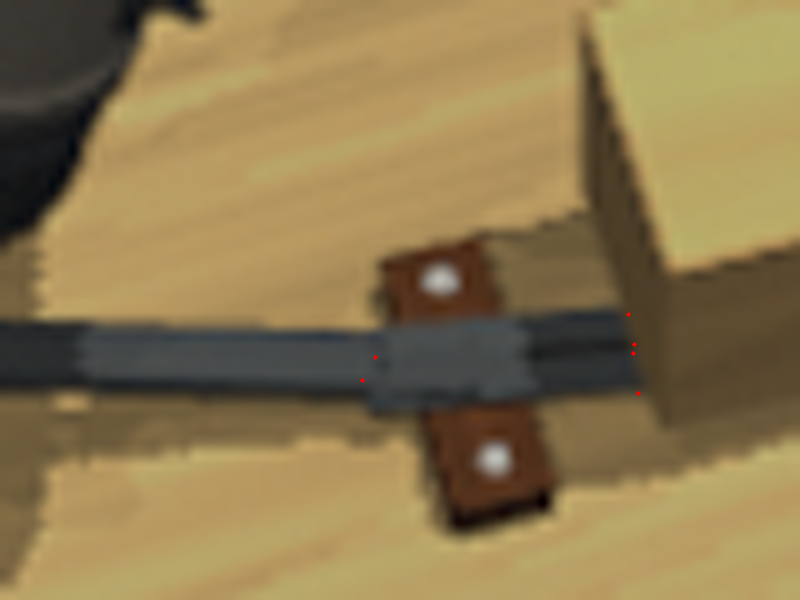

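The toe tip is at the beam's lower end edge, near scene pixel (293,254). I'm sliding on.

>>> jog_arm --motion '[{"gripper":10,"tx":0.5,"ty":-2.8,"tz":9.2,"ax":0,"ay":0,"az":0},{"gripper":10,"tx":0.4,"ty":-2.7,"tz":9.2,"ax":0,"ay":0,"az":0},{"gripper":10,"tx":0.4,"ty":-2.7,"tz":9.2,"ax":0,"ay":0,"az":0},{"gripper":10,"tx":0,"ty":0,"tz":0,"ax":0,"ay":0,"az":0}]'

```text
clock: 12.5
tcp_pos: [0.5542, -0.1588, 0.054]
orientation: [-1.841, 0.204, -0.151]
contact_force: [0.4, 0.9, -4.9]
grip_width: 0.0146
```

Run:
```python
from look import *
barstate(); look('s13',(150,200,310,320),5)
```

```text
t 12.5 tcp [ 0.5542 -0.1588  0.054 ] heel [ 0.5841 -0.0197  0.0205] phi 0.2186 th 0.2792 roll -0.0018 F [ 0.3959  0.8971 -4.9403] M [ 0.4489 -0.1074  0.0252] w 0.014586056950981165
```

View pics/s13c.png

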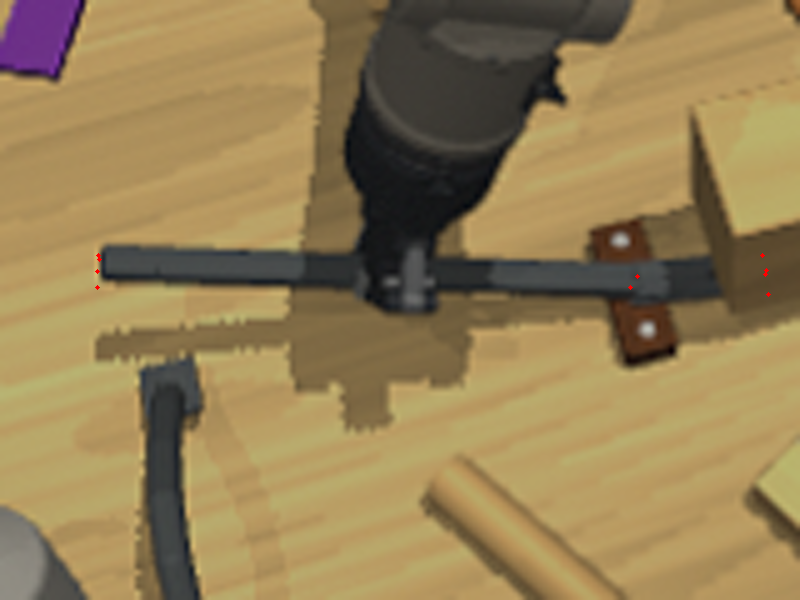

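Run:
```python
from h import *
p,R,o=cur(); H=p+R@HT; H[2]=.0188; phi=.2186
rows([(*heelpose(H,phi,.279),2),(*heelpose(H,phi,.18),3),(*heelpose(H,phi,.06),4)])
```

```text
t [0.1 0.9 0.2] a [ 0.001 -0.    -0.001]
t [0.1 0.9 0.2] a [ 0.001 -0.    -0.001]
--
t [-0.   4.8  0.5] a [ 0.033 -0.     0.   ]
t [0.  4.8 0.3] a [ 0.033 -0.    -0.   ]
t [-0.   4.8  0.2] a [ 0.033 -0.    -0.   ]
--
t [-0.   4.4  0.5] a [ 0.03  0.   -0.  ]
t [-0.   4.4  0.3] a [0.03 0.   0.  ]
t [-0.   4.4  0.2] a [ 0.03 -0.   -0.  ]
t [0.  4.4 0.1] a [0.03 0.   0.  ]
--
```

>>> jog_arm --motion '[{"gripper":10,"tx":0,"ty":0.9,"tz":0.2,"ax":0,"ay":0,"az":0},{"gripper":10,"tx":0,"ty":0.9,"tz":0.2,"ax":0,"ay":0,"az":0},{"gripper":10,"tx":0,"ty":4.8,"tz":0.5,"ax":0.033,"ay":0,"az":0},{"gripper":10,"tx":0,"ty":4.8,"tz":0.3,"ax":0.033,"ay":0,"az":0},{"gripper":10,"tx":0,"ty":4.8,"tz":0.2,"ax":0.033,"ay":0,"az":0},{"gripper":10,"tx":0,"ty":0,"tz":0,"ax":0,"ay":0,"az":0}]'

```text
clock: 13.15
tcp_pos: [0.5517, -0.1659, 0.0384]
orientation: [-1.744, 0.199, -0.163]
contact_force: [-0.4, -0.4, -4.7]
grip_width: 0.0146
```

Run:
```python
from look import *
barstate()
```

```text
t 13.15 tcp [ 0.5517 -0.1659  0.0384] heel [ 0.5831 -0.0245  0.019 ] phi 0.2252 th 0.1815 roll -0.0018 F [-0.3761 -0.4152 -4.7041] M [ 0.1045 -0.0316 -0.0333] w 0.014604269408564075
```

>>> jog_arm --motion '[{"gripper":10,"tx":0,"ty":4.4,"tz":0.5,"ax":0.03,"ay":0,"az":0},{"gripper":10,"tx":0,"ty":4.4,"tz":0.3,"ax":0.03,"ay":0,"az":0},{"gripper":10,"tx":0,"ty":0,"tz":0,"ax":0,"ay":0,"az":0}]'

```text
clock: 13.45
tcp_pos: [0.5529, -0.1656, 0.0305]
orientation: [-1.684, 0.189, -0.167]
contact_force: [-1.2, 0.5, 5.1]
grip_width: 0.015
```

Run:
```python
from look import *
barstate(); look('s14',(150,200,310,320),5)
```

```text
t 13.45 tcp [ 0.5529 -0.1656  0.0305] heel [ 0.5842 -0.0232  0.0197] phi 0.2232 th 0.1215 roll -0.0005 F [-1.2274  0.4553  5.0696] M [-0.0919  0.4026  0.1918] w 0.014951033631974964
```

View pics/s14c.png

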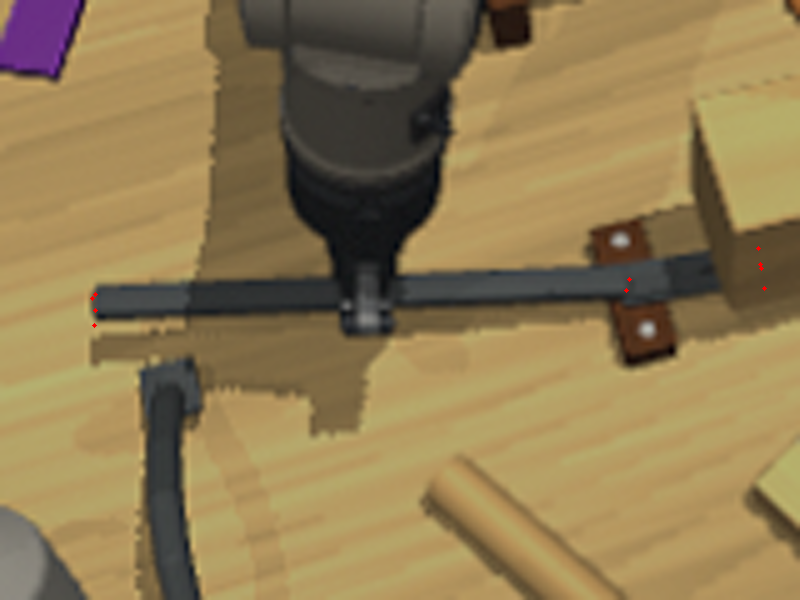

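Fz has turned to +5, so the toe is now loaded by the beam. I'm continuing in small steps.

>>> jog_arm --motion '[{"gripper":10,"tx":0,"ty":4.4,"tz":0.2,"ax":0.03,"ay":0,"az":0},{"gripper":10,"tx":0,"ty":4.4,"tz":0.1,"ax":0.03,"ay":0,"az":0},{"gripper":10,"tx":0,"ty":0,"tz":0,"ax":0,"ay":0,"az":0}]'

```text
clock: 13.8
tcp_pos: [0.5526, -0.1663, 0.0214]
orientation: [-1.626, 0.183, -0.171]
contact_force: [-1.8, -1.1, 5.7]
grip_width: 0.0148
```

Run:
```python
from look import *
barstate(); look('s15',(150,200,310,320),5)
```

```text
t 13.8 tcp [ 0.5526 -0.1663  0.0214] heel [ 0.584  -0.0235  0.0193] phi 0.2233 th 0.0623 roll -0.0008 F [-1.7765 -1.1036  5.7112] M [-0.3049  0.3333  0.0725] w 0.014820581098386928
```

View pics/s15c.png

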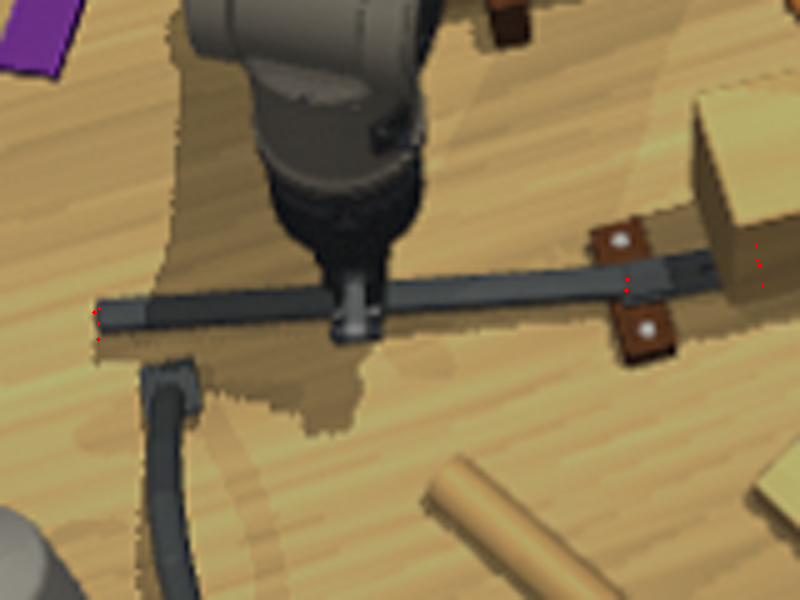

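>>> jog_arm --motion '[{"gripper":10,"tx":0,"ty":4.4,"tz":0,"ax":0.03,"ay":0,"az":0},{"gripper":10,"tx":0,"ty":4.4,"tz":0,"ax":0.03,"ay":0,"az":0},{"gripper":10,"tx":0,"ty":2.9,"tz":-0.1,"ax":0.02,"ay":0,"az":0},{"gripper":10,"tx":0,"ty":0,"tz":0,"ax":0,"ay":0,"az":0}]'

```text
clock: 14.25
tcp_pos: [0.553, -0.1659, 0.0098]
orientation: [-1.546, 0.173, -0.175]
contact_force: [-0.8, 0.3, 7.5]
grip_width: 0.0145
```

Run:
```python
from look import *
barstate(); print(barpts()['tail_bot']);look('s16',(150,200,310,320),5)
```

```text
t 14.25 tcp [ 0.553  -0.1659  0.0098] heel [ 0.5842 -0.0234  0.0194] phi 0.2222 th -0.0182 roll -0.0006 F [-0.8043  0.2889  7.4966] M [0.1738 0.2194 0.1436] w 0.014479046198017254
[ 0.5214 -0.3013  0.0143]
```

View pics/s16c.png

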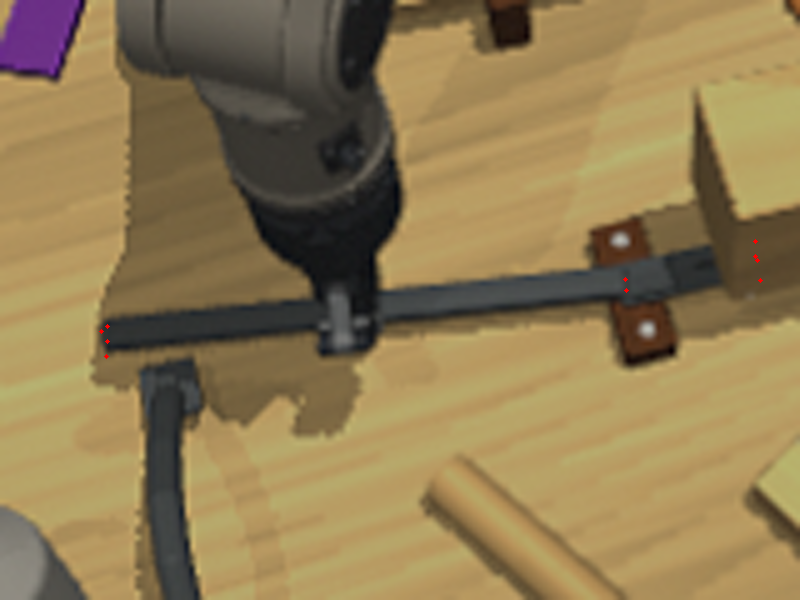

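>>> jog_arm --motion '[{"gripper":10,"tx":0,"ty":1.5,"tz":0,"ax":0.01,"ay":0,"az":0},{"gripper":10,"tx":0,"ty":1.5,"tz":0,"ax":0.01,"ay":0,"az":0},{"gripper":10,"tx":0,"ty":1.5,"tz":0,"ax":0.01,"ay":0,"az":0},{"gripper":10,"tx":0,"ty":0,"tz":0,"ax":0,"ay":0,"az":0}]'

```text
clock: 14.7
tcp_pos: [0.5534, -0.1656, 0.0056]
orientation: [-1.516, 0.169, -0.177]
contact_force: [-1.4, 0.8, 9.0]
grip_width: 0.0144
```

Run:
```python
from look import *
barstate(); print(barpts()['tail_bot']);look('s17',(155,240,235,300),10)
```

```text
t 14.7 tcp [ 0.5534 -0.1656  0.0056] heel [ 0.5844 -0.0235  0.0196] phi 0.2214 th -0.0476 roll -0.0 F [-1.3545  0.8438  8.9657] M [0.1234 0.2658 0.2445] w 0.014350207632210841
[ 0.5219 -0.3012  0.006 ]
```

View pics/s17c.png

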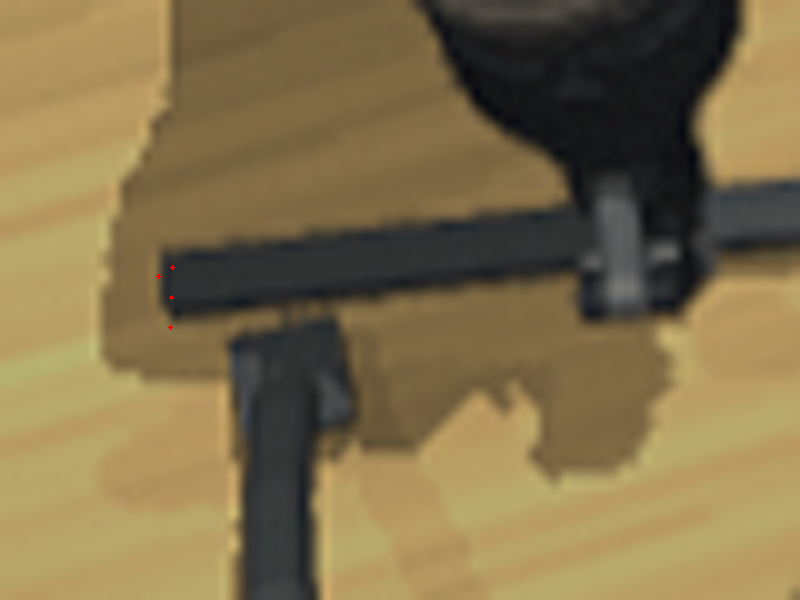

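>>> jog_arm --motion '[{"gripper":10,"tx":0,"ty":1,"tz":0,"ax":0.007,"ay":0,"az":0},{"gripper":10,"tx":0,"ty":0,"tz":0,"ax":0,"ay":0,"az":0}]'

```text
clock: 14.95
tcp_pos: [0.5535, -0.1655, 0.0047]
orientation: [-1.51, 0.167, -0.177]
contact_force: [-0.9, 0.4, 9.9]
grip_width: 0.0149
```

Run:
```python
from look import *
barstate(); print(barpts()['tail_bot'])
```

```text
t 14.95 tcp [ 0.5535 -0.1655  0.0047] heel [ 0.5844 -0.0234  0.0197] phi 0.2211 th -0.0544 roll 0.0002 F [-0.8963  0.4226  9.9426] M [0.2146 0.2238 0.2425] w 0.014926057117274
[ 0.522  -0.3011  0.0042]
```

>>> jog_arm --motion '[{"gripper":10,"tx":0,"ty":1,"tz":0,"ax":0.007,"ay":0,"az":0},{"gripper":10,"tx":0,"ty":0,"tz":0,"ax":0,"ay":0,"az":0}]'

```text
clock: 15.15
tcp_pos: [0.5536, -0.1654, 0.0038]
orientation: [-1.503, 0.167, -0.177]
contact_force: [-2.0, 1.1, 9.4]
grip_width: 0.0147
```

Run:
```python
from look import *
barstate(); print(barpts()['tail_bot'])
```

```text
t 15.15 tcp [ 0.5536 -0.1654  0.0038] heel [ 0.5845 -0.0234  0.0197] phi 0.221 th -0.0615 roll 0.0002 F [-1.9636  1.0623  9.4073] M [0.2514 0.2223 0.2835] w 0.014743348945101502
[ 0.5221 -0.301   0.0022]
```

>>> jog_arm --motion '[{"gripper":10,"tx":0,"ty":0.8,"tz":0,"ax":0.005,"ay":0,"az":0},{"gripper":10,"tx":0,"ty":0,"tz":0,"ax":0,"ay":0,"az":0}]'

```text
clock: 15.35
tcp_pos: [0.5536, -0.1653, 0.003]
orientation: [-1.498, 0.166, -0.178]
contact_force: [-1.5, -0.0, 9.0]
grip_width: 0.0149
```

Run:
```python
from look import *
barstate(); print(barpts()['tail_bot'])
```

```text
t 15.35 tcp [ 0.5536 -0.1653  0.003 ] heel [ 0.5845 -0.0234  0.0197] phi 0.2208 th -0.0664 roll 0.0003 F [-1.5129 -0.0401  9.0171] M [0.3128 0.2111 0.3028] w 0.01494552254402976
[ 0.5222 -0.3009  0.0008]
```

>>> jog_arm --motion '[{"gripper":10,"tx":0,"ty":0.8,"tz":0,"ax":0.005,"ay":0,"az":0},{"gripper":10,"tx":0,"ty":0,"tz":0,"ax":0,"ay":0,"az":0}]'

```text
clock: 15.55
tcp_pos: [0.5538, -0.1653, 0.0027]
orientation: [-1.493, 0.165, -0.178]
contact_force: [-2.6, 1.0, 14.3]
grip_width: 0.0148
```

Run:
```python
from look import *
barstate(); print(barpts()['tail_bot']);look('s18',(155,240,235,300),10)
```

```text
t 15.55 tcp [ 0.5538 -0.1653  0.0027] heel [ 0.5846 -0.0234  0.0201] phi 0.2207 th -0.0717 roll 0.0005 F [-2.5818  0.9932 14.263 ] M [0.4515 0.4326 0.4284] w 0.014845982705886364
[ 0.5224 -0.3008 -0.0003]
```

View pics/s18c.png

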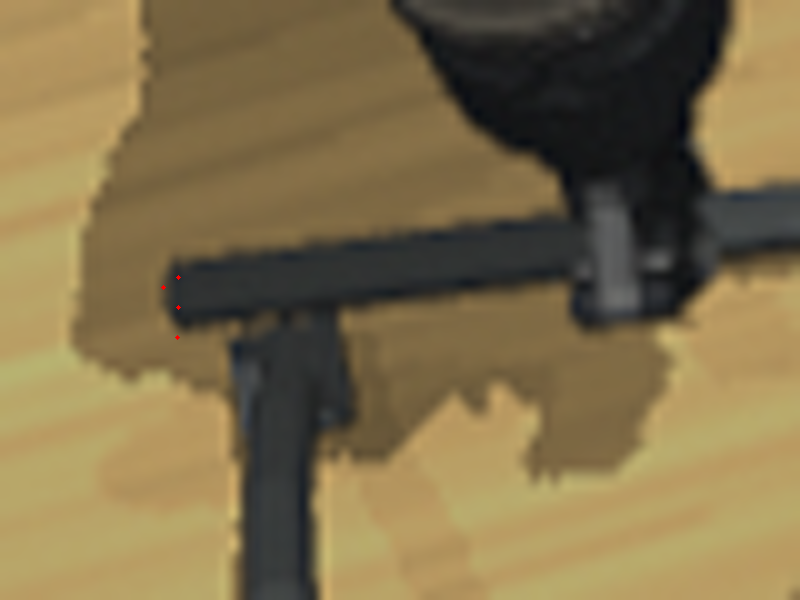

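Fz jumped by 5 N just as the computed tail height reached zero, so the tail is touching the bench. I'm easing slightly, then swinging about the heel.

Run:
```python
from h import *
p,R,o=cur(); H=p+R@HT; z=R[:,2];phi=np.arctan2(z[0],z[1]);th=-np.arcsin(z[2])
rows([(*heelpose(H,phi-.05,th),4),(*heelpose(H,phi-.15,th),8)],start=heelpose(H,phi,th))
```

```text
t [1.8 0.  0.1] a [ 0.    -0.012  0.001]
t [1.8 0.  0. ] a [-0.    -0.012  0.001]
t [1.8 0.  0. ] a [ 0.    -0.012  0.001]
t [ 1.8 -0.  -0. ] a [ 0.    -0.012  0.001]
--
t [1.8 0.  0.1] a [-0.    -0.012  0.001]
t [1.8 0.  0.1] a [-0.    -0.012  0.001]
t [1.8 0.  0.1] a [ 0.    -0.012  0.001]
t [1.8 0.  0. ] a [ 0.    -0.012  0.001]
t [1.8 0.  0. ] a [-0.    -0.012  0.001]
t [ 1.8 -0.  -0. ] a [ 0.    -0.012  0.001]
t [ 1.8 -0.  -0. ] a [ 0.    -0.012  0.001]
t [ 1.8 -0.  -0.1] a [-0.    -0.012  0.001]
--
```

>>> jog_arm --motion '[{"gripper":10,"tx":0,"ty":-0.2,"tz":0,"ax":-0.001,"ay":0,"az":0},{"gripper":10,"tx":1.8,"ty":0,"tz":0,"ax":0,"ay":-0.0125,"az":0.001},{"gripper":10,"tx":1.8,"ty":0,"tz":0,"ax":0,"ay":-0.0125,"az":0.001},{"gripper":10,"tx":1.8,"ty":0,"tz":0,"ax":0,"ay":-0.0125,"az":0.001},{"gripper":10,"tx":0,"ty":0,"tz":0,"ax":0,"ay":0,"az":0}]'

```text
clock: 16.1
tcp_pos: [0.5577, -0.1662, 0.0027]
orientation: [-1.495, 0.14, -0.146]
contact_force: [-5.3, 2.3, 16.4]
grip_width: 0.0147
```

Run:
```python
from look import *
barstate(); print(barpts()['tail_bot']);look('s19',(155,240,235,300),10)
```

```text
t 16.1 tcp [ 0.5577 -0.1662  0.0027] heel [ 0.5833 -0.0233  0.02  ] phi 0.1839 th -0.0711 roll -0.0025 F [-5.2632  2.3056 16.441 ] M [0.618  1.1829 0.1052] w 0.014722361659355608
[ 0.5313 -0.3028 -0.0002]
```

View pics/s19c.png

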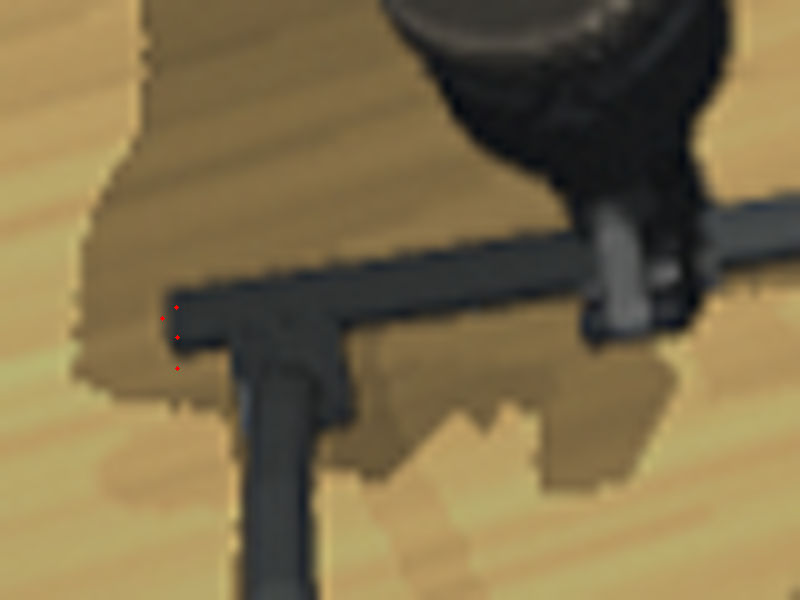

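>>> jog_arm --motion '[{"gripper":10,"tx":0,"ty":-0.4,"tz":0,"ax":-0.001,"ay":0,"az":0},{"gripper":10,"tx":1.8,"ty":0,"tz":0,"ax":0,"ay":-0.0125,"az":0.001},{"gripper":10,"tx":0,"ty":0,"tz":0,"ax":0,"ay":0,"az":0}]'

```text
clock: 16.45
tcp_pos: [0.5596, -0.1666, 0.0027]
orientation: [-1.497, 0.13, -0.136]
contact_force: [-3.1, 1.5, 12.5]
grip_width: 0.0145
```

Run:
```python
from look import *
barstate(); print(barpts()['tail_bot'])
```

```text
t 16.45 tcp [ 0.5596 -0.1666  0.0027] heel [ 0.5834 -0.0234  0.0198] phi 0.1712 th -0.0697 roll -0.0023 F [-3.1106  1.5493 12.4661] M [0.4428 0.7819 0.1177] w 0.014544669347553078
[ 0.5349 -0.3035 -0.    ]
```

>>> jog_arm --motion '[{"gripper":10,"tx":1.8,"ty":0,"tz":0,"ax":0,"ay":-0.0125,"az":0.001},{"gripper":10,"tx":0,"ty":0,"tz":0,"ax":0,"ay":0,"az":0}]'

```text
clock: 16.65
tcp_pos: [0.5613, -0.1669, 0.0027]
orientation: [-1.497, 0.121, -0.126]
contact_force: [-3.5, 1.9, 12.0]
grip_width: 0.0148
```

Run:
```python
from look import *
barstate(); print(barpts()['tail_bot']);look('s20',(155,240,235,300),10)
```

```text
t 16.65 tcp [ 0.5613 -0.1669  0.0027] heel [ 0.5833 -0.0234  0.0199] phi 0.1587 th -0.0698 roll -0.0026 F [-3.5103  1.8818 12.0186] M [0.4304 0.8735 0.1521] w 0.014765847870563276
[ 0.5384 -0.3041  0.    ]
```

View pics/s20c.png

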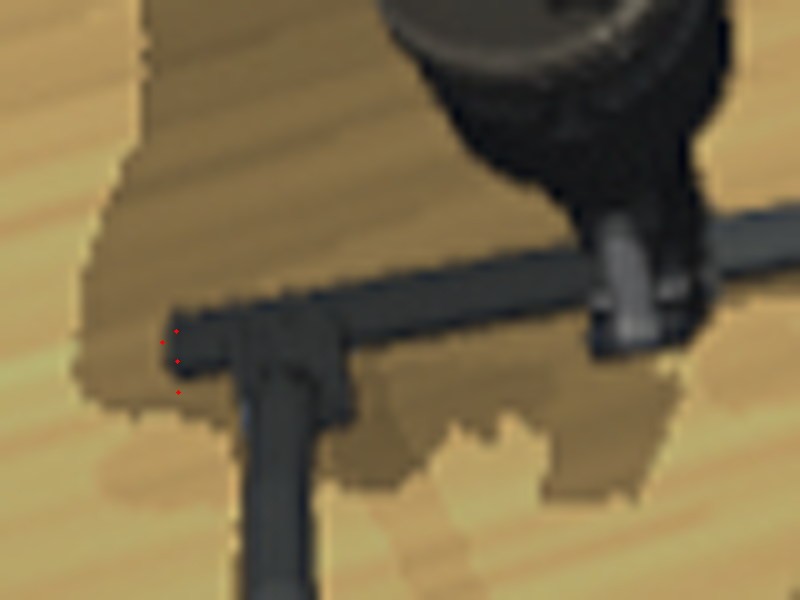

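>>> jog_arm --motion '[{"gripper":10,"tx":1.8,"ty":0,"tz":0,"ax":0,"ay":-0.0125,"az":0.001},{"gripper":10,"tx":1.8,"ty":0,"tz":0,"ax":0,"ay":-0.0125,"az":0.001},{"gripper":10,"tx":0,"ty":0,"tz":0,"ax":0,"ay":0,"az":0}]'

```text
clock: 17.0
tcp_pos: [0.5649, -0.1675, 0.0027]
orientation: [-1.498, 0.102, -0.105]
contact_force: [-3.8, 1.6, 12.3]
grip_width: 0.0147
```

Run:
```python
from look import *
barstate(); print(barpts()['tail_bot'])
```

```text
t 17.0 tcp [ 0.5649 -0.1675  0.0027] heel [ 0.5832 -0.0235  0.0198] phi 0.1335 th -0.0697 roll -0.0029 F [-3.8172  1.5895 12.2741] M [0.3808 0.9305 0.1297] w 0.014747057604934496
[ 0.5454 -0.3052 -0.    ]
```

>>> jog_arm --motion '[{"gripper":10,"tx":1.8,"ty":0,"tz":0,"ax":0,"ay":-0.0125,"az":0.001},{"gripper":10,"tx":1.8,"ty":0,"tz":0,"ax":0,"ay":-0.0125,"az":0.001},{"gripper":10,"tx":0,"ty":0,"tz":0,"ax":0,"ay":0,"az":0}]'

```text
clock: 17.3
tcp_pos: [0.5685, -0.168, 0.0027]
orientation: [-1.499, 0.084, -0.085]
contact_force: [-3.2, 1.7, 12.2]
grip_width: 0.0146
```

Run:
```python
from look import *
barstate(); print(barpts()['tail_bot']);look('s21',(155,240,235,300),10)
```

```text
t 17.3 tcp [ 0.5685 -0.168   0.0027] heel [ 0.5832 -0.0236  0.0198] phi 0.1085 th -0.0697 roll -0.0031 F [-3.2318  1.6512 12.1708] M [0.3954 0.8255 0.1821] w 0.014615304984457348
[ 0.5524 -0.3062 -0.    ]
```

View pics/s21c.png

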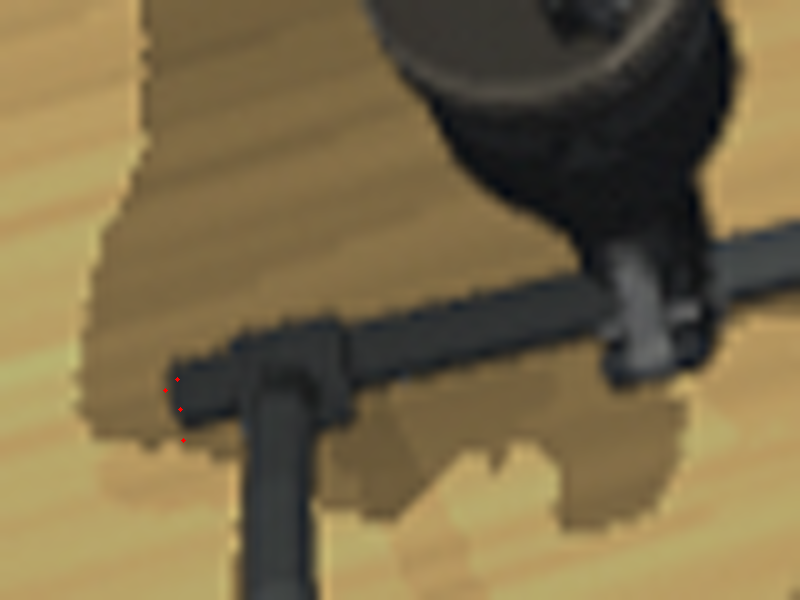

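The bar slides freely under the pad, at (183,277) in the scene view. Next I finish the swing, ease up against the pad and open.

>>> jog_arm --motion '[{"gripper":10,"tx":1.8,"ty":0,"tz":0,"ax":0,"ay":-0.0125,"az":0.001},{"gripper":10,"tx":1.8,"ty":0,"tz":0,"ax":0,"ay":-0.0125,"az":0.001},{"gripper":10,"tx":1.8,"ty":0,"tz":0,"ax":0,"ay":-0.0125,"az":0.001},{"gripper":10,"tx":0,"ty":-0.4,"tz":0,"ax":-0.002,"ay":0,"az":0},{"gripper":10,"tx":0,"ty":-0.4,"tz":0,"ax":-0.002,"ay":0,"az":0},{"gripper":10,"tx":0,"ty":0,"tz":0,"ax":0,"ay":0,"az":0}]'

```text
clock: 17.95
tcp_pos: [0.5738, -0.1686, 0.0031]
orientation: [-1.505, 0.056, -0.054]
contact_force: [-3.0, 0.4, 7.1]
grip_width: 0.0145
```

Run:
```python
from look import *
barstate(); print(barpts()['tail_bot'])
```

```text
t 17.95 tcp [ 0.5738 -0.1686  0.0031] heel [ 0.5831 -0.0237  0.0196] phi 0.0711 th -0.0652 roll -0.0033 F [-3.0151  0.3538  7.1144] M [0.1429 0.5336 0.0986] w 0.014470290914412008
[ 0.563  -0.3074  0.001 ]
```

>>> jog_arm --motion '[{"gripper":10,"tx":0,"ty":-0.4,"tz":0,"ax":-0.002,"ay":0,"az":0},{"gripper":10,"tx":0,"ty":0,"tz":0,"ax":0,"ay":0,"az":0},{"gripper":20,"tx":0,"ty":0,"tz":0,"ax":0,"ay":0,"az":0},{"gripper":36,"tx":0,"ty":0,"tz":0,"ax":0,"ay":0,"az":0},{"gripper":36,"tx":0,"ty":0,"tz":0,"ax":0,"ay":0,"az":0},{"gripper":36,"tx":0,"ty":0,"tz":0,"ax":0,"ay":0,"az":0}]' --newtons 60

```text
clock: 18.55
tcp_pos: [0.5736, -0.1685, 0.0026]
orientation: [-1.505, 0.056, -0.055]
contact_force: [0.2, 0.3, 0.6]
grip_width: 0.0363
```

Run:
```python
from look import *
barstate(); look('s22',(150,200,310,320),5)
```

```text
t 18.55 tcp [ 0.5736 -0.1685  0.0026] heel [ 0.583  -0.0236  0.019 ] phi 0.0716 th -0.0647 roll -0.0033 F [0.1842 0.2683 0.5616] M [-0.0672 -0.0128  0.0517] w 0.03625352064860954
```

View pics/s22c.png

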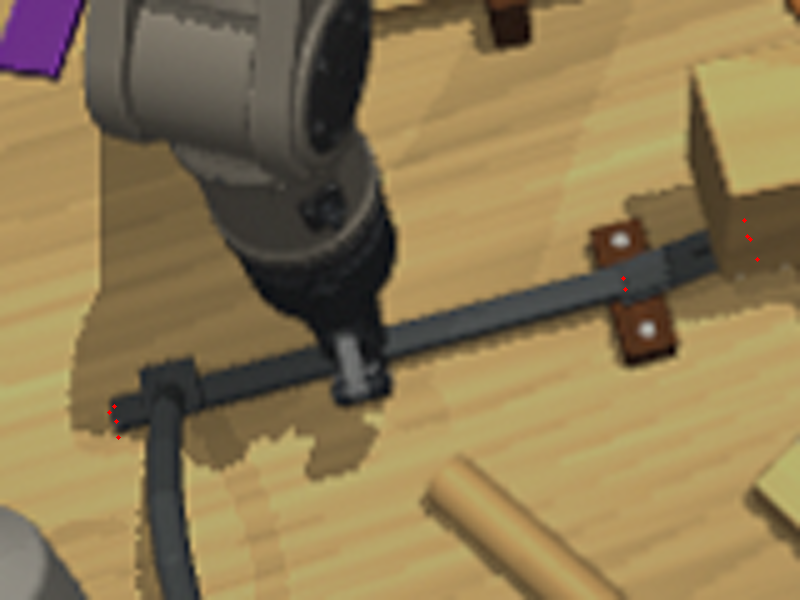

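The bar is latched with the hand open: the tail is under the pad at (184,280) in the scene view and the beam end has risen. I'm lifting the hand away.

>>> jog_arm --motion '[{"gripper":36,"tx":0,"ty":-15,"tz":0,"ax":0,"ay":0,"az":0},{"gripper":50,"tx":0,"ty":-40,"tz":0,"ax":0,"ay":0,"az":0},{"gripper":60,"tx":0,"ty":-45,"tz":0,"ax":0,"ay":0,"az":0},{"gripper":60,"tx":-40,"ty":-15,"tz":0,"ax":0,"ay":0,"az":0}]'

```text
clock: 19.0
tcp_pos: [0.5403, -0.1747, 0.1233]
orientation: [-1.508, 0.045, -0.063]
contact_force: [-0.3, -0.2, 0.7]
grip_width: 0.0601
```

Run:
```python
from h import *
barstate()
a=grab('scene','s23');b=grab('top','t23')
gl=np.array([.0388,-.156]);gl/=np.linalg.norm(gl)
g=np.array([.412,.208])-.068*gl; print('grip',g)
rows([((.47,.02,.16),Rt(-.1),5),((*g,.10),Rt(-.244),8)])
```

```text
t 19.0 tcp [ 0.5403 -0.1747  0.1233] heel [ 0.5493 -0.0297  0.1393] phi 0.0694 th -0.0624 roll 0.0091 F [-0.3276 -0.1547  0.7336] M [-0.0503 -0.025   0.0015] w 0.06011888521186949
grip [0.3956 0.274 ]
t [-15.   -5.3  38.4] a [-0.013 -0.035  0.001]
t [-13.7  -5.8  38.8] a [-0.013 -0.035  0.001]
t [-12.3  -6.3  39.2] a [-0.013 -0.035  0.001]
t [-10.9  -6.8  39.5] a [-0.013 -0.035  0.001]
t [-9.5 -7.3 39.8] a [-0.013 -0.035  0.001]
--
t [-6.1  7.5 32.5] a [-0.    -0.018  0.   ]
t [-5.5  7.5 32.6] a [-0.    -0.018  0.   ]
t [-4.9  7.5 32.7] a [-0.    -0.018  0.   ]
t [-4.3  7.5 32.8] a [-0.    -0.018  0.   ]
t [-3.7  7.5 32.9] a [-0.    -0.018  0.   ]
t [-3.1  7.5 32.9] a [-0.    -0.018  0.   ]
t [-2.5  7.5 33. ] a [-0.    -0.018  0.   ]
t [-2.   7.5 33. ] a [-0.    -0.018  0.   ]
--
```

View pics/s23.png

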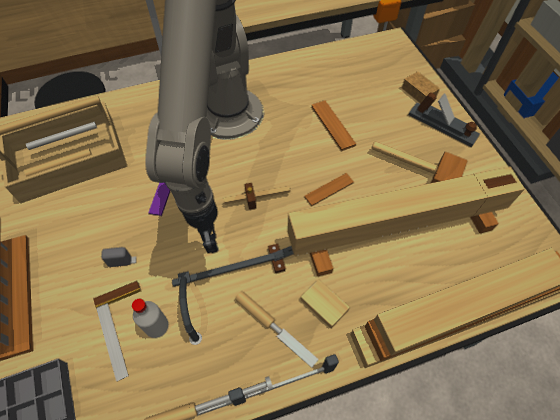

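The bar holds the beam up on its own: bar from (178,281) to (285,253), tail under the pad, hand clear. Now the packer.

>>> jog_arm --motion '[{"gripper":70,"tx":-15,"ty":-5,"tz":38,"ax":-0.013,"ay":-0.035,"az":0.001},{"gripper":70,"tx":-14,"ty":-6,"tz":39,"ax":-0.013,"ay":-0.035,"az":0.001},{"gripper":70,"tx":-12,"ty":-6,"tz":39,"ax":-0.013,"ay":-0.035,"az":0.001},{"gripper":70,"tx":-11,"ty":-7,"tz":40,"ax":-0.013,"ay":-0.035,"az":0.001},{"gripper":70,"tx":-10,"ty":-7,"tz":40,"ax":-0.013,"ay":-0.035,"az":0.001},{"gripper":70,"tx":-9,"ty":12,"tz":43,"ax":0,"ay":-0.024,"az":0},{"gripper":70,"tx":-8,"ty":12,"tz":43,"ax":0,"ay":-0.024,"az":0},{"gripper":70,"tx":-7,"ty":12,"tz":44,"ax":0,"ay":-0.024,"az":0},{"gripper":70,"tx":-6,"ty":12,"tz":44,"ax":0,"ay":-0.024,"az":0},{"gripper":70,"tx":-5,"ty":12,"tz":44,"ax":0,"ay":-0.024,"az":0},{"gripper":70,"tx":-5,"ty":0,"tz":44,"ax":0,"ay":-0.024,"az":0}]'

```text
clock: 20.2
tcp_pos: [0.3881, 0.2749, 0.0957]
orientation: [-1.563, -0.192, 0.198]
contact_force: [0.5, -0.8, -0.4]
grip_width: 0.07
```

Run:
```python
from look import *
barstate()
rows([((.3956,.274,.04),Rt(-.244),3)])
look('t24',(150,170,290,260),5,'top',False);look('s24',(280,150,380,220),8,'scene',False)
```

```text
t 20.2 tcp [0.3881 0.2749 0.0957] heel [0.3513 0.4162 0.1027] phi -0.248 th 0.0003 roll -0.0039 F [ 0.4895 -0.8118 -0.3715] M [ 0.0292 -0.0394 -0.0111] w 0.07002591834209405
t [ 2.4 18.6 -0.9] a [ 0.     0.001 -0.001]
t [ 2.4 18.6 -0.9] a [ 0.     0.001 -0.001]
t [ 2.4 18.6 -0.9] a [ 0.     0.001 -0.001]
--
```

View pics/s24c.png

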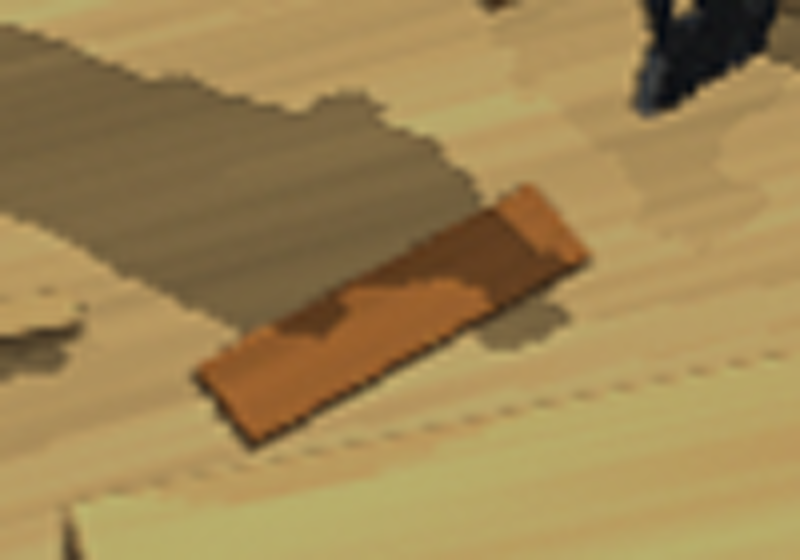

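View pics/t24c.png

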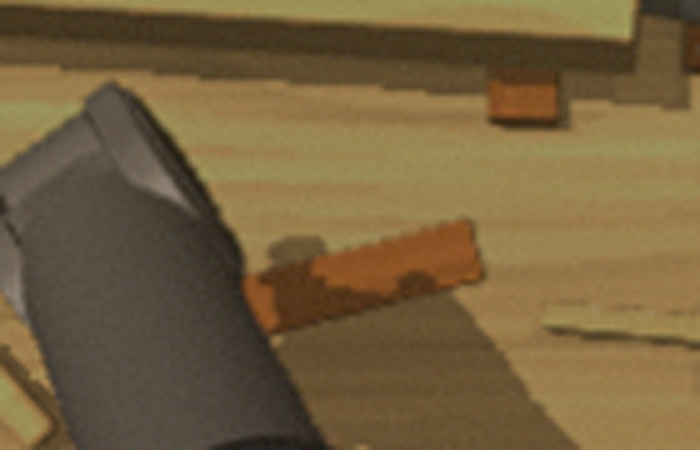

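>>> jog_arm --motion '[{"gripper":60,"tx":4,"ty":40,"tz":-1.5,"ax":0,"ay":0.002,"az":-0.002},{"gripper":60,"tx":3.2,"ty":36,"tz":-1.3,"ax":0,"ay":0.002,"az":-0.002},{"gripper":60,"tx":0,"ty":15,"tz":0,"ax":0,"ay":0,"az":0},{"gripper":60,"tx":0,"ty":8,"tz":0,"ax":0,"ay":0,"az":0},{"gripper":60,"tx":0,"ty":4,"tz":0,"ax":0,"ay":0,"az":0},{"gripper":60,"tx":0,"ty":0,"tz":0,"ax":0,"ay":0,"az":0}]'

```text
clock: 20.9
tcp_pos: [0.3973, 0.273, -0.0062]
orientation: [-1.561, -0.192, 0.189]
contact_force: [0.3, 1.0, -0.3]
grip_width: 0.0598
```

Run:
```python
from look import *
barstate()
look('s25',(300,150,380,210),10,'scene',False)
```

```text
t 20.9 tcp [ 0.3973  0.273  -0.0062] heel [0.3612 0.4145 0.001 ] phi -0.2432 th -0.0009 roll 0.0021 F [ 0.2868  0.9828 -0.307 ] M [-0.0052 -0.0371 -0.0157] w 0.05975546617831838
```

View pics/s25c.png

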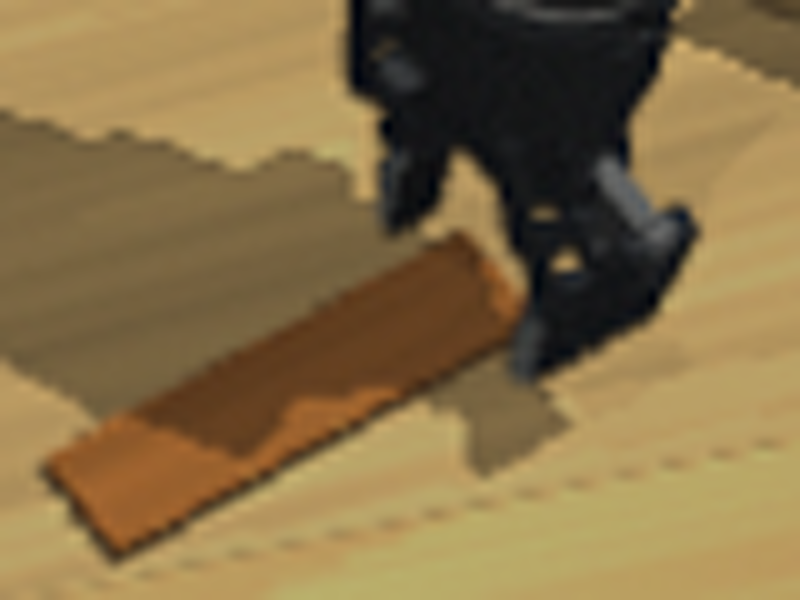

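>>> jog_arm --motion '[{"gripper":60,"tx":-1,"ty":3,"tz":0,"ax":0,"ay":0,"az":0},{"gripper":50,"tx":0,"ty":2,"tz":0,"ax":0,"ay":0,"az":0},{"gripper":50,"tx":0,"ty":0,"tz":0,"ax":0,"ay":0,"az":0},{"gripper":30,"tx":0,"ty":0,"tz":0,"ax":0,"ay":0,"az":0},{"gripper":30,"tx":0,"ty":0,"tz":0,"ax":0,"ay":0,"az":0},{"gripper":30,"tx":0,"ty":0,"tz":0,"ax":0,"ay":0,"az":0}]' --newtons 30

```text
clock: 21.55
tcp_pos: [0.3962, 0.2731, -0.0107]
orientation: [-1.561, -0.193, 0.19]
contact_force: [-1.1, -0.4, 11.0]
grip_width: 0.0393
```

Run:
```python
from look import *
barstate()
look('s26',(300,150,380,210),10,'scene',False)
```

```text
t 21.55 tcp [ 0.3962  0.2731 -0.0107] heel [ 0.36    0.4145 -0.0035] phi -0.2434 th -0.0014 roll 0.0021 F [-1.0934 -0.3787 10.9641] M [-0.3035  0.5751  0.0161] w 0.03929503989049149
```

View pics/s26c.png

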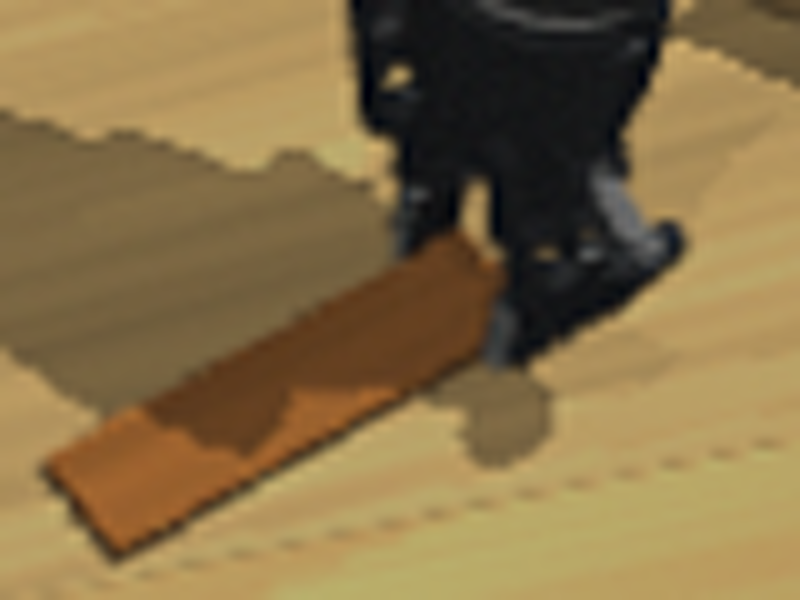

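The packer is gripped at 39 mm near its end, but Fz of 11 N suggests the tips are on the bench. I'm regripping 2 mm higher.

>>> jog_arm --motion '[{"gripper":50,"tx":0,"ty":-1,"tz":0,"ax":0,"ay":0,"az":0},{"gripper":50,"tx":0,"ty":-1.5,"tz":0,"ax":0,"ay":0,"az":0},{"gripper":30,"tx":0,"ty":0,"tz":0,"ax":0,"ay":0,"az":0},{"gripper":30,"tx":0,"ty":0,"tz":0,"ax":0,"ay":0,"az":0},{"gripper":30,"tx":0,"ty":0,"tz":0,"ax":0,"ay":0,"az":0}]' --newtons 50

```text
clock: 22.1
tcp_pos: [0.3961, 0.2729, -0.0085]
orientation: [-1.561, -0.193, 0.19]
contact_force: [-1.6, -0.9, 8.9]
grip_width: 0.0382
```

Run:
```python
from look import *
barstate()
```

```text
t 22.1 tcp [ 0.3961  0.2729 -0.0085] heel [ 0.3599  0.4143 -0.0014] phi -0.2436 th -0.0011 roll 0.0018 F [-1.5635 -0.8903  8.8686] M [-0.2202  0.4007  0.0796] w 0.03816812968000407
```

Run:
```python
from h import *
for f,b,k in(('s23',(270,190,350,260),8),('t23',(230,130,310,200),8)):
    a=cv2.imread('pics/%s.png'%f);x0,y0,x1,y1=b
    cv2.imwrite('pics/%sz.png'%f,cv2.resize(a[y0:y1,x0:x1],None,fx=k,fy=k,interpolation=cv2.INTER_CUBIC))
```

```text
(no output)
```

View pics/s23z.png

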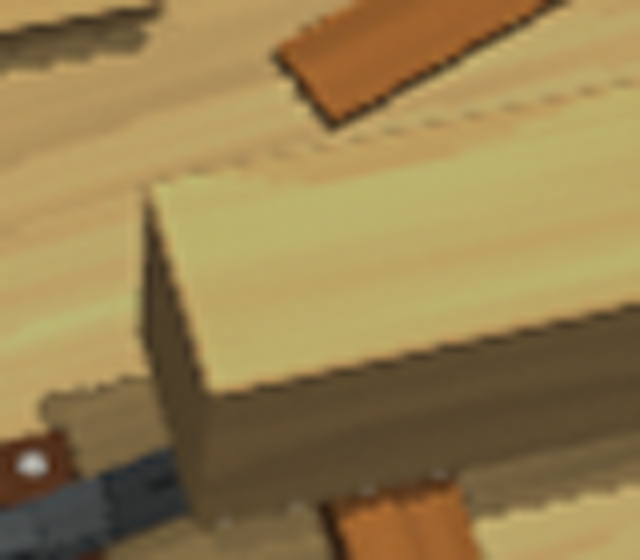

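View pics/t23z.png

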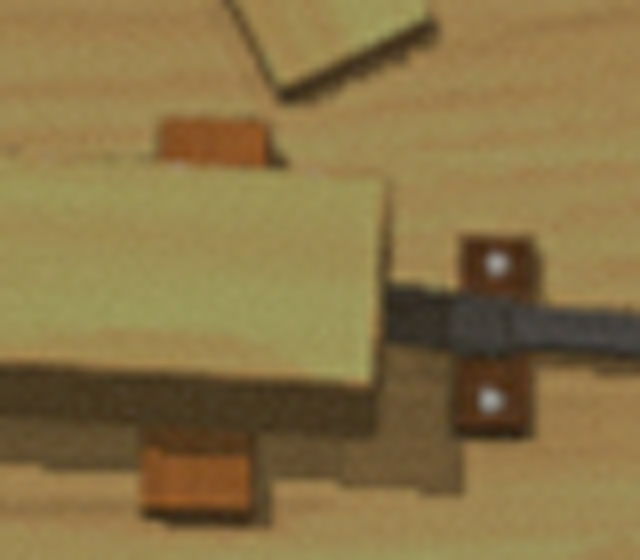

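Run:
```python
from h import *
T=lambda x,y:(230+(x+.5)/8-.5,130+(y+.5)/8-.5)
S=lambda x,y:(270+(x+.5)/8-.5,190+(y+.5)/8-.5)
def two(name,t,s):
    o1,r1=ray('top',*T(*t));o2,r2=ray('scene',*S(*s))
    r1=r1/np.linalg.norm(r1);r2=r2/np.linalg.norm(r2)
    k=np.linalg.lstsq(np.stack([r1,-r2],1),o2-o1,rcond=None)[0];a=o1+k[0]*r1;b=o2+k[1]*r2
    print(name,(a+b)/2,'gap',np.linalg.norm(a-b))
two('+x',(387,178),(212,394));two('-x',(375,386),(152,187))
# bearer top -x end visible, beam -x bottom edge at bearer
print('bearer -x', [onz('top',*T(*p),.034) for p in((140,500),(250,500),(200,432))])
print('-x bottom end',onz('top',*T(375,432),.05))
```

```text
+x [0.61   0.0225 0.1494] gap 0.0025129447145127637
-x [0.5323 0.0291 0.1475] gap 0.0045604264742531994
bearer -x [array([0.5136, 0.1204, 0.034 ]), array([0.5128, 0.0771, 0.034 ]), array([0.5405, 0.0965, 0.034 ])]
-x bottom end [0.5358 0.0275 0.05  ]
```

Run:
```python
from h import *
rows([((.396,.273,.02),Rt(-.244),1),((.40,.22,.055),Rt(-.9),6),((.40,.22,.0285),Rt(-.9),2)])
```

```text
t [ -0.  -28.5   0.1] a [-0.001 -0.     0.002]
--
t [-1.5 -5.8 -8.7] a [-0.    -0.109  0.   ]
t [-2.4 -5.8 -8.5] a [-0.    -0.109  0.   ]
t [-3.3 -5.8 -8.2] a [-0.    -0.109  0.   ]
t [-4.2 -5.8 -7.8] a [-0.    -0.109  0.   ]
t [-5.  -5.8 -7.3] a [ 0.    -0.109  0.   ]
t [-5.8 -5.8 -6.7] a [ 0.    -0.109  0.   ]
--
t [ 0.  13.2  0. ] a [-0.  0. -0.]
t [ 0.  13.2  0. ] a [-0.  0. -0.]
--
```

>>> jog_arm --motion '[{"gripper":30,"tx":0,"ty":-28,"tz":0,"ax":0,"ay":0,"az":0},{"gripper":30,"tx":-1.5,"ty":-6,"tz":-9,"ax":0,"ay":-0.109,"az":0},{"gripper":30,"tx":-2.5,"ty":-6,"tz":-8.5,"ax":0,"ay":-0.109,"az":0},{"gripper":30,"tx":-3.3,"ty":-6,"tz":-8,"ax":0,"ay":-0.109,"az":0},{"gripper":30,"tx":-4,"ty":-6,"tz":-8,"ax":0,"ay":-0.109,"az":0},{"gripper":30,"tx":-5,"ty":-6,"tz":-7,"ax":0,"ay":-0.109,"az":0},{"gripper":30,"tx":-6,"ty":-6,"tz":-7,"ax":0,"ay":-0.109,"az":0},{"gripper":30,"tx":0,"ty":0,"tz":0,"ax":0,"ay":0,"az":0}]'

```text
clock: 22.9
tcp_pos: [0.4003, 0.2183, 0.0553]
orientation: [-1.455, -0.701, 0.698]
contact_force: [-0.7, 0.7, -0.1]
grip_width: 0.0382
```

Run:
```python
from look import *
barstate()
look('s27',(280,140,400,230),6,'scene',False);look('t27',(170,150,310,250),5,'top',False)
rows([((.40,.22,.0285),Rt(-.9),2)])
```

```text
t 22.9 tcp [0.4003 0.2183 0.0553] heel [0.2856 0.3086 0.0622] phi -0.8964 th 0.0007 roll 0.0019 F [-0.7121  0.705  -0.0691] M [ 0.0096  0.0032 -0.0087] w 0.038173495391167836
t [ 0.1 13.2  0.1] a [ 0.    -0.003  0.001]
t [ 0.2 13.2  0.1] a [ 0.    -0.003  0.001]
--
```

View pics/s27c.png

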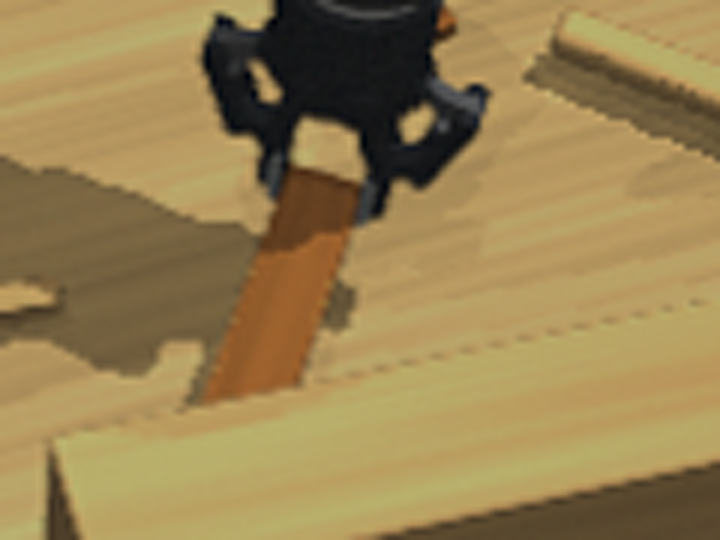

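View pics/t27c.png

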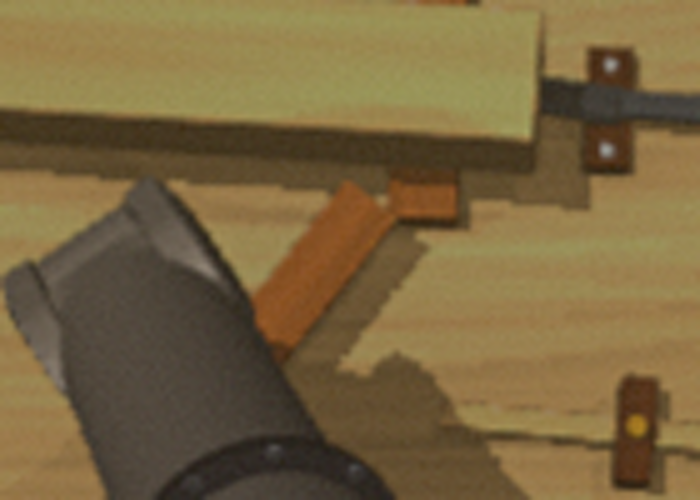

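The packer is held straight, its lead end near the bearer at (250,188) in the top view. I'm lowering to gap height and sweeping it in.

>>> jog_arm --motion '[{"gripper":30,"tx":0.2,"ty":13,"tz":0,"ax":0,"ay":-0.003,"az":0},{"gripper":30,"tx":0.2,"ty":12.5,"tz":0,"ax":0,"ay":-0.003,"az":0},{"gripper":30,"tx":0,"ty":0,"tz":0,"ax":0,"ay":0,"az":0}]'

```text
clock: 23.3
tcp_pos: [0.3989, 0.2196, 0.0276]
orientation: [-1.454, -0.704, 0.706]
contact_force: [-1.1, 0.6, -1.0]
grip_width: 0.038
```

Run:
```python
from look import *
barstate()
rows([((.43,.165,.0285),Rt(-1.1),4),((.455,.125,.0285),Rt(-1.35),4),((.49,.1017,.0285),Rt(-1.513),4)])
```

```text
t 23.3 tcp [0.3989 0.2196 0.0276] heel [0.2836 0.3092 0.0347] phi -0.9034 th -0.0006 roll -0.0016 F [-1.1391  0.5738 -0.9943] M [0.0216 0.0752 0.0248] w 0.03798023284242583
t [ -5.9  -0.2 -14.5] a [-0.    -0.049 -0.   ]
t [ -6.6  -0.2 -14.2] a [-0.    -0.049 -0.   ]
t [ -7.3  -0.2 -13.9] a [-0.    -0.049 -0.   ]
t [ -8.   -0.2 -13.5] a [-0.    -0.049 -0.   ]
--
t [ -6.1   0.  -10.1] a [ 0.    -0.062 -0.   ]
t [-6.7  0.  -9.7] a [ 0.    -0.062 -0.   ]
t [-7.3  0.  -9.3] a [-0.    -0.062 -0.   ]
t [-7.9  0.  -8.8] a [-0.    -0.063 -0.   ]
--
t [-3.8  0.  -9.8] a [-0.    -0.041 -0.   ]
t [-4.2  0.  -9.7] a [-0.    -0.041 -0.   ]
t [-4.6  0.  -9.5] a [-0.    -0.041 -0.   ]
t [-4.9  0.  -9.3] a [-0.    -0.041 -0.   ]
--
```

>>> jog_arm --motion '[{"gripper":30,"tx":-6,"ty":-0.4,"tz":-14.5,"ax":0,"ay":-0.049,"az":0},{"gripper":30,"tx":-6.5,"ty":-0.3,"tz":-14,"ax":0,"ay":-0.049,"az":0},{"gripper":30,"tx":-7.5,"ty":-0.2,"tz":-14,"ax":0,"ay":-0.049,"az":0},{"gripper":30,"tx":-8,"ty":0,"tz":-13.5,"ax":0,"ay":-0.049,"az":0},{"gripper":30,"tx":0,"ty":0,"tz":0,"ax":0,"ay":0,"az":0}]'

```text
clock: 23.8
tcp_pos: [0.4319, 0.1634, 0.0302]
orientation: [-1.398, -0.854, 0.852]
contact_force: [-0.4, 0.0, -0.2]
grip_width: 0.0382
```

Run:
```python
from look import *
barstate()
look('s28',(280,140,400,230),6,'scene',False);look('t28',(170,150,310,250),5,'top',False)
rows([((.455,.125,.0285),Rt(-1.35),4),((.49,.1017,.0285),Rt(-1.513),4)])
```

```text
t 23.8 tcp [0.4319 0.1634 0.0302] heel [0.3015 0.2293 0.0371] phi -1.0961 th 0.0012 roll 0.0009 F [-0.3537  0.0487 -0.1729] M [-0.0085 -0.017   0.0314] w 0.03822712990758305
t [ -6.3   0.4 -10. ] a [ 0.    -0.063  0.   ]
t [-6.9  0.4 -9.6] a [ 0.    -0.063  0.   ]
t [-7.5  0.4 -9.1] a [ 0.    -0.063  0.   ]
t [-8.   0.4 -8.6] a [ 0.    -0.063  0.   ]
--
t [-3.8  0.  -9.8] a [ 0.    -0.041 -0.   ]
t [-4.2  0.  -9.7] a [ 0.    -0.041 -0.   ]
t [-4.6  0.  -9.5] a [ 0.    -0.041 -0.   ]
t [-4.9  0.  -9.3] a [ 0.    -0.041 -0.   ]
--
```

View pics/t28c.png

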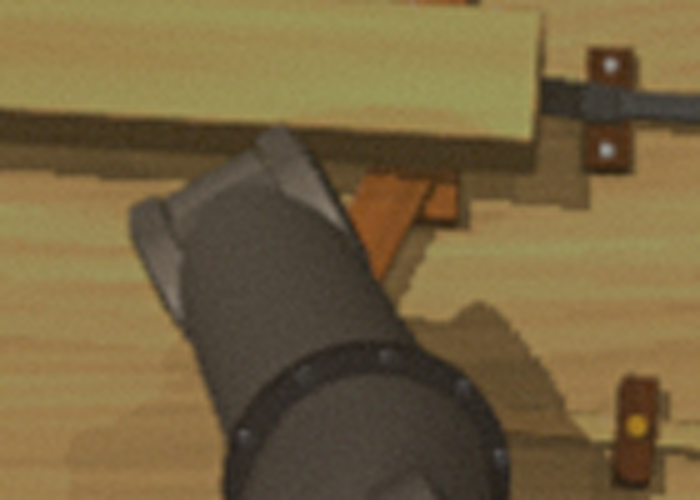

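>>> jog_arm --motion '[{"gripper":30,"tx":-6.3,"ty":0.5,"tz":-10,"ax":0,"ay":-0.063,"az":0},{"gripper":30,"tx":-7,"ty":0.5,"tz":-9.6,"ax":0,"ay":-0.063,"az":0},{"gripper":30,"tx":-7.5,"ty":0.4,"tz":-9,"ax":0,"ay":-0.063,"az":0},{"gripper":30,"tx":-8,"ty":0.3,"tz":-8.6,"ax":0,"ay":-0.063,"az":0},{"gripper":30,"tx":0,"ty":0,"tz":0,"ax":0,"ay":0,"az":0}]'

```text
clock: 24.4
tcp_pos: [0.4554, 0.1244, 0.0285]
orientation: [-1.306, -1.046, 1.044]
contact_force: [-0.3, -0.4, -0.5]
grip_width: 0.0383
```

Run:
```python
from look import *
barstate()
look('s29',(280,140,400,230),6,'scene',False)
rows([((.49,.1017,.0285),Rt(-1.513),5)])
```

```text
t 24.4 tcp [0.4554 0.1244 0.0285] heel [0.3127 0.1554 0.0353] phi -1.35 th 0.0011 roll 0.0012 F [-0.2826 -0.3619 -0.511 ] M [0.0355 0.0743 0.0206] w 0.0383005532124003
t [-3.   0.  -7.9] a [ 0.    -0.033  0.   ]
t [-3.3 -0.  -7.8] a [ 0.    -0.033  0.   ]
t [-3.5 -0.  -7.7] a [ 0.    -0.033  0.   ]
t [-3.8 -0.  -7.6] a [ 0.    -0.033  0.   ]
t [-4.  -0.  -7.4] a [ 0.    -0.033  0.   ]
--
```

View pics/s29c.png

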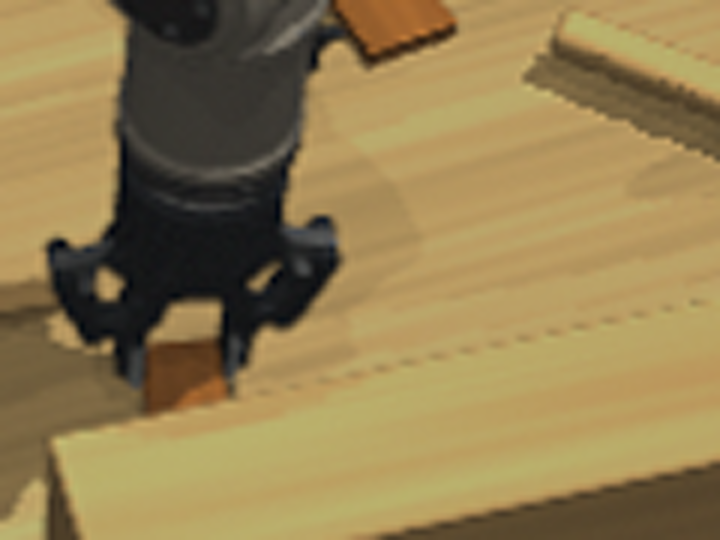

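The packer is sliding in under the beam, with the fingers at (303,203) in the scene view. I'm finishing the sweep.

>>> jog_arm --motion '[{"gripper":30,"tx":-3,"ty":0,"tz":-7.9,"ax":0,"ay":-0.033,"az":0},{"gripper":30,"tx":-3.3,"ty":0,"tz":-7.8,"ax":0,"ay":-0.033,"az":0},{"gripper":30,"tx":-3.5,"ty":0,"tz":-7.7,"ax":0,"ay":-0.033,"az":0},{"gripper":30,"tx":-3.8,"ty":0,"tz":-7.6,"ax":0,"ay":-0.033,"az":0},{"gripper":30,"tx":-4,"ty":0,"tz":-6.5,"ax":0,"ay":-0.033,"az":0},{"gripper":30,"tx":0,"ty":0,"tz":0,"ax":0,"ay":0,"az":0}]'

```text
clock: 25.05
tcp_pos: [0.4897, 0.1022, 0.0286]
orientation: [-1.235, -1.17, 1.166]
contact_force: [-0.1, 0.0, -0.7]
grip_width: 0.0385
```

Run:
```python
from look import *
barstate()
look('s30',(270,150,390,270),5,'scene',False);look('t30',(200,120,320,220),6,'top',False)
```

```text
t 25.05 tcp [0.4897 0.1022 0.0286] heel [0.3439 0.1093 0.0354] phi -1.5153 th 0.0016 roll 0.0016 F [-0.1278  0.0408 -0.7436] M [-0.024   0.0235 -0.0351] w 0.038536809441891154
```

View pics/s30c.png

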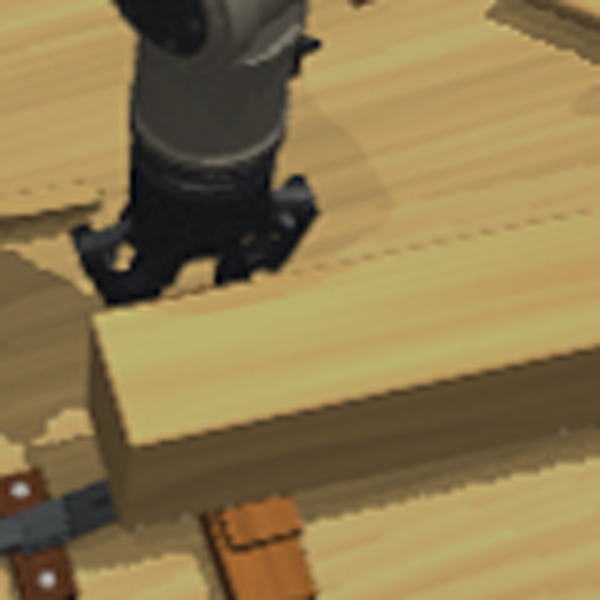

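View pics/t30c.png

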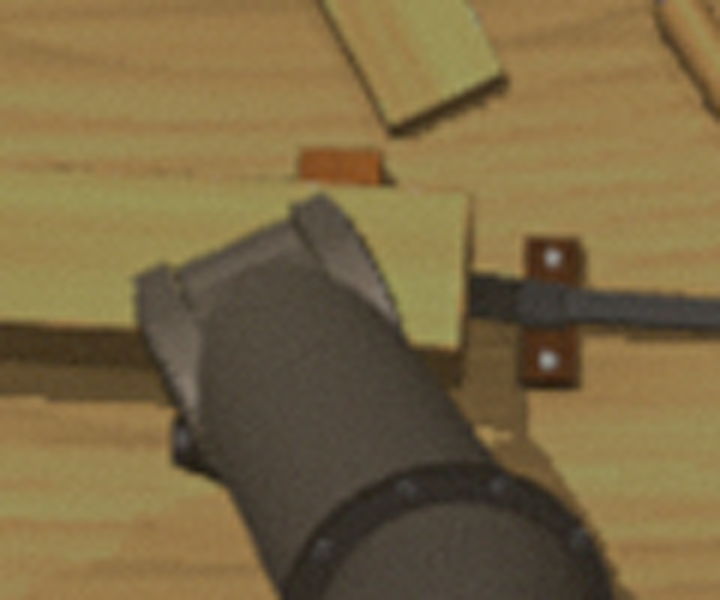

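Top and scene views show the packer through under the beam and in line with the bearer at (323,258) in the scene view. I'm setting it down and releasing.

>>> jog_arm --motion '[{"gripper":30,"tx":0,"ty":1.5,"tz":0,"ax":0,"ay":0,"az":0},{"gripper":30,"tx":0,"ty":0.8,"tz":0,"ax":0,"ay":0,"az":0},{"gripper":55,"tx":0,"ty":0,"tz":0,"ax":0,"ay":0,"az":0},{"gripper":60,"tx":0,"ty":0,"tz":0,"ax":0,"ay":0,"az":0},{"gripper":60,"tx":0,"ty":0,"tz":0,"ax":0,"ay":0,"az":0}]'

```text
clock: 25.65
tcp_pos: [0.4896, 0.1015, 0.0264]
orientation: [-1.235, -1.171, 1.167]
contact_force: [0.1, -0.4, 0.8]
grip_width: 0.0601
```

Run:
```python
from look import *
barstate()
```

```text
t 25.65 tcp [0.4896 0.1015 0.0264] heel [0.3437 0.1084 0.0331] phi -1.5164 th 0.0015 roll 0.0012 F [ 0.0603 -0.3858  0.8325] M [-0.0373 -0.0068  0.0051] w 0.06014580907720163
```

>>> jog_arm --motion '[{"gripper":60,"tx":0,"ty":0,"tz":6,"ax":0,"ay":0,"az":0},{"gripper":60,"tx":0,"ty":-20,"tz":8,"ax":0,"ay":0,"az":0},{"gripper":60,"tx":0,"ty":-40,"tz":0,"ax":0,"ay":0,"az":0},{"gripper":60,"tx":0,"ty":-45,"tz":0,"ax":0,"ay":0,"az":0}]'

```text
clock: 26.05
tcp_pos: [0.4734, 0.1017, 0.1314]
orientation: [-1.233, -1.168, 1.17]
contact_force: [2.2, -0.4, -0.3]
grip_width: 0.0599
```

Run:
```python
from look import *
barstate()
look('s31',(270,150,390,270),5,'scene',False);look('t31',(200,120,320,220),6,'top',False)
```

```text
t 26.05 tcp [0.4734 0.1017 0.1314] heel [0.3276 0.1086 0.1387] phi -1.5169 th -0.0022 roll 0.0 F [ 2.1695 -0.4025 -0.2963] M [-0.0051 -0.1442  0.0037] w 0.05992867456598723
```

View pics/s31c.png

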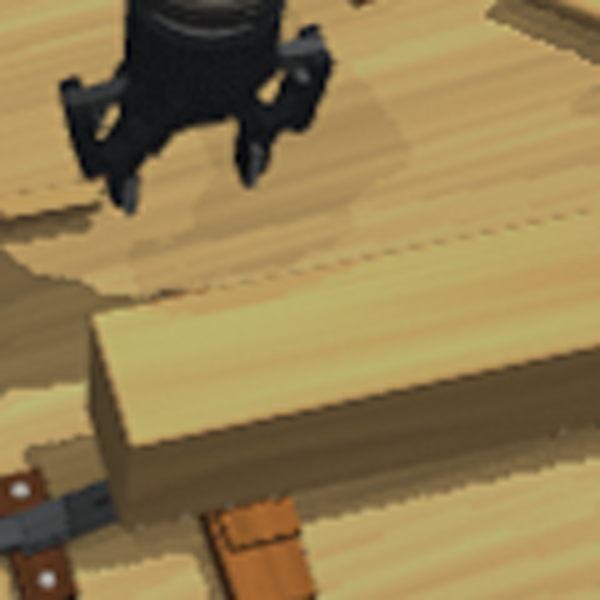

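View pics/t31c.png

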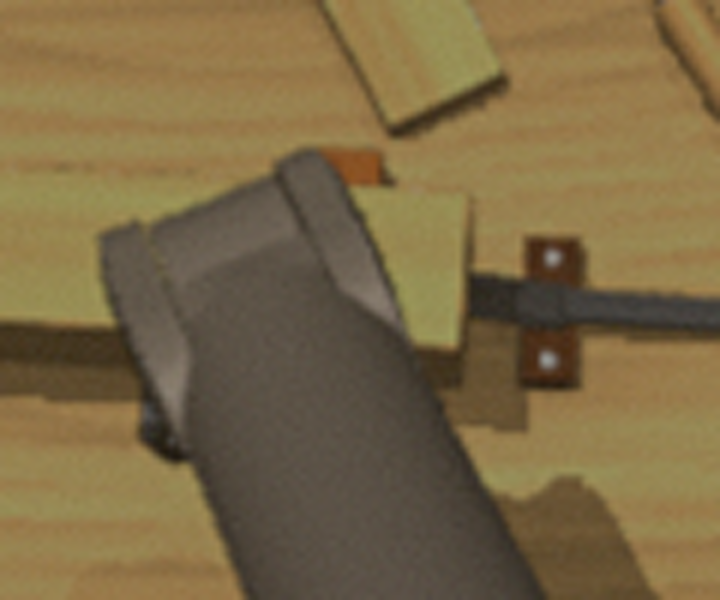

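Run:
```python
from h import *
S=lambda x,y:(270+(x+.5)/5-.5,150+(y+.5)/5-.5)
print('packer lead corners',onz('scene',*S(228,551),.044),onz('scene',*S(300,534),.044))
print('bearer edges near',onz('scene',*S(240,600),.034),onz('scene',*S(316,592),.034))
# plan back to bar grip
g=heelpose((.583,-.0236,.019),.0716,-.0647); print(g[0])
rows([((.44,.08,.14),Rt(-1.2),3),((.47,-.05,.14),Rt(-.5),6),((.565,-.168,.10),Rt(.0716,-.0647),5)])
```

```text
packer lead corners [0.6357 0.0735 0.044 ] [0.6388 0.1139 0.044 ]
bearer edges near [0.6605 0.0717 0.034 ] [0.6692 0.112  0.034 ]
[ 0.5736 -0.1685  0.0026]
t [-8.4 -1.3 12.4] a [0.003 0.105 0.002]
t [-9.7 -1.3 11.5] a [0.003 0.105 0.002]
t [-10.8  -1.2  10.4] a [0.003 0.105 0.002]
--
t [-18.4   0.  -12.5] a [0.    0.117 0.   ]
t [-16.8   0.  -14.6] a [-0.     0.117  0.   ]
t [-15.    0.  -16.4] a [-0.     0.117  0.   ]
t [-13.    0.  -18.1] a [-0.     0.117  0.   ]
t [-10.8   0.  -19.4] a [-0.     0.117  0.   ]
t [ -8.5   0.  -20.6] a [-0.     0.117  0.   ]
--
t [  5.4   8.  -29.8] a [ 0.013  0.114 -0.004]
t [  8.7   7.7 -29.1] a [ 0.013  0.114 -0.004]
t [ 11.9   7.3 -28. ] a [ 0.013  0.114 -0.004]
t [ 15.    7.  -26.6] a [ 0.013  0.114 -0.004]
t [ 18.    6.8 -24.8] a [ 0.013  0.114 -0.004]
--
```

The packer's lead end centre measures (0.637, 0.094) against a bearer line at y of about 0.093, so it sits squarely. I'm going back to the bar.

>>> jog_arm --motion '[{"gripper":40,"tx":-8,"ty":-1,"tz":12,"ax":0.003,"ay":0.105,"az":0.002},{"gripper":40,"tx":-10,"ty":-1,"tz":11,"ax":0.003,"ay":0.105,"az":0.002},{"gripper":40,"tx":-11,"ty":-1,"tz":10,"ax":0.003,"ay":0.105,"az":0.002},{"gripper":40,"tx":-18,"ty":0,"tz":-12,"ax":0,"ay":0.117,"az":0},{"gripper":40,"tx":-17,"ty":0,"tz":-15,"ax":0,"ay":0.117,"az":0},{"gripper":40,"tx":-15,"ty":0,"tz":-16,"ax":0,"ay":0.117,"az":0},{"gripper":40,"tx":-13,"ty":0,"tz":-18,"ax":0,"ay":0.117,"az":0},{"gripper":40,"tx":-11,"ty":0,"tz":-19,"ax":0,"ay":0.117,"az":0},{"gripper":40,"tx":-8,"ty":0,"tz":-21,"ax":0,"ay":0.117,"az":0}]'

```text
clock: 27.05
tcp_pos: [0.4671, -0.0517, 0.134]
orientation: [-1.536, -0.38, 0.396]
contact_force: [-0.1, -0.0, -0.1]
grip_width: 0.0399
```

>>> jog_arm --motion '[{"gripper":40,"tx":5,"ty":8,"tz":-30,"ax":0.013,"ay":0.114,"az":-0.004},{"gripper":40,"tx":9,"ty":8,"tz":-29,"ax":0.013,"ay":0.114,"az":-0.004},{"gripper":40,"tx":12,"ty":7,"tz":-28,"ax":0.013,"ay":0.114,"az":-0.004},{"gripper":40,"tx":15,"ty":7,"tz":-27,"ax":0.013,"ay":0.114,"az":-0.004},{"gripper":40,"tx":18,"ty":7,"tz":-25,"ax":0.013,"ay":0.114,"az":-0.004},{"gripper":40,"tx":0,"ty":0,"tz":0,"ax":0,"ay":0,"az":0}]'

```text
clock: 27.65
tcp_pos: [0.563, -0.1738, 0.0922]
orientation: [-1.508, 0.065, -0.057]
contact_force: [-1.0, -1.0, -0.5]
grip_width: 0.0403
```

Run:
```python
from look import *
barstate()
g=heelpose((.583,-.0236,.019),.0716,-.0647)
up=g[0]-g[1][:,1]*.04
rows([(up,g[1],3),(*g,3)])
look('s32',(150,200,310,320),5,'scene',False)
```

```text
t 27.65 tcp [ 0.563  -0.1738  0.0922] heel [ 0.5735 -0.0289  0.1081] phi 0.0786 th -0.0612 roll -0.008 F [-1.0327 -1.0172 -0.5448] M [-0.1462  0.0055  0.005 ] w 0.04027152551898708
t [ 3.5 16.6  0.1] a [ 0.001 -0.002 -0.003]
t [ 3.5 16.6  0.1] a [ 0.001 -0.002 -0.003]
t [ 3.4 16.6  0.1] a [ 0.001 -0.002 -0.003]
--
t [ 0.  13.3  0. ] a [0. 0. 0.]
t [ 0.  13.3 -0. ] a [0. 0. 0.]
t [-0.  13.3  0. ] a [0. 0. 0.]
--
```

View pics/s32c.png

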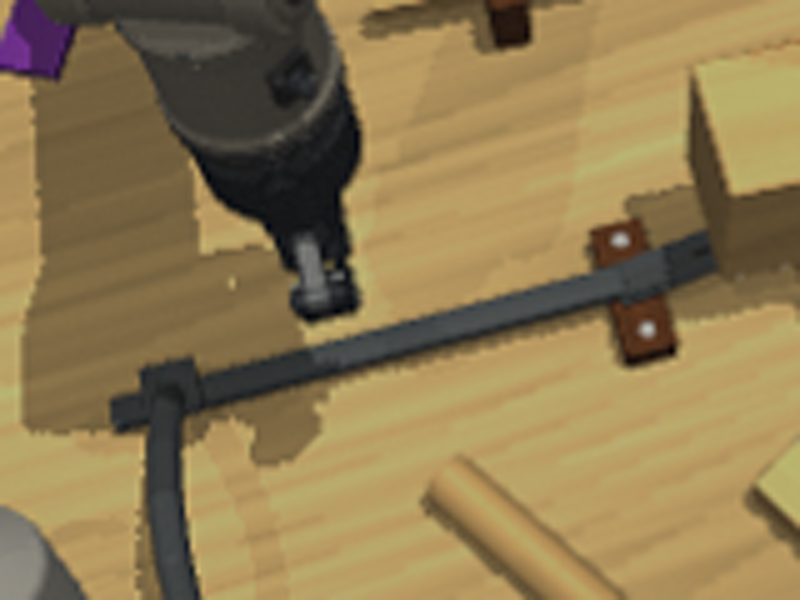

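>>> jog_arm --motion '[{"gripper":40,"tx":3.5,"ty":16.6,"tz":0.1,"ax":0.001,"ay":-0.002,"az":-0.003},{"gripper":40,"tx":3.5,"ty":16.6,"tz":0.1,"ax":0.001,"ay":-0.002,"az":-0.003},{"gripper":40,"tx":3.4,"ty":16.6,"tz":0.1,"ax":0.001,"ay":-0.002,"az":-0.003},{"gripper":40,"tx":0,"ty":16,"tz":0,"ax":0,"ay":0,"az":0},{"gripper":40,"tx":0,"ty":14,"tz":0,"ax":0,"ay":0,"az":0},{"gripper":40,"tx":0,"ty":9,"tz":0,"ax":0,"ay":0,"az":0},{"gripper":40,"tx":0,"ty":0,"tz":0,"ax":0,"ay":0,"az":0}]'

```text
clock: 28.4
tcp_pos: [0.5721, -0.1636, 0.0037]
orientation: [-1.503, 0.049, -0.052]
contact_force: [0.0, 0.6, -0.6]
grip_width: 0.0402
```

Run:
```python
from look import *
barstate()
g=heelpose((.583,-.0236,.019),.0716,-.0647)
rows([(*g,1)])
look('s33',(190,240,250,290),12,'scene',False)
```

```text
t 28.4 tcp [ 0.5721 -0.1636  0.0037] heel [ 0.5805 -0.0187  0.0205] phi 0.0648 th -0.0672 roll -0.0006 F [ 0.0244  0.5728 -0.553 ] M [-0.1133  0.0199 -0.0186] w 0.04021328041237031
t [ 1.8  0.8 -4.9] a [-0.003  0.007 -0.001]
--
```

View pics/s33c.png

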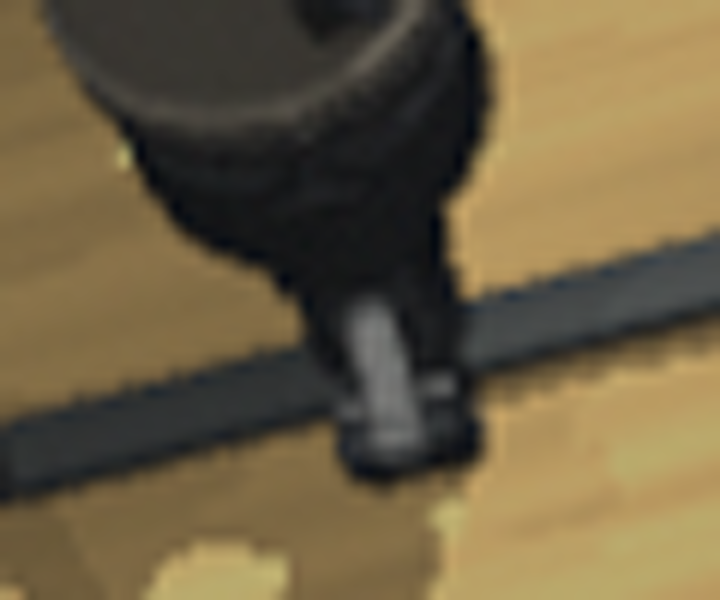

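>>> jog_arm --motion '[{"gripper":40,"tx":1.8,"ty":0.8,"tz":-4.9,"ax":-0.003,"ay":0.007,"az":0},{"gripper":22,"tx":0,"ty":0,"tz":0,"ax":0,"ay":0,"az":0},{"gripper":10,"tx":0,"ty":0,"tz":0,"ax":0,"ay":0,"az":0},{"gripper":10,"tx":0,"ty":0,"tz":0,"ax":0,"ay":0,"az":0},{"gripper":10,"tx":0,"ty":0,"tz":0,"ax":0,"ay":0,"az":0}]' --newtons 80

```text
clock: 28.95
tcp_pos: [0.5749, -0.1701, 0.0049]
orientation: [-1.507, 0.053, -0.06]
contact_force: [-1.8, -2.1, 5.8]
grip_width: 0.0154
```

Run:
```python
from look import *
barstate();print(barpts()['tail_bot'])
```

```text
t 28.95 tcp [ 0.5749 -0.1701  0.0049] heel [ 0.5844 -0.0251  0.021 ] phi 0.0722 th -0.0629 roll 0.0024 F [-1.7725 -2.0562  5.7592] M [-0.2615  0.4344  0.1821] w 0.015436067084727216
[ 0.5639 -0.3088  0.0031]
```

>>> jog_arm --motion '[{"gripper":10,"tx":0,"ty":0.4,"tz":0,"ax":0.002,"ay":0,"az":0},{"gripper":10,"tx":0,"ty":0,"tz":0,"ax":0,"ay":0,"az":0}]' --newtons 110

```text
clock: 29.15
tcp_pos: [0.575, -0.17, 0.0047]
orientation: [-1.505, 0.052, -0.06]
contact_force: [-2.2, -0.8, 8.2]
grip_width: 0.0143
```

```bash
sed -i 's/^HT=.*/HT=np.array([-.001,-.005,.146])/' h.py
python3 - <<'E'
from look import *
barstate();print(barpts()['tail_bot'])
E
```

```text
t 29.15 tcp [ 0.575  -0.17    0.0047] heel [ 0.5845 -0.0249  0.0192] phi 0.0721 th -0.0651 roll 0.0024 F [-2.1774 -0.846   8.1625] M [-0.1576  0.6021  0.325 ] w 0.014294560073332685
[ 0.564  -0.3086  0.0006]
```

>>> jog_arm --motion '[{"gripper":10,"tx":0,"ty":0.5,"tz":0,"ax":0.002,"ay":0,"az":0},{"gripper":10,"tx":0,"ty":0,"tz":0,"ax":0,"ay":0,"az":0}]'

```text
clock: 29.35
tcp_pos: [0.5751, -0.1699, 0.0043]
orientation: [-1.503, 0.052, -0.06]
contact_force: [-3.1, -0.9, 8.5]
grip_width: 0.0143
```

Run:
```python
from look import *
barstate();print(barpts()['tail_bot'])
```

```text
t 29.35 tcp [ 0.5751 -0.1699  0.0043] heel [ 0.5845 -0.0249  0.0191] phi 0.072 th -0.0671 roll 0.0026 F [-3.121  -0.9168  8.5328] M [-0.1438  0.596   0.285 ] w 0.014283535624787165
[ 0.5641 -0.3085 -0.    ]
```

>>> jog_arm --motion '[{"gripper":10,"tx":-1.8,"ty":0,"tz":0,"ax":0,"ay":0.0125,"az":-0.001},{"gripper":10,"tx":-1.8,"ty":0,"tz":0,"ax":0,"ay":0.0125,"az":-0.001},{"gripper":10,"tx":0,"ty":0,"tz":0,"ax":0,"ay":0,"az":0}]'

```text
clock: 29.65
tcp_pos: [0.572, -0.1698, 0.0045]
orientation: [-1.503, 0.07, -0.081]
contact_force: [-1.9, -0.5, 8.5]
grip_width: 0.0144
```

Run:
```python
from look import *
barstate();print(barpts()['tail_bot']);look('s34',(155,240,235,300),10)
```

```text
t 29.65 tcp [ 0.572  -0.1698  0.0045] heel [ 0.585  -0.025   0.0193] phi 0.097 th -0.0668 roll 0.0041 F [-1.8611 -0.5359  8.4854] M [-0.2623  0.3597  0.4181] w 0.014374699997981093
[ 0.5575 -0.3081  0.0002]
```

View pics/s34c.png

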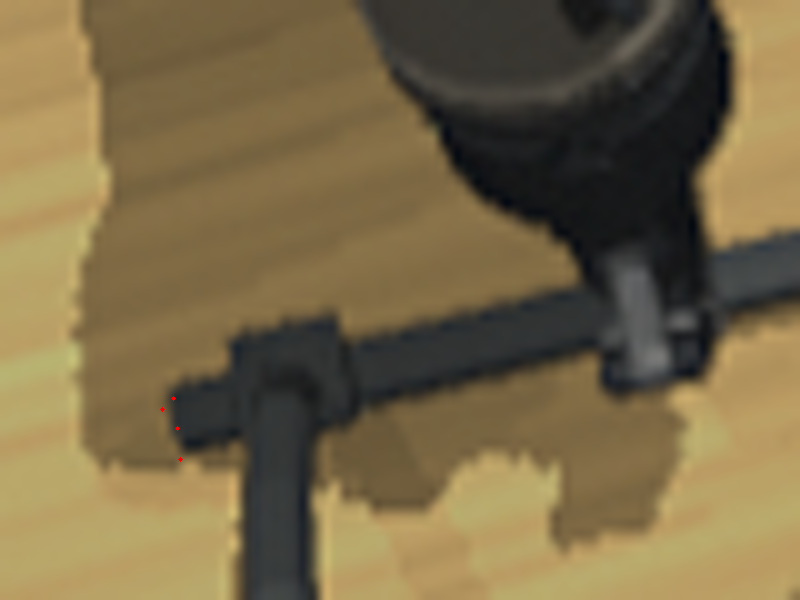

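The bar is free and swinging out, with the tail at (174,282) in the scene view and Fz steady at 8.5 N. I'm continuing.

>>> jog_arm --motion '[{"gripper":10,"tx":-1.8,"ty":0,"tz":0,"ax":0,"ay":0.0125,"az":-0.001},{"gripper":10,"tx":-1.8,"ty":0,"tz":0,"ax":0,"ay":0.0125,"az":-0.001},{"gripper":10,"tx":-1.8,"ty":0,"tz":0,"ax":0,"ay":0.0125,"az":-0.001},{"gripper":10,"tx":0,"ty":0,"tz":0,"ax":0,"ay":0,"az":0}]'

```text
clock: 30.1
tcp_pos: [0.5668, -0.1692, 0.0046]
orientation: [-1.502, 0.097, -0.112]
contact_force: [-1.5, -2.0, 7.7]
grip_width: 0.0147
```

Run:
```python
from look import *
barstate();print(barpts()['tail_bot'])
```

```text
t 30.1 tcp [ 0.5668 -0.1692  0.0046] heel [ 0.5853 -0.025   0.0193] phi 0.1346 th -0.0669 roll 0.005 F [-1.5252 -1.9582  7.7495] M [-0.2475  0.2967  0.3831] w 0.01466611401514099
[ 0.5472 -0.3068  0.0003]
```

>>> jog_arm --motion '[{"gripper":10,"tx":-1.8,"ty":0,"tz":0,"ax":0,"ay":0.0125,"az":-0.001},{"gripper":10,"tx":-1.8,"ty":0,"tz":0,"ax":0,"ay":0.0125,"az":-0.001},{"gripper":10,"tx":-1.8,"ty":0,"tz":0,"ax":0,"ay":0.0125,"az":-0.001},{"gripper":10,"tx":0,"ty":0,"tz":0,"ax":0,"ay":0,"az":0}]'

```text
clock: 30.5
tcp_pos: [0.5617, -0.1685, 0.0046]
orientation: [-1.5, 0.125, -0.143]
contact_force: [-1.5, -1.1, 9.4]
grip_width: 0.0145
```

Run:
```python
from look import *
barstate();print(barpts()['tail_bot']);look('s35',(155,240,235,300),10)
```

```text
t 30.5 tcp [ 0.5617 -0.1685  0.0046] heel [ 0.5856 -0.0251  0.0194] phi 0.1722 th -0.0671 roll 0.0059 F [-1.501  -1.1187  9.3753] M [-0.2501  0.2859  0.3736] w 0.01454302742994605
[ 0.5368 -0.3052  0.0003]
```

View pics/s35c.png

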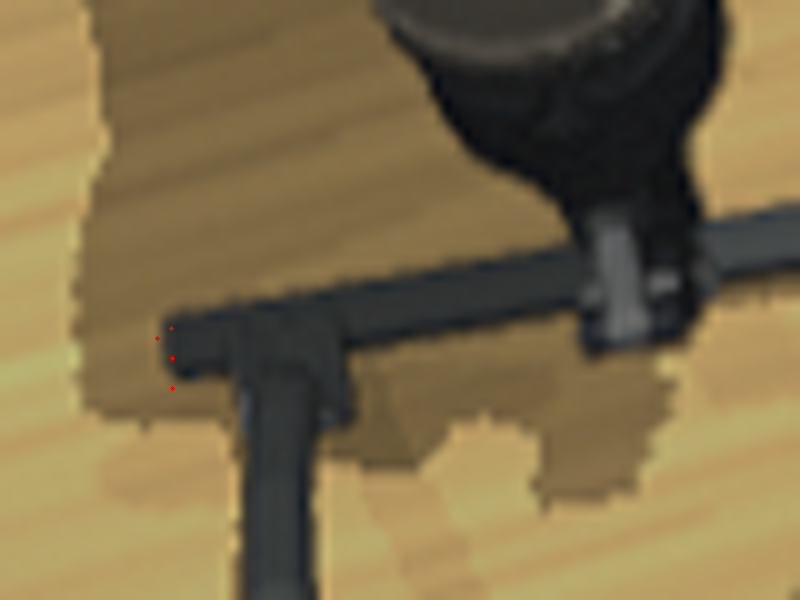

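>>> jog_arm --motion '[{"gripper":10,"tx":-1.8,"ty":0,"tz":0,"ax":0,"ay":0.0125,"az":-0.001},{"gripper":10,"tx":-1.8,"ty":0,"tz":0,"ax":0,"ay":0.0125,"az":-0.001},{"gripper":10,"tx":-1.8,"ty":0,"tz":0,"ax":0,"ay":0.0125,"az":-0.001},{"gripper":10,"tx":-1.8,"ty":0,"tz":0,"ax":0,"ay":0.0125,"az":-0.001},{"gripper":10,"tx":-1.8,"ty":0,"tz":0,"ax":0,"ay":0.0125,"az":-0.001},{"gripper":10,"tx":0,"ty":0,"tz":0,"ax":0,"ay":0,"az":0}]'

```text
clock: 31.15
tcp_pos: [0.5531, -0.1667, 0.0047]
orientation: [-1.497, 0.171, -0.194]
contact_force: [-1.9, -1.9, 8.5]
grip_width: 0.0144
```

Run:
```python
from look import *
barstate();print(barpts()['tail_bot']);look('s36',(150,200,310,320),5)
p,R,o=cur(); H=p+R@HT;z=R[:,2];phi=np.arctan2(z[0],z[1]);th=-np.arcsin(z[2])
rows([(*heelpose(H,phi,.05),5),(*heelpose(H,phi,.28),8)],start=heelpose(H,phi,th))
```

```text
t 31.15 tcp [ 0.5531 -0.1667  0.0047] heel [ 0.5859 -0.0252  0.0195] phi 0.2348 th -0.0675 roll 0.0071 F [-1.9476 -1.8726  8.5304] M [-0.2759  0.2308  0.3487] w 0.014419289717452927
[ 0.5197 -0.3017  0.0003]
t [-0.  -3.4  0.1] a [-0.024  0.     0.   ]
t [-0.  -3.4  0. ] a [-0.024 -0.    -0.   ]
t [-0.  -3.4 -0.1] a [-0.024  0.     0.   ]
t [-0.  -3.4 -0.2] a [-0.024 -0.     0.   ]
t [-0.  -3.4 -0.2] a [-0.024  0.    -0.   ]
--
t [ 0.  -4.2  0.3] a [-0.029 -0.     0.   ]
t [ 0.  -4.2  0.2] a [-0.029  0.    -0.   ]
t [ 0.  -4.2  0.1] a [-0.029  0.     0.   ]
t [ 0.  -4.2 -0. ] a [-0.029 -0.     0.   ]
t [ 0.  -4.2 -0.1] a [-0.029  0.    -0.   ]
t [ 0.  -4.2 -0.3] a [-0.029 -0.     0.   ]
t [ 0.  -4.2 -0.4] a [-0.029  0.     0.   ]
t [-0.  -4.2 -0.5] a [-0.029  0.     0.   ]
--
```

View pics/s36c.png

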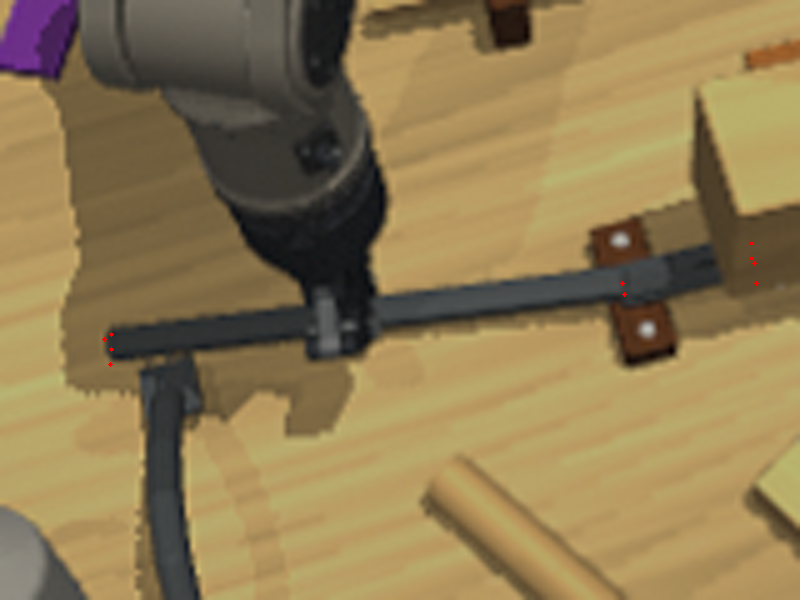

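The bar is clear of the pad. I'm easing the beam down slowly.

>>> jog_arm --motion '[{"gripper":10,"tx":0,"ty":-1.7,"tz":0,"ax":-0.012,"ay":0,"az":0},{"gripper":10,"tx":0,"ty":-1.7,"tz":0,"ax":-0.012,"ay":0,"az":0},{"gripper":10,"tx":0,"ty":-1.7,"tz":0,"ax":-0.012,"ay":0,"az":0},{"gripper":10,"tx":0,"ty":-1.2,"tz":0,"ax":-0.008,"ay":0,"az":0},{"gripper":10,"tx":0,"ty":-1.2,"tz":0,"ax":-0.008,"ay":0,"az":0},{"gripper":10,"tx":0,"ty":-1.2,"tz":0,"ax":-0.008,"ay":0,"az":0},{"gripper":10,"tx":0,"ty":-1.2,"tz":0,"ax":-0.008,"ay":0,"az":0},{"gripper":10,"tx":0,"ty":-1.2,"tz":-0.1,"ax":-0.008,"ay":0,"az":0},{"gripper":10,"tx":0,"ty":-1.2,"tz":-0.1,"ax":-0.008,"ay":0,"az":0},{"gripper":10,"tx":0,"ty":-1.2,"tz":-0.1,"ax":-0.008,"ay":0,"az":0},{"gripper":10,"tx":0,"ty":0,"tz":0,"ax":0,"ay":0,"az":0}]'

```text
clock: 32.3
tcp_pos: [0.5516, -0.1672, 0.0168]
orientation: [-1.589, 0.185, -0.187]
contact_force: [-0.9, -5.3, 3.0]
grip_width: 0.0146
```

Run:
```python
from look import *
barstate()
```

```text
t 32.3 tcp [ 0.5516 -0.1672  0.0168] heel [ 0.5847 -0.025   0.018 ] phi 0.2358 th 0.0254 roll 0.0043 F [-0.864  -5.2963  3.0423] M [-0.9242  0.2629 -0.0198] w 0.014608085747043534
```

>>> jog_arm --motion '[{"gripper":10,"tx":0,"ty":-1.2,"tz":-0.1,"ax":-0.008,"ay":0,"az":0},{"gripper":10,"tx":0,"ty":-1.2,"tz":-0.1,"ax":-0.008,"ay":0,"az":0},{"gripper":10,"tx":0,"ty":-1.2,"tz":-0.1,"ax":-0.008,"ay":0,"az":0},{"gripper":10,"tx":0,"ty":-1.2,"tz":-0.1,"ax":-0.008,"ay":0,"az":0},{"gripper":10,"tx":0,"ty":-1.2,"tz":-0.1,"ax":-0.008,"ay":0,"az":0},{"gripper":10,"tx":0,"ty":0,"tz":0,"ax":0,"ay":0,"az":0}]'

```text
clock: 32.9
tcp_pos: [0.5514, -0.1654, 0.0223]
orientation: [-1.627, 0.189, -0.181]
contact_force: [0.6, 1.2, -3.2]
grip_width: 0.0149
```

Run:
```python
from look import *
barstate();look('s37',(150,200,310,320),5)
```

```text
t 32.9 tcp [ 0.5514 -0.1654  0.0223] heel [ 0.5842 -0.0231  0.018 ] phi 0.2339 th 0.0636 roll 0.0026 F [ 0.5624  1.2052 -3.2124] M [ 0.3905 -0.0675 -0.0116] w 0.014884209642192907
```

View pics/s37c.png

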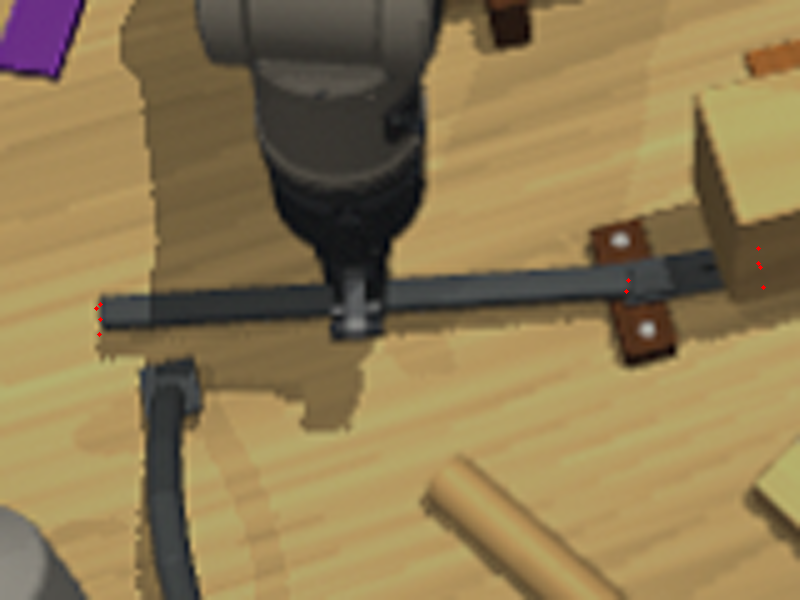

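Fz has gone to −3, so the beam's weight is off the toe and on the packer. I'm tipping the toe level.

>>> jog_arm --motion '[{"gripper":10,"tx":0,"ty":-4,"tz":0.2,"ax":-0.028,"ay":0,"az":0},{"gripper":10,"tx":0,"ty":-4,"tz":0.1,"ax":-0.028,"ay":0,"az":0},{"gripper":10,"tx":0,"ty":-4.2,"tz":0,"ax":-0.028,"ay":0,"az":0},{"gripper":10,"tx":0,"ty":-4.2,"tz":-0.2,"ax":-0.028,"ay":0,"az":0},{"gripper":10,"tx":0,"ty":-4.2,"tz":-0.3,"ax":-0.028,"ay":0,"az":0},{"gripper":10,"tx":0,"ty":-4.2,"tz":-0.4,"ax":-0.028,"ay":0,"az":0},{"gripper":10,"tx":0,"ty":-2,"tz":-0.5,"ax":0,"ay":0,"az":0},{"gripper":10,"tx":0,"ty":0,"tz":0,"ax":0,"ay":0,"az":0}]'

```text
clock: 33.75
tcp_pos: [0.5517, -0.1634, 0.049]
orientation: [-1.793, 0.209, -0.17]
contact_force: [0.5, 0.4, -6.5]
grip_width: 0.0145
```

Run:
```python
from look import *
barstate();look('s38',(150,200,310,320),5)
p,R,o=cur(); H=p+R@HT;z=R[:,2];phi=np.arctan2(z[0],z[1]);th=-np.arcsin(z[2]);u=np.array([np.sin(phi),np.cos(phi),0])
H2=H-.11*u
rows([(*heelpose(H2,phi,th),5),(*heelpose((.47,-.10,.06),.2,.1),6)])
```

```text
t 33.75 tcp [ 0.5517 -0.1634  0.049 ] heel [ 0.5841 -0.0239  0.0204] phi 0.2351 th 0.2312 roll 0.0028 F [ 0.5227  0.4331 -6.4709] M [ 0.356  -0.1304  0.0259] w 0.014458002089432228
t [ -0.    5.  -21.4] a [ 0.    -0.     0.001]
t [ -0.    5.  -21.4] a [-0.     0.     0.001]
t [ -0.    5.  -21.4] a [-0.    -0.     0.001]
t [ -0.    5.  -21.4] a [-0.    -0.     0.001]
t [ -0.    5.  -21.4] a [0.    0.    0.001]
--
t [-14.7  -3.6   0.4] a [ 0.022 -0.006 -0.001]
t [-14.6  -3.6   0.6] a [ 0.022 -0.006 -0.001]
t [-14.6  -3.6   0.7] a [ 0.022 -0.006 -0.001]
t [-14.6  -3.6   0.9] a [ 0.022 -0.006 -0.001]
t [-14.6  -3.6   1.1] a [ 0.022 -0.006 -0.001]
t [-14.6  -3.6   1.2] a [ 0.022 -0.006 -0.001]
--
```

View pics/s38c.png

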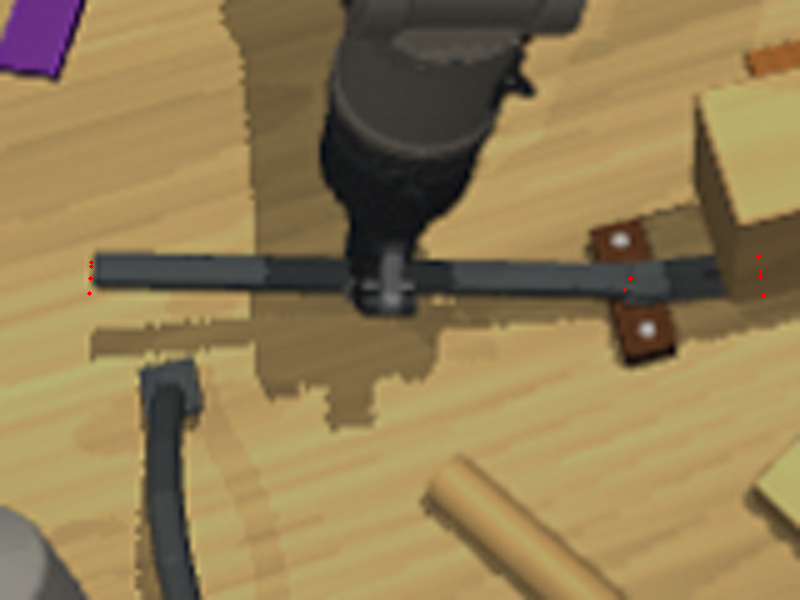

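The bar hangs free in the hand at Fz of −6.5 N, and the beam end at (290,219) in the scene view has not moved. I'm drawing the bar out.

>>> jog_arm --motion '[{"gripper":10,"tx":0,"ty":4.9,"tz":-21.4,"ax":0,"ay":0,"az":0},{"gripper":10,"tx":0,"ty":4.9,"tz":-21.4,"ax":0,"ay":0,"az":0},{"gripper":10,"tx":0,"ty":4.9,"tz":-21.4,"ax":0,"ay":0,"az":0},{"gripper":10,"tx":0,"ty":4.9,"tz":-21.4,"ax":0,"ay":0,"az":0},{"gripper":10,"tx":0,"ty":4.9,"tz":-21.4,"ax":0,"ay":0,"az":0},{"gripper":10,"tx":0,"ty":0,"tz":0,"ax":0,"ay":0,"az":0}]'

```text
clock: 34.4
tcp_pos: [0.5235, -0.2754, 0.0503]
orientation: [-1.795, 0.216, -0.175]
contact_force: [-0.9, -1.6, -5.5]
grip_width: 0.0144
```

Run:
```python
from look import *
barstate();look('s39',(120,190,320,310),4)
rows([(*heelpose((.48,-.10,.05),.16,.1),6),(*heelpose((.451,-.078,.03),.122,0),4)])
```

```text
t 34.4 tcp [ 0.5235 -0.2754  0.0503] heel [ 0.5569 -0.1362  0.0213] phi 0.2426 th 0.2339 roll 0.0028 F [-0.8853 -1.6126 -5.5276] M [0.2633 0.0041 0.0107] w 0.014383669221159572
t [-12.   -2.1   1.6] a [ 0.022 -0.013 -0.002]
t [-11.9  -2.1   1.8] a [ 0.022 -0.013 -0.002]
t [-11.9  -2.    2. ] a [ 0.022 -0.013 -0.002]
t [-11.9  -2.    2.3] a [ 0.022 -0.013 -0.002]
t [-11.8  -2.    2.5] a [ 0.022 -0.013 -0.002]
t [-11.8  -1.9   2.7] a [ 0.022 -0.013 -0.002]
--
t [-6.6  8.2  5.1] a [ 0.025 -0.009 -0.   ]
t [-6.6  8.3  5. ] a [ 0.025 -0.009 -0.   ]
t [-6.6  8.4  4.8] a [ 0.025 -0.009 -0.   ]
t [-6.5  8.5  4.7] a [ 0.025 -0.009 -0.   ]
--
```

View pics/s39c.png

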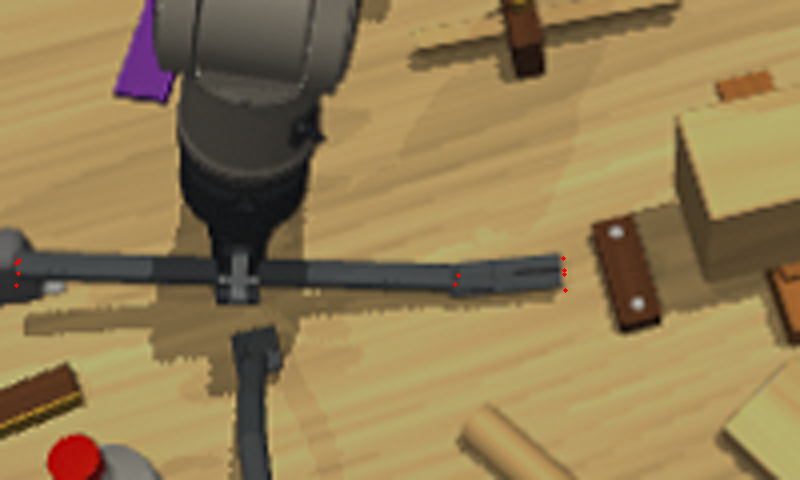

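The toe is clear, but the tail comes near the tape measure at (120,257) in the scene view. I'm raising and moving forward before going sideways.

Run:
```python
from look import *
for p in [(410,208),(438,209)]: print('tape',onz('top',*p,.064),onz('top',*p,.0))
rows([(*heelpose((.553,-.095,.05),.2426,.234),3),(*heelpose((.48,-.078,.06),.16,.1),6),(*heelpose((.453,-.076,.03),.122,0),4)])
```

```text
tape [ 0.4494 -0.3819  0.064 ] [ 0.4597 -0.3996  0.    ]
tape [ 0.4448 -0.4693  0.064 ] [ 0.4549 -0.4909  0.    ]
t [ -4.7 -12.3   9.7] a [-0.001  0.001  0.001]
t [ -4.7 -12.3   9.7] a [-0.001  0.001  0.001]
t [ -4.7 -12.3   9.7] a [-0.001  0.001  0.001]
--
t [-10.5   1.6  -0.1] a [ 0.022 -0.014 -0.002]
t [-10.5   1.6  -0. ] a [ 0.022 -0.014 -0.002]
t [-10.5   1.6   0.1] a [ 0.022 -0.014 -0.002]
t [-10.5   1.6   0.2] a [ 0.022 -0.014 -0.002]
t [-10.5   1.6   0.3] a [ 0.022 -0.014 -0.002]
t [-10.5   1.5   0.4] a [ 0.022 -0.014 -0.002]
--
t [-5.4 11.2  0.5] a [ 0.025 -0.009 -0.   ]
t [-5.4 11.2  0.3] a [ 0.025 -0.009 -0.   ]
t [-5.4 11.2  0.1] a [ 0.025 -0.009 -0.   ]
t [-5.4 11.2 -0.2] a [ 0.025 -0.009 -0.   ]
--
```

>>> jog_arm --motion '[{"gripper":10,"tx":-5,"ty":-12,"tz":10,"ax":0,"ay":0,"az":0},{"gripper":10,"tx":-5,"ty":-12,"tz":10,"ax":0,"ay":0,"az":0},{"gripper":10,"tx":-5,"ty":-12,"tz":12,"ax":0,"ay":0,"az":0},{"gripper":10,"tx":-10.5,"ty":1.6,"tz":0.5,"ax":0.022,"ay":-0.014,"az":-0.002},{"gripper":10,"tx":-10.5,"ty":1.6,"tz":0.5,"ax":0.022,"ay":-0.014,"az":-0.002},{"gripper":10,"tx":-10.5,"ty":1.6,"tz":0.5,"ax":0.022,"ay":-0.014,"az":-0.002},{"gripper":10,"tx":-10.5,"ty":1.6,"tz":0.5,"ax":0.022,"ay":-0.014,"az":-0.002},{"gripper":10,"tx":-10.5,"ty":1.6,"tz":0.5,"ax":0.022,"ay":-0.014,"az":-0.002},{"gripper":10,"tx":-10.5,"ty":1.6,"tz":0.5,"ax":0.022,"ay":-0.014,"az":-0.002},{"gripper":10,"tx":0,"ty":0,"tz":0,"ax":0,"ay":0,"az":0}]'

```text
clock: 35.45
tcp_pos: [0.4571, -0.215, 0.0672]
orientation: [-1.666, 0.128, -0.114]
contact_force: [0.4, -0.1, -5.7]
grip_width: 0.0145
```

Run:
```python
from look import *
barstate();look('s40',(120,190,320,310),4)
rows([(*heelpose((.453,-.072,.03),.122,0.0),4)])
```

```text
t 35.45 tcp [ 0.4571 -0.215   0.0672] heel [ 0.4782 -0.0707  0.0577] phi 0.152 th 0.0989 roll -0.001 F [ 0.353  -0.1457 -5.7433] M [-0.0252  0.0895 -0.0236] w 0.014526768969835036
t [-5.5 10.7 -0.3] a [ 0.025 -0.007 -0.   ]
t [-5.5 10.7 -0.5] a [ 0.025 -0.007 -0.   ]
t [-5.5 10.7 -0.7] a [ 0.025 -0.007 -0.   ]
t [-5.5 10.6 -1. ] a [ 0.025 -0.007 -0.   ]
--
```

View pics/s40c.png

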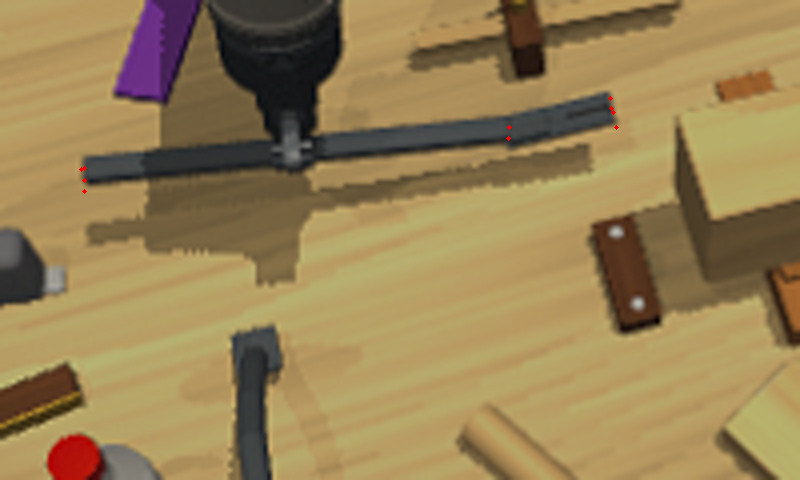

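>>> jog_arm --motion '[{"gripper":10,"tx":-5.5,"ty":10.7,"tz":-0.3,"ax":0.025,"ay":-0.007,"az":0},{"gripper":10,"tx":-5.5,"ty":10.7,"tz":-0.5,"ax":0.025,"ay":-0.007,"az":0},{"gripper":10,"tx":-5.5,"ty":10.7,"tz":-0.7,"ax":0.025,"ay":-0.007,"az":0},{"gripper":10,"tx":-5.5,"ty":10.6,"tz":-1,"ax":0.024,"ay":-0.007,"az":0},{"gripper":10,"tx":0,"ty":12,"tz":0,"ax":0,"ay":0,"az":0},{"gripper":10,"tx":0,"ty":9,"tz":0,"ax":0,"ay":0,"az":0},{"gripper":10,"tx":0,"ty":3,"tz":0,"ax":0,"ay":0,"az":0},{"gripper":10,"tx":0,"ty":0,"tz":0,"ax":0,"ay":0,"az":0}]'

```text
clock: 36.3
tcp_pos: [0.4373, -0.2166, 0.0006]
orientation: [-1.57, 0.096, -0.095]
contact_force: [-0.0, 0.4, -5.3]
grip_width: 0.0143
```

Run:
```python
from look import *
barstate()
```

```text
t 36.3 tcp [ 0.4373 -0.2166  0.0006] heel [ 0.454  -0.0716  0.0054] phi 0.1215 th 0.0013 roll -0.0006 F [-0.0006  0.3724 -5.3213] M [-0.2177  0.0427  0.0643] w 0.014259834510764924
```

>>> jog_arm --motion '[{"gripper":10,"tx":0,"ty":1.5,"tz":0,"ax":0,"ay":0,"az":0},{"gripper":10,"tx":0,"ty":1,"tz":0,"ax":0,"ay":0,"az":0},{"gripper":10,"tx":0,"ty":0,"tz":0,"ax":0,"ay":0,"az":0}]'

```text
clock: 36.6
tcp_pos: [0.4371, -0.2171, -0.0013]
orientation: [-1.57, 0.096, -0.096]
contact_force: [0.3, 0.2, -6.6]
grip_width: 0.0147
```

Run:
```python
from look import *
barstate();look('s41',(120,190,320,310),4)
```

```text
t 36.6 tcp [ 0.4371 -0.2171 -0.0013] heel [ 0.4539 -0.0721  0.0036] phi 0.1223 th 0.0012 roll 0.0004 F [ 0.3348  0.1698 -6.5626] M [-0.2131 -0.0255  0.0038] w 0.0146687231371798
```

View pics/s41c.png

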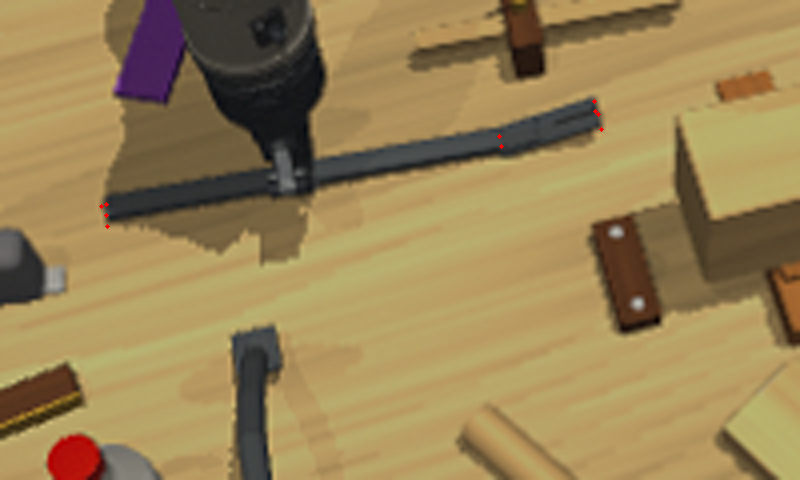

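Still about 3 mm off the bench. I'm lowering gently, then releasing.

>>> jog_arm --motion '[{"gripper":10,"tx":0,"ty":1.2,"tz":0,"ax":0,"ay":0,"az":0},{"gripper":10,"tx":0,"ty":1.2,"tz":0,"ax":0,"ay":0,"az":0},{"gripper":10,"tx":0,"ty":0,"tz":0,"ax":0,"ay":0,"az":0}]'

```text
clock: 36.95
tcp_pos: [0.4369, -0.2172, -0.0039]
orientation: [-1.57, 0.096, -0.096]
contact_force: [0.3, -0.4, -5.2]
grip_width: 0.0147
```

Run:
```python
from look import *
barstate()
```

```text
t 36.95 tcp [ 0.4369 -0.2172 -0.0039] heel [ 0.4538 -0.0722  0.0009] phi 0.1228 th 0.0011 roll 0.0001 F [ 0.2722 -0.3623 -5.1712] M [-0.17    0.0079 -0.0207] w 0.01474835238465471
```

>>> jog_arm --motion '[{"gripper":10,"tx":0,"ty":0.8,"tz":0,"ax":0,"ay":0,"az":0},{"gripper":10,"tx":0,"ty":0,"tz":0,"ax":0,"ay":0,"az":0}]'

```text
clock: 37.15
tcp_pos: [0.437, -0.2172, -0.0046]
orientation: [-1.57, 0.096, -0.096]
contact_force: [0.1, -0.3, -4.1]
grip_width: 0.015
```

Run:
```python
from look import *
barstate()
```

```text
t 37.15 tcp [ 0.437  -0.2172 -0.0046] heel [ 0.4538 -0.0722  0.0002] phi 0.1227 th 0.0011 roll 0.0001 F [ 0.1167 -0.2655 -4.1275] M [-0.0859 -0.0268  0.0147] w 0.014992879232216814
```

Contact has begun. One more small step, then I open and retreat.

>>> jog_arm --motion '[{"gripper":10,"tx":0,"ty":0.6,"tz":0,"ax":0,"ay":0,"az":0},{"gripper":18,"tx":0,"ty":0,"tz":0,"ax":0,"ay":0,"az":0},{"gripper":40,"tx":0,"ty":0,"tz":0,"ax":0,"ay":0,"az":0},{"gripper":40,"tx":0,"ty":0,"tz":0,"ax":0,"ay":0,"az":0},{"gripper":40,"tx":0,"ty":0,"tz":0,"ax":0,"ay":0,"az":0},{"gripper":40,"tx":0,"ty":-15,"tz":0,"ax":0,"ay":0,"az":0},{"gripper":40,"tx":0,"ty":-40,"tz":0,"ax":0,"ay":0,"az":0},{"gripper":40,"tx":0,"ty":-45,"tz":0,"ax":0,"ay":0,"az":0},{"gripper":40,"tx":0,"ty":-45,"tz":0,"ax":0,"ay":0,"az":0},{"gripper":40,"tx":0,"ty":-20,"tz":-30,"ax":0,"ay":0,"az":0},{"gripper":40,"tx":0,"ty":0,"tz":0,"ax":0,"ay":0,"az":0}]'

```text
clock: 38.25
tcp_pos: [0.4348, -0.2509, 0.1637]
orientation: [-1.573, 0.093, -0.105]
contact_force: [-0.4, -1.1, 0.0]
grip_width: 0.0399
```

Run:
```python
from look import *
barstate();grab('scene','s42');grab('top','t42')
a=cv2.imread('pics/s42.png');cv2.imwrite('pics/s42z.png',cv2.resize(a[180:280,260:400],(784,560),interpolation=cv2.INTER_CUBIC))
```

```text
t 38.25 tcp [ 0.4348 -0.2509  0.1637] heel [ 0.4522 -0.1059  0.1681] phi 0.1263 th 0.004 roll 0.0078 F [-0.4427 -1.0829  0.0105] M [-0.0165 -0.0104 -0.019 ] w 0.039873172860099976
```

View pics/s42.png

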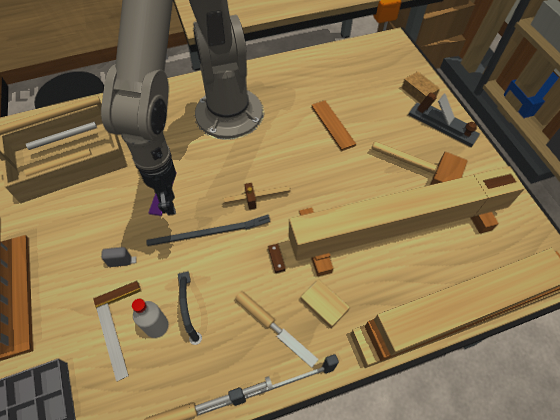

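View pics/t42.png

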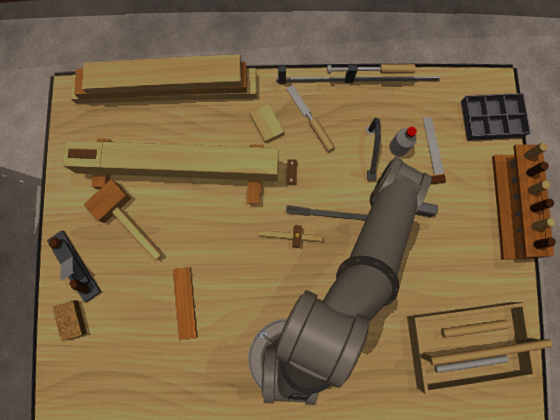

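View pics/s42z.png

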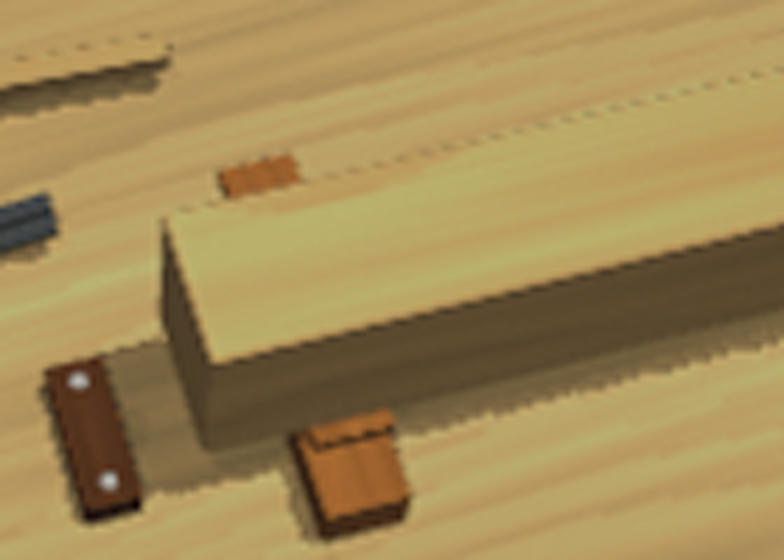

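Run:
```python
from h import *
S=lambda x,y:(260+(x+.5)/5.6-.5,180+(y+.5)/5.6-.5)
b=cv2.imread('pics/t42.png');cv2.imwrite('pics/t42z.png',cv2.resize(b[130:210,225:305],(640,640),interpolation=cv2.INTER_CUBIC))
print('lead',onz('scene',*S(318,447),.044),onz('scene',*S(394,430),.044))
print('tail end',onz('scene',*S(217,171),.044),onz('scene',*S(292,155),.044))
print('beam end top',onz('scene',*S(212,363),.144),onz('scene',*S(165,218),.144))
```

```text
lead [0.6357 0.0769 0.044 ] [0.639  0.1149 0.044 ]
tail end [0.4749 0.0842 0.044 ] [0.4781 0.1242 0.044 ]
beam end top [0.6234 0.0228 0.144 ] [0.547  0.0278 0.144 ]
```

View pics/t42z.png

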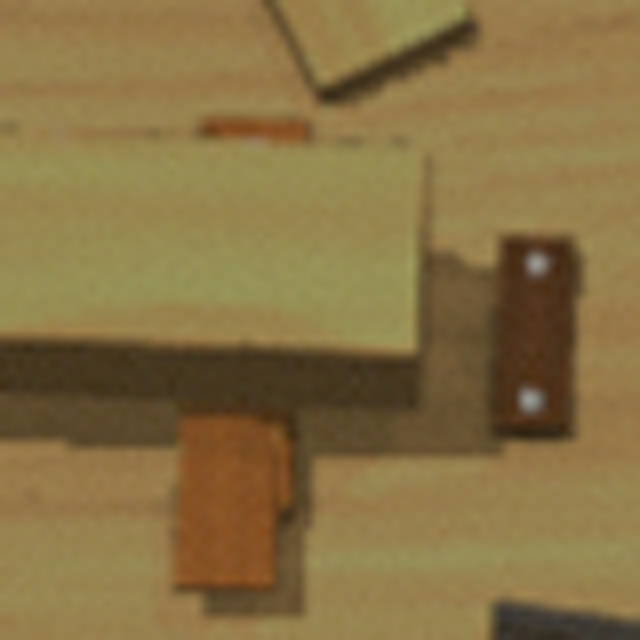

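The beam end is back at x of about 0.585, where it started. The packer's middle is at about (0.557, 0.100), 2–3 mm off the bearer line and 32 mm from the beam's middle line, and the bar lies flat with the hand clear. Handing in.

Run:
```python
from h import *
print(ticket.hand_in()); print(get_obs()['clock'])
```

```text
the job is handed in; nothing more can be done
None
the job is handed in; nothing more can be done
```

I handed the job in at about 38 s. The beam is down on the packer and the bar lies flat on the bench. No verdict came back from the hand-in.

**What I did:**
- I set the bar's heel on the block and its toe under the beam, and levered until the tail touched the bench at about 5 N. Then I swung the tail under the holdfast and let go.
- I slid the smaller orange packer in on the low bearer.
- I took the bar again, swung it out, eased the beam down and drew the bar out. It lies flat close to where it started.

**Last checks, from the pictures:**
- **Packer:** its middle is about 2–3 mm off the bearer's line along the beam, in line to about 0.01 rad. It is about 32 mm to the near side of the beam's middle line, where 60 mm is allowed.
- **Beam:** the free end is back within a few mm of its starting place. I judged it level from the two supports and did not measure the angle.
- **Bar and tools:** the bar is clear of beam and holdfast, and the other tools look unmoved. I did not measure either.

**Disagreements:**
- The fingertips stood about 22 mm farther back than the text says. The first two tries at the bar therefore closed over it without gripping, and a third held only shallowly before the fourth, deeper try. In feeling for it I pressed the closed fingers on the bar's top with about 24 N.
- The scene camera showed the bar's tail about 1 pixel higher than the arm's own reading, so I went by the force felt instead.

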